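# Pack the spare wheels down the storage tube and clip the packing rod away

### The job

Pack all the spare wheels lying loose on the bench, flat one on another, into the upright clear storage tube, using the packing rod from its wooden block to press them down until the stack is tight with no gaps and bears firmly on the tube's floor. Once they are all packed, put the rod away by pushing its cross bar down past the sprung jaw until it sits home in the fork clip of the clip stand, and let go. Leave the car on its yellow board, the oil bottle and the screwdriver where they are.

Things in the scene. Friction and masses are not known exactly. Their poses are not given: they have to be found in the camera images.
- wheel0_center (a point): Centre of a spare model-car wheel: a black rubber-tyred disc with aluminium hub, 26 mm diameter, 20 mm tall, 18 g, lying flat on the bench (z up). Three or four of these wheels are present; all are alike. Either face may be up in the tube.
- wheel1_center (a point): Centre of a spare model-car wheel: a black rubber-tyred disc with aluminium hub, 26 mm diameter, 20 mm tall, 18 g, lying flat on the bench (z up). Three or four of these wheels are present; all are alike. Either face may be up in the tube.
- wheel2_center (a point): Centre of a spare model-car wheel: a black rubber-tyred disc with aluminium hub, 26 mm diameter, 20 mm tall, 18 g, lying flat on the bench (z up). Three or four of these wheels are present; all are alike. Either face may be up in the tube.
- wheel3_center (a point): Centre of a spare model-car wheel: a black rubber-tyred disc with aluminium hub, 26 mm diameter, 20 mm tall, 18 g, lying flat on the bench (z up). Three or four of these wheels are present; all are alike. Either face may be up in the tube.
- tube_floor (a point): Centre of the inner floor of the fixed upright clear storage tube, on its axis, 8 mm above the bench; z up. Bore 27.6 mm, outer diameter 34 mm, square foot 75 mm wide. Packed wheels' centres lie 10, 30, 50, 70 mm above this point. +x points to the slot in the tube's front with four sprung steel leaves, one above the other, that reach up to 3 mm into the bore and grip the wheels.
- tube_mouth (a point): Centre of the tube's mouth, 102 mm above the bench, 94 mm above its floor; the last 6 mm flare by 4 mm, flare 46 mm outside. A wheel put into the mouth does not fall: the leaves hold it, its top about 5 mm below the rim (or higher). Press it with 5 to 20 N all the way down to the floor or the wheel below; only then is there room for the next.
- rod_head (a point): Centre of the packing rod's head, a black block 18 x 18 mm, 36 mm tall, the part to grip; z up the rod. Rod 130 g. Below the head a 14 mm aluminium shaft: its flat tip (11 mm) is 113 mm below this point. The cross bar passes through the head along y, 12 mm below this point; grip the two faces that look along x, clear of the bar. The rod starts upright in the wooden block.
- rod_bar (a point): Middle of the rod's steel cross bar, on the rod's axis, 101 mm above its tip; bar 8 mm diameter, 100 mm long (41 mm out of the head on either side); y along the bar, z up the rod.
- park_mouth (a point): Middle of the top of the fixed wooden block (70 mm square, 45 mm high) in which the rod stands loosely at the start: an 18 mm square hole, 35 mm deep, sides along x and y of this frame, its top 8 mm widening to 29 mm. The rod may be put back there between wheels.
- clip_seat (a point): Middle of the cross bar when home in the fixed clip stand, 115 mm above the bench; bar along y, either way round, shaft hanging between two 12 mm thick fork posts 34 mm to either side along y. Notches 10 mm wide: back prong on the -x side, leaning out from 14 to 26 mm above this point; on the +x side the sloping jaw, 35 mm high, its nose over the bar. Push straight down, 5 to 20 N.
- jaw (a joint): Hinge of the sprung steel jaw of the clip stand (one piece, acting on both forks), rad: 0 closed; the bar pushes it outwards (growing, to about 0.3) and it springs back over the bar.
- chassis: Bystander: a model-car chassis on a yellow board 170 x 120 x 14 mm, about 40 mm high in all; origin under its centre.
- oil: Bystander: small amber oil bottle, 32 mm diameter, 75 mm high; origin at the centre of its underside.
- driver: Bystander: screwdriver lying on the bench; origin under its middle.

How it is judged (in metres and radians):
On the way, in this order (a step that is already met when the one before it is completed fails the run):
1. every wheel is packed down the tube with no gaps, and the rod presses firmly (over 5 N) on the stack (horizontal distance between each of wheel0_center, wheel1_center, wheel2_center, wheel3_center and tube_floor below 0.006 m and (z of wheel0_center in the frame of tube_floor between 0.0075 and 0.0125 m or (z of wheel0_center in the frame of tube_floor between 0.027 and 0.0325 m and (z of wheel1_center in the frame of tube_floor between 0.0075 and 0.0125 m or z of wheel2_center in the frame of tube_floor between 0.0075 and 0.0125 m or z of wheel3_center in the frame of tube_floor between 0.0075 and 0.0125 m)) or (z of wheel0_center in the frame of tube_floor between 0.0465 and 0.0525 m and (z of wheel1_center in the frame of tube_floor between 0.027 and 0.0325 m or z of wheel2_center in the frame of tube_floor between 0.027 and 0.0325 m or z of wheel3_center in the frame of tube_floor between 0.027 and 0.0325 m)) or (z of wheel0_center in the frame of tube_floor between 0.066 and 0.0725 m and (z of wheel1_center in the frame of tube_floor between 0.0465 and 0.0525 m or z of wheel2_center in the frame of tube_floor between 0.0465 and 0.0525 m or z of wheel3_center in the frame of tube_floor between 0.0465 and 0.0525 m))) and (z of wheel1_center in the frame of tube_floor between 0.0075 and 0.0125 m or (z of wheel1_center in the frame of tube_floor between 0.027 and 0.0325 m and (z of wheel0_center in the frame of tube_floor between 0.0075 and 0.0125 m or z of wheel2_center in the frame of tube_floor between 0.0075 and 0.0125 m or z of wheel3_center in the frame of tube_floor between 0.0075 and 0.0125 m)) or (z of wheel1_center in the frame of tube_floor between 0.0465 and 0.0525 m and (z of wheel0_center in the frame of tube_floor between 0.027 and 0.0325 m or z of wheel2_center in the frame of tube_floor between 0.027 and 0.0325 m or z of wheel3_center in the frame of tube_floor between 0.027 and 0.0325 m)) or (z of wheel1_center in the frame of tube_floor between 0.066 and 0.0725 m and (z of wheel0_center in the frame of tube_floor between 0.0465 and 0.0525 m or z of wheel2_center in the frame of tube_floor between 0.0465 and 0.0525 m or z of wheel3_center in the frame of tube_floor between 0.0465 and 0.0525 m))) and (z of wheel2_center in the frame of tube_floor between 0.0075 and 0.0125 m or (z of wheel2_center in the frame of tube_floor between 0.027 and 0.0325 m and (z of wheel0_center in the frame of tube_floor between 0.0075 and 0.0125 m or z of wheel1_center in the frame of tube_floor between 0.0075 and 0.0125 m or z of wheel3_center in the frame of tube_floor between 0.0075 and 0.0125 m)) or (z of wheel2_center in the frame of tube_floor between 0.0465 and 0.0525 m and (z of wheel0_center in the frame of tube_floor between 0.027 and 0.0325 m or z of wheel1_center in the frame of tube_floor between 0.027 and 0.0325 m or z of wheel3_center in the frame of tube_floor between 0.027 and 0.0325 m)) or (z of wheel2_center in the frame of tube_floor between 0.066 and 0.0725 m and (z of wheel0_center in the frame of tube_floor between 0.0465 and 0.0525 m or z of wheel1_center in the frame of tube_floor between 0.0465 and 0.0525 m or z of wheel3_center in the frame of tube_floor between 0.0465 and 0.0525 m))) and (z of wheel3_center in the frame of tube_floor between 0.0075 and 0.0125 m or (z of wheel3_center in the frame of tube_floor between 0.027 and 0.0325 m and (z of wheel0_center in the frame of tube_floor between 0.0075 and 0.0125 m or z of wheel1_center in the frame of tube_floor between 0.0075 and 0.0125 m or z of wheel2_center in the frame of tube_floor between 0.0075 and 0.0125 m)) or (z of wheel3_center in the frame of tube_floor between 0.0465 and 0.0525 m and (z of wheel0_center in the frame of tube_floor between 0.027 and 0.0325 m or z of wheel1_center in the frame of tube_floor between 0.027 and 0.0325 m or z of wheel2_center in the frame of tube_floor between 0.027 and 0.0325 m)) or (z of wheel3_center in the frame of tube_floor between 0.066 and 0.0725 m and (z of wheel0_center in the frame of tube_floor between 0.0465 and 0.0525 m or z of wheel1_center in the frame of tube_floor between 0.0465 and 0.0525 m or z of wheel2_center in the frame of tube_floor between 0.0465 and 0.0525 m))) and (contact force between rod and wheel0 above 5 N or contact force between rod and wheel1 above 5 N or contact force between rod and wheel2 above 5 N or contact force between rod and wheel3 above 5 N)), for 0.1 s.
2. the rod's bar is home in the fork clip under the closed jaw (z of rod_bar in the frame of clip_seat between -0.004 and 0.004 m and x of rod_bar in the frame of clip_seat between -0.005 and 0.005 m and y of rod_bar in the frame of clip_seat between -0.012 and 0.012 m and angle between the y axis of rod_bar and the y axis of clip_seat, either way round below 0.1 rad and angle between rod_bar's own z axis and vertical below 0.25 rad and value of joint jaw below 0.06 rad), for 0.2 s.
At the end, for the whole second after the job is handed in: Every wheel present is in the tube (6 mm of its axis), the lowest on the floor, each other on the one below (heights within 2.5 mm). The bar is in the clip: 4 mm in height, 5 mm across, 12 mm along, 0.1 rad; rod upright within 0.25 rad, jaw closed (under 0.06 rad) (all of step 2 and horizontal distance between each of wheel0_center, wheel1_center, wheel2_center, wheel3_center and tube_floor below 0.006 m and (z of wheel0_center in the frame of tube_floor between 0.0075 and 0.0125 m or (z of wheel0_center in the frame of tube_floor between 0.027 and 0.0325 m and (z of wheel1_center in the frame of tube_floor between 0.0075 and 0.0125 m or z of wheel2_center in the frame of tube_floor between 0.0075 and 0.0125 m or z of wheel3_center in the frame of tube_floor between 0.0075 and 0.0125 m)) or (z of wheel0_center in the frame of tube_floor between 0.0465 and 0.0525 m and (z of wheel1_center in the frame of tube_floor between 0.027 and 0.0325 m or z of wheel2_center in the frame of tube_floor between 0.027 and 0.0325 m or z of wheel3_center in the frame of tube_floor between 0.027 and 0.0325 m)) or (z of wheel0_center in the frame of tube_floor between 0.066 and 0.0725 m and (z of wheel1_center in the frame of tube_floor between 0.0465 and 0.0525 m or z of wheel2_center in the frame of tube_floor between 0.0465 and 0.0525 m or z of wheel3_center in the frame of tube_floor between 0.0465 and 0.0525 m))) and (z of wheel1_center in the frame of tube_floor between 0.0075 and 0.0125 m or (z of wheel1_center in the frame of tube_floor between 0.027 and 0.0325 m and (z of wheel0_center in the frame of tube_floor between 0.0075 and 0.0125 m or z of wheel2_center in the frame of tube_floor between 0.0075 and 0.0125 m or z of wheel3_center in the frame of tube_floor between 0.0075 and 0.0125 m)) or (z of wheel1_center in the frame of tube_floor between 0.0465 and 0.0525 m and (z of wheel0_center in the frame of tube_floor between 0.027 and 0.0325 m or z of wheel2_center in the frame of tube_floor between 0.027 and 0.0325 m or z of wheel3_center in the frame of tube_floor between 0.027 and 0.0325 m)) or (z of wheel1_center in the frame of tube_floor between 0.066 and 0.0725 m and (z of wheel0_center in the frame of tube_floor between 0.0465 and 0.0525 m or z of wheel2_center in the frame of tube_floor between 0.0465 and 0.0525 m or z of wheel3_center in the frame of tube_floor between 0.0465 and 0.0525 m))) and (z of wheel2_center in the frame of tube_floor between 0.0075 and 0.0125 m or (z of wheel2_center in the frame of tube_floor between 0.027 and 0.0325 m and (z of wheel0_center in the frame of tube_floor between 0.0075 and 0.0125 m or z of wheel1_center in the frame of tube_floor between 0.0075 and 0.0125 m or z of wheel3_center in the frame of tube_floor between 0.0075 and 0.0125 m)) or (z of wheel2_center in the frame of tube_floor between 0.0465 and 0.0525 m and (z of wheel0_center in the frame of tube_floor between 0.027 and 0.0325 m or z of wheel1_center in the frame of tube_floor between 0.027 and 0.0325 m or z of wheel3_center in the frame of tube_floor between 0.027 and 0.0325 m)) or (z of wheel2_center in the frame of tube_floor between 0.066 and 0.0725 m and (z of wheel0_center in the frame of tube_floor between 0.0465 and 0.0525 m or z of wheel1_center in the frame of tube_floor between 0.0465 and 0.0525 m or z of wheel3_center in the frame of tube_floor between 0.0465 and 0.0525 m))) and (z of wheel3_center in the frame of tube_floor between 0.0075 and 0.0125 m or (z of wheel3_center in the frame of tube_floor between 0.027 and 0.0325 m and (z of wheel0_center in the frame of tube_floor between 0.0075 and 0.0125 m or z of wheel1_center in the frame of tube_floor between 0.0075 and 0.0125 m or z of wheel2_center in the frame of tube_floor between 0.0075 and 0.0125 m)) or (z of wheel3_center in the frame of tube_floor between 0.0465 and 0.0525 m and (z of wheel0_center in the frame of tube_floor between 0.027 and 0.0325 m or z of wheel1_center in the frame of tube_floor between 0.027 and 0.0325 m or z of wheel2_center in the frame of tube_floor between 0.027 and 0.0325 m)) or (z of wheel3_center in the frame of tube_floor between 0.066 and 0.0725 m and (z of wheel0_center in the frame of tube_floor between 0.0465 and 0.0525 m or z of wheel1_center in the frame of tube_floor between 0.0465 and 0.0525 m or z of wheel2_center in the frame of tube_floor between 0.0465 and 0.0525 m)))); the robot touches nothing.
It fails at once if the car on its yellow board was pushed more than 40 mm away (distance of chassis from where it was at the start of the episode above 0.04 m).
It fails at once if the oil bottle was pushed more than 40 mm away (distance of oil from where it was at the start of the episode above 0.04 m).
It fails at once if the screwdriver was pushed more than 40 mm away (distance of driver from where it was at the start of the episode above 0.04 m).
It fails at once if the oil bottle was knocked over (angle between oil's own z axis and vertical above 0.6 rad).
Of wheel0, wheel1, wheel2, wheel3 only 3 to 4 are there at a start; the rules pass over those that are not, and their reading is None.
At some moment in a run one of wheel0, wheel1, wheel2, wheel3 may be knocked a few centimetres aside while the robot is not near it.
It also fails if it takes over 210 s, if anything falls off the work surface, if the arm or the gripper's body presses on something with over 40 N, if the wrist force passes 120 N, or if a joint passes its speed limit or range.

### The arm

A 6-joint arm with a two-finger parallel gripper is mounted at the origin on the work surface. World frame = base frame: x ahead of the robot, y to its left, z up, the work surface at z = 0. Lengths are in m, angles in degrees, forces in N, time in s.
With the tool pointing down it reaches from about 0.4 to 0.825 m from the base axis. Payload 7 kg.
Tool frame: the origin (TCP) lies at the very end of the fingers, on their centre line; the grasp point (between the pads) lies 19 mm behind it; z points along the fingers, y is the direction in which the jaws open and shut (so a half turn about z gives the same grasp; the last joint's range is limited). The gripper opens to 88 mm and grips with 3 to 60 N. Pads are 19 mm wide; open, the fingers measure 130 mm over their backs; the gripper's body (78 mm by 193 mm) begins 47 mm behind the grasp point.
Start: joints at [90.59, 20.546, 0.682, 0, -70.136, -16.507], TCP at [0.185, 0.649, 0.227] pointing down, gripper open.
Joint ranges: [-176.03, 176.03], [-82.01, 121.73], [-58.28, 71.71], [-173.87, 95.51], [-174.79, -0.11], [-173.66, 173.66]. Speed limits (degrees/s): [136.94, 136.94, 172.46, 180, 180, 180].

### API

Orientations are given as [roll, pitch, yaw] about the fixed x, y, z axes, in that order (R = Rz(yaw) Ry(pitch) Rx(roll)).
In Python, from plant import ctrl, snapshot, workorder gives the robot as it stands. The module is installed in compiled form; this text tells all that it offers.
- The arm moves only by the shell command python3 -m creep 'ROWS'. ROWS is JSON, a list of rows, each a list of 5 numbers: the shift along the tool's x, y, z scaled (see below), then the turn about the tool's z scaled (see below), then the finger opening in mm, from 0 to 87.6. A call has exactly 8 rows; each row is the pose to reach, as a shift and turn from the pose commanded when the call began, along the tool's axes at that moment, turning the shorter way round; what a row does not reach only later rows make up. The controller multiplies each number of a shift by 0.1 m and each number of a turn by 180 degrees. A row lasts 1/12 s, in which the tool goes at most 41.7 mm and 7.16 degrees, less where a joint would pass 70% of its speed; a pose out of reach is approached as far as the arm can. A call with a number of a shift or a turn outside -1 to 1 is refused whole. A call with a gripper value outside its range is refused whole. The fingers move at their own pace and stop on an object; the grip force is fixed at half the most. Time passes only in rows, so rows that repeat a pose let the fingers close, or fill a call up. It gives the time, the measured TCP pose, the force and the opening at its end, in the units of the state.
- ctrl.get_obs(): the state, without advancing time (a new reading comes with each control period).
- snapshot(name): name is "scene" or "side" or "wrist"; returns a dict with "img" (384x512x3 uint8, blue, green, red), "camera_matrix" (3x3 intrinsics, pixels), "k1" (the pictures are not rectified: a ray, as slopes to the right and down, at radius r is drawn at 1 + k1 r^2 times it, then the intrinsics apply), "xyz" and "rotation" of the camera in the world. Camera axes: x right, y up, looking along -z (the intrinsics and any distortion apply to the point x, -y, -z); pixel columns grow to the right and rows downward; lengths in m; the calibration is good to about 2 mm. A picture is of the moment at which its call begins. There is no depth.
- workorder.close_job(): hands the job in, once; it reports no verdict.
The state is a dict: "clock": time; "joint_pos": joint angles; "qvel": joint speeds; "tau": joint torques, N m; "tool_pos": TCP position; "orientation": TCP orientation; "force": force on the tool from outside, world axes, zero at the start; "moment": the same for the moment, N m; "opening": finger opening in m.
Only numpy, scipy, OpenCV 4.12 (cv2) and the standard library are available. Lean on these libraries where they do the work, as an engineer would, in place of code of your own. Each camera call takes 0.05 s, during which the arm holds its last target.

## Working session

There is one attempt and no reset: what is moved stays moved. The work goes in short steps, Python scripts to look and compute and a shell command to move; the robot and the scene stay as the last step left them, time stands still between calls to the robot, and variables do not carry over. Pictures are saved under pics/ and viewed, and the job is handed in when it is done.

```bash
mkdir -p pics; ls; cat > h.py <<'E'
import numpy as np, cv2
from plant import ctrl, snapshot, workorder
def snap(name,fn,scale=1.5):
    s=snapshot(name); cv2.imwrite('pics/'+fn+'.png',cv2.resize(s['img'],None,fx=scale,fy=scale,interpolation=cv2.INTER_CUBIC)); 
    np.savez('pics/'+fn+'.npz',**{k:np.array(v) for k,v in s.items()}); return s
def load(fn): return dict(np.load('pics/'+fn+'.npz'))
def ray(s,u,v):
    K=np.array(s['camera_matrix']);k1=float(s['k1'])
    d=np.array([(u-K[0,2])/K[0,0],(v-K[1,2])/K[1,1]])
    p=d.copy()
    for _ in range(30): p=d/(1+k1*(p@p))
    R=np.array(s['rotation']); 
    if R.shape!=(3,3):
        raise Exception(R.shape)
    w=R@np.array([p[0],-p[1],-1.0]); return np.array(s['xyz']),w/np.linalg.norm(w)
def plane(s,u,v,z):
    o,w=ray(s,u,v); return o+w*(z-o[2])/w[2]
def proj(s,P):
    R=np.array(s['rotation']);c=R.T@(np.array(P)-np.array(s['xyz']));x,y=c[0]/-c[2],-c[1]/-c[2]
    f=1+float(s['k1'])*(x*x+y*y);K=np.array(s['camera_matrix']);return np.array([K[0,0]*x*f+K[0,2],K[1,1]*y*f+K[1,2]])
def tri(*rs):
    A=np.zeros((3,3));b=np.zeros(3)
    for o,w in rs:
        M=np.eye(3)-np.outer(w,w);A+=M;b+=M@o
    return np.linalg.solve(A,b)
E
python3 - <<'E'
from h import *
for n in ['scene','side','wrist']:
    s=snap(n,n+'0'); print(n,s['xyz'],s['rotation'],s['camera_matrix'],s['k1'])
print(ctrl.get_obs())
E
```

```text
pics
scene [1.07389281 0.82043753 0.7072816 ] [ 57.74552239   1.07237164 147.01604253] [[362.86001042   0.         261.45260824]
 [  0.         362.86001042 191.48524269]
 [  0.           0.           1.        ]] -0.0002187495842094845
side [ 0.43031108 -0.78026334  0.77554873] [ 49.97709979   1.00534222 -10.99226308] [[349.7611086    0.         252.71018814]
 [  0.         349.7611086  195.27672531]
 [  0.           0.           1.        ]] 0.024000633828277093
wrist [0.24911874 0.63104508 0.38440538] [ -14.30118514   -0.11128432 -105.97953665] [[289.73580858   0.         249.47665416]
 [  0.         289.73580858 191.73834338]
 [  0.           0.           1.        ]] -0.03507557210345354
{'clock': 0.15, 'joint_pos': array([ 9.05919299e+01,  2.05819650e+01,  6.45644198e-01, -1.46251222e-02,
       -7.01368128e+01, -1.65082502e+01]), 'qvel': array([-0.03040242, -0.02440015,  0.19484111,  0.08013804,  0.04074135,
        0.00536182]), 'tau': array([ 2.74166159e-04, -5.83276463e+01,  2.93291724e+01,  7.00113550e+00,
        8.77718849e-03, -1.05190354e-04]), 'tool_pos': array([0.18501686, 0.64875491, 0.22583705]), 'orientation': array([ 1.79925974e+02, -7.59939424e-03, -1.59212934e+01]), 'force': array([-0.99342909,  0.03936763,  0.07987916]), 'moment': array([-0.03806211,  0.01489582, -0.03581363]), 'opening': 0.0876188771011585}
```

```bash
cat >> h.py <<'E'
from scipy.spatial.transform import Rotation
def _fix(s):
    r=np.array(s['rotation'])
    if r.shape==(3,): s=dict(s); s['rotation']=Rotation.from_euler('xyz',r,degrees=True).as_matrix()
    return s
_ray=ray;_proj=proj
def ray(s,u,v): return _ray(_fix(s),u,v)
def proj(s,P): return _proj(_fix(s),P)
E
echo
```

```text
(no output)
```

View pics/scene0.png

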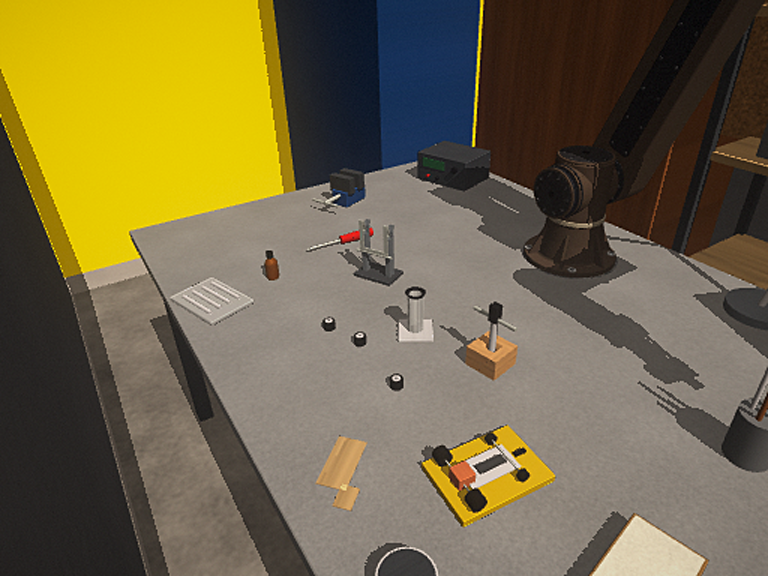

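View pics/side0.png

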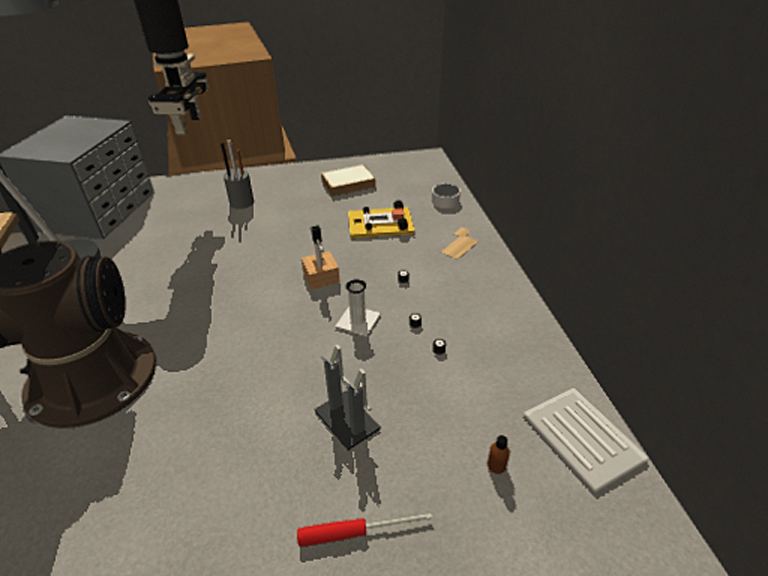

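View pics/wrist0.png

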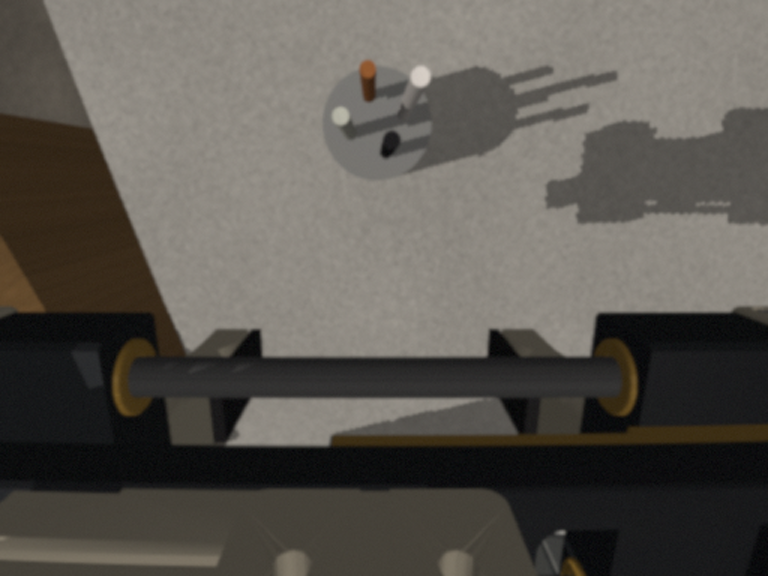

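View zooms.

```bash
python3 - <<'E'
from h import *
a=load('scene0')['img'][120:310,150:400]; b=load('side0')['img'][110:370,180:390]
cv2.imwrite('pics/z1.png',cv2.resize(a,None,fx=3.2,fy=3.1,interpolation=cv2.INTER_CUBIC))
cv2.imwrite('pics/z2.png',cv2.resize(b,None,fx=2.3,fy=2.3,interpolation=cv2.INTER_CUBIC))
S=load('scene0');D=load('side0')
P=lambda s,u,v,z:print(np.round(plane(s,u/1.5,v/1.5,z),4))
for u,v in [(329,323),(360,339),(397,381)]:P(S,u,v,.01)
for u,v in [(439,346),(415,320),(403,276)]:P(D,u,v,.01)
print('tube mouth');P(S,416,293,.102);P(D,356,286,.102)
print('head top');P(S,495,307,.16);P(D,317,231,.16)
E
```

```text
[ 0.6763 -0.0695  0.01  ]
[0.6489 0.0181 0.01  ]
[0.6561 0.1694 0.01  ]
[ 0.6775 -0.0718  0.01  ]
[0.6488 0.0129 0.01  ]
[0.6579 0.1663 0.01  ]
tube mouth
[0.5331 0.0559 0.102 ]
[0.53   0.0408 0.102 ]
head top
[0.4962 0.246  0.16  ]
[0.4694 0.1706 0.16  ]
```

View pics/z1.png

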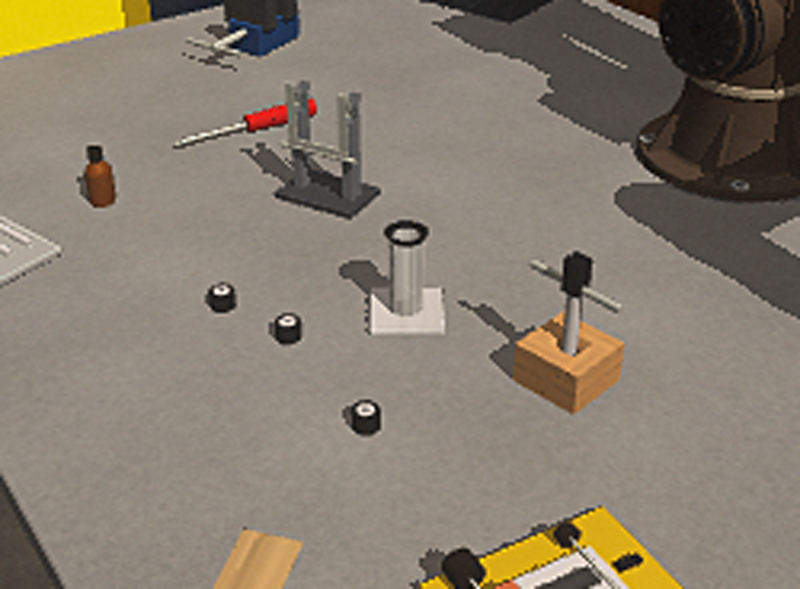

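View pics/z2.png

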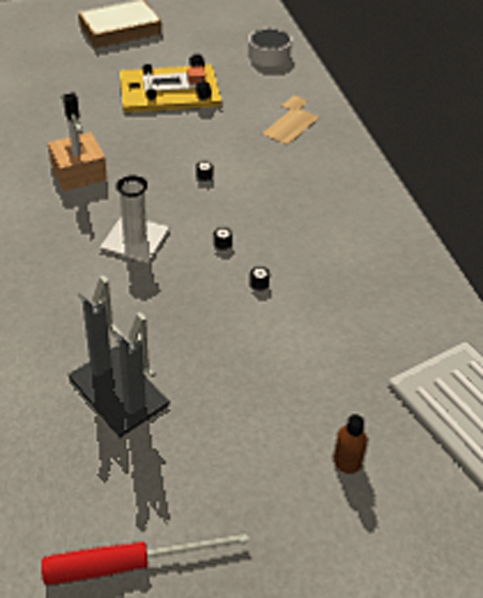

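```bash
cat >> h.py <<'E'
def mv(x=None,y=None,z=None,yaw=None):
    """rows needed (scaled) to reach world target from the measured pose; yaw mod 180 unless near"""
    o=ctrl.get_obs(); R=Rotation.from_euler('xyz',o['orientation'],degrees=True).as_matrix()
    p=o['tool_pos']; t=np.array([p[i] if q is None else q for i,q in enumerate((x,y,z))])
    d=R.T@(t-p); Y=o['orientation'][2]; dy=0 if yaw is None else -((yaw-Y+180)%360-180)
    print('tcp',np.round(p,4),'rpy',np.round(o['orientation'],2),'t',round(o['clock'],2),'f',np.round(o['force'],1),'open',round(o['opening']*1e3,1))
    print('row: shift',np.round(d/0.1,3),'turn',round(dy/180,4))
E
python3 - <<'E'
from h import *
S=load('scene0');D=load('side0')
f=lambda u,v:(150+u/3.2,120+v/3.1); g=lambda u,v:(180+u/2.3,110+v/2.3)
P=lambda n,s,q,z:print(n,np.round(plane(s,*q,z),4))
P('bar',S,f(533,264),.111);P('bar',S,f(620,308),.111)
P('head',S,f(577,262),.141)
P('head',D,g(70,101),.141)
for q in [(515,345),(563,316),(622,345),(575,375)]:P('blk',S,f(*q),.045)
P('mouth',S,f(407,233),.102);P('mouth',D,g(132,186),.102)
for q in [(370,332),(445,332),(441,290),(375,290)]:P('foot',S,f(*q),.004)
for q in [(70,379),(118,434),(168,403)]:P('clipbase',D,g(*q),.006)
for q in [(275,195),(352,215),(380,190)]:P('clipbase',S,f(*q),.006)
E
python3 -m creep '[[0.5,0,0,0,87],[1,0,0,0,87],[1,0.3,0,0,87],[1,0.6,0,0,87],[1,1,0,0,87],[1,1,0,0,87],[1,1,0,0,87],[1,1,0,0,87]]'
```

```text
bar [0.478  0.1745 0.111 ]
bar [0.4617 0.2688 0.111 ]
head [0.4749 0.226  0.141 ]
head [0.4677 0.2011 0.141 ]
blk [0.5125 0.1966 0.045 ]
blk [0.4468 0.1872 0.045 ]
blk [0.4329 0.2509 0.045 ]
blk [0.497  0.2595 0.045 ]
mouth [0.5329 0.0548 0.102 ]
mouth [0.53   0.0398 0.102 ]
foot [0.5815 0.0616 0.004 ]
foot [0.5208 0.1031 0.004 ]
foot [0.4808 0.0425 0.004 ]
foot [0.537  0.0039 0.004 ]
clipbase [ 0.4168 -0.1812  0.006 ]
clipbase [ 0.4613 -0.2659  0.006 ]
clipbase [ 0.5229 -0.2374  0.006 ]
clipbase [ 0.526  -0.2247  0.006 ]
clipbase [ 0.4762 -0.1343  0.006 ]
clipbase [ 0.4177 -0.164   0.006 ]
clock: 0.82
tool_pos: [0.254, 0.5259, 0.2272]
orientation: [-179.9, 0.0, -15.9]
force: [0.3, -0.2, 0.8]
opening: 0.0871
```

```bash
python3 - <<'E'
from h import *
mv(0.5,0.2,0.33,-80)
E
python3 -m creep '[[0.3,0.3,-0.1,0.03,87],[0.6,0.6,-0.2,0.07,87],[0.9,0.9,-0.3,0.1,87],[1,1,-0.4,0.14,87],[1,1,-0.5,0.18,87],[1,1,-0.6,0.21,87],[1,1,-0.7,0.25,87],[1,1,-0.7,0.25,87]]'
python3 - <<'E'
from h import *
mv(0.5,0.2,0.33,-80)
E
```

```text
tcp [0.254  0.5259 0.2272] rpy [-179.92    0.    -15.91] t 0.82 f [ 0.3 -0.2  0.8] open 87.1
row: shift [ 3.259  2.459 -1.032] turn 0.3561
clock: 1.48
tool_pos: [0.3236, 0.4037, 0.2985]
orientation: [-179.8, 0.1, -61.2]
force: [0.9, 0.1, 1.6]
opening: 0.0869
tcp [0.3236 0.4037 0.2985] rpy [-1.7984e+02  9.0000e-02 -6.1250e+01] t 1.48 f [0.9 0.1 1.6] open 86.9
row: shift [ 2.634 -0.568 -0.317] turn 0.1042
```

```bash
python3 -m creep '[[0.3,-0.1,-0.1,0.03,87],[0.7,-0.2,-0.2,0.07,87],[1,-0.25,-0.3,0.1,87],[1,-0.25,-0.32,0.104,87],[1,-0.25,-0.32,0.104,87],[1,-0.25,-0.32,0.104,87],[1,-0.25,-0.32,0.104,87],[1,-0.25,-0.32,0.104,87]]'
python3 - <<'E'
from h import *
snap('wrist','w1')
mv(0.5,0.2,0.33,-80)
E
```

```text
clock: 2.15
tool_pos: [0.3925, 0.3274, 0.3278]
orientation: [179.9, -0.0, -79.5]
force: [-1.3, 1.1, -0.1]
opening: 0.0869
tcp [0.3925 0.3274 0.3279] rpy [ 1.7996e+02 -4.0000e-02 -7.9480e+01] t 2.2 f [-0.8  0.5  0.5] open 87.0
row: shift [ 1.449 -0.824 -0.02 ] turn 0.0029
```

View pics/w1.png

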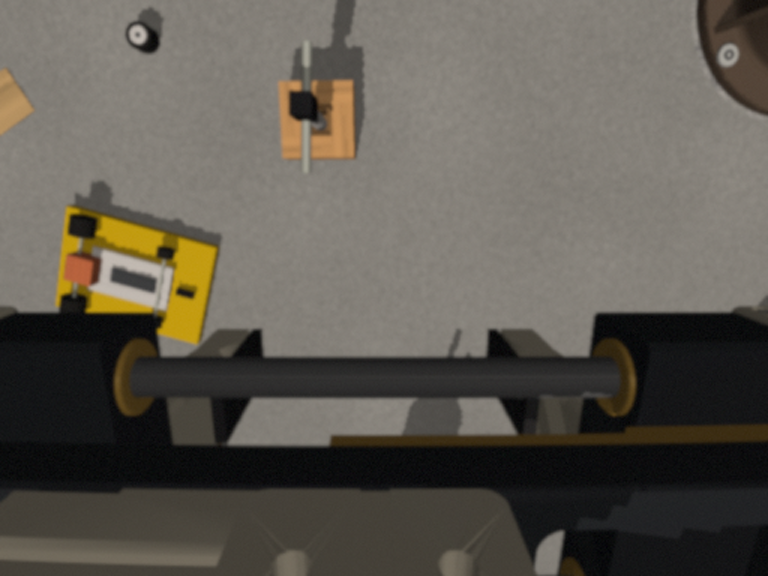

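```bash
python3 -m creep '[[0.3,-0.2,0,0,87],[0.6,-0.5,0,0,87],[1,-0.8,0,0,87],[1,-0.8,0,0,87],[1,-0.8,0,0,87],[1,-0.8,0,0,87],[1,-0.8,0,0,87],[1,-0.8,0,0,87]]'
python3 - <<'E'
from h import *
snap('wrist','w2')
mv(0.5,0.2,0.33,-80)
E
```

```text
clock: 2.87
tool_pos: [0.4891, 0.2436, 0.3286]
orientation: [-180.0, 0.0, -79.5]
force: [-0.1, -0.2, 0.6]
opening: 0.087
tcp [0.4891 0.2436 0.3287] rpy [-1.7999e+02  2.0000e-02 -7.9530e+01] t 2.92 f [-0.4 -0.3  1.2] open 87.2
row: shift [ 0.449 -0.028 -0.013] turn 0.0026
```

View pics/w2.png

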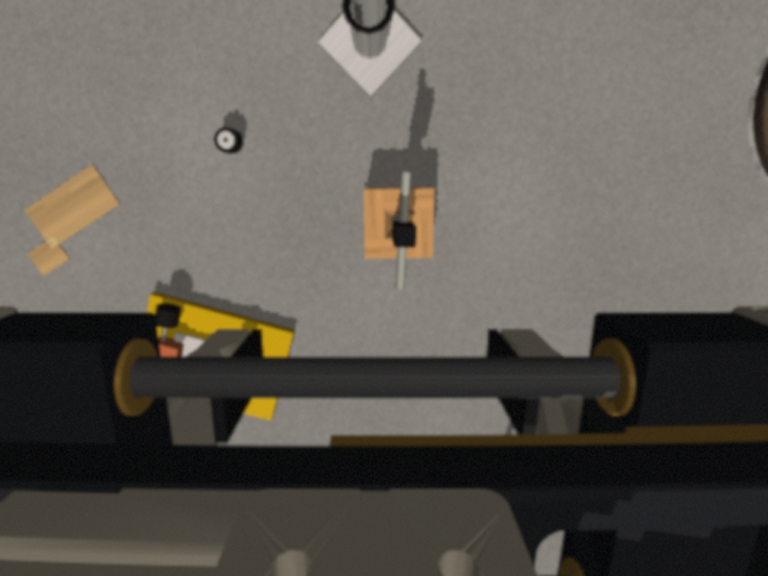

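```bash
python3 - <<'E'
from h import *
A=load('w1');B=load('w2')
P=lambda n,s,u,v,z:print(n,np.round(plane(s,u/1.5,v/1.5,z),4))
for n,z,a,b in [('head',.141,(303,105),(404,235)),('bar1',.111,(307,42),(406,173)),('bar2',.111,(306,172),(401,289)),('wheelE',.02,(137,34),(226,139))]:
    P(n,A,*a,z);P(n,B,*b,z)
    print('tri',tri(ray(A,a[0]/1.5,a[1]/1.5),ray(B,b[0]/1.5,b[1]/1.5)))
for q in [(363,188),(434,188),(433,259),(365,259)]:P('blk',B,*q,.045)
for q in [(278,80),(354,80),(355,158),(284,158)]:P('blk',A,*q,.045)
P('mouth',B,368,8,.102)
E
python3 -m creep '[[0.3,0,0,0,87],[0.6,0,0,0,87],[1,-0.2,0,0,87],[1,-0.2,0,0,87],[1,-0.2,0,0,87],[1,-0.2,0,0,87],[1,-0.2,0,0,87],[1,-0.2,0,0,87]]'
python3 - <<'E'
from h import *
snap('wrist','w3')
E
```

```text
head [0.4666 0.2204 0.141 ]
head [0.47   0.2186 0.141 ]
tri [0.46874263 0.21950002 0.13065194]
bar1 [0.4758 0.1697 0.111 ]
bar1 [0.4758 0.1706 0.111 ]
tri [0.47571818 0.17039986 0.11259791]
bar2 [0.4617 0.2686 0.111 ]
bar2 [0.4604 0.27   0.111 ]
tri [0.46093273 0.26856939 0.11670795]
wheelE [0.6595 0.1683 0.02  ]
wheelE [0.6584 0.1683 0.02  ]
tri [0.65769642 0.16863797 0.02279289]
blk [0.5105 0.1911 0.045 ]
blk [0.4411 0.1783 0.045 ]
blk [0.4268 0.2486 0.045 ]
blk [0.496  0.2613 0.045 ]
blk [0.5102 0.1908 0.045 ]
blk [0.4397 0.1781 0.045 ]
blk [0.4265 0.2478 0.045 ]
blk [0.4949 0.2603 0.045 ]
mouth [0.5301 0.0503 0.102 ]
clock: 3.58
tool_pos: [0.5269, 0.1491, 0.3287]
orientation: [-180.0, 0.0, -79.5]
force: [0.6, -0.2, -0.3]
opening: 0.0868
```

View pics/w3.png

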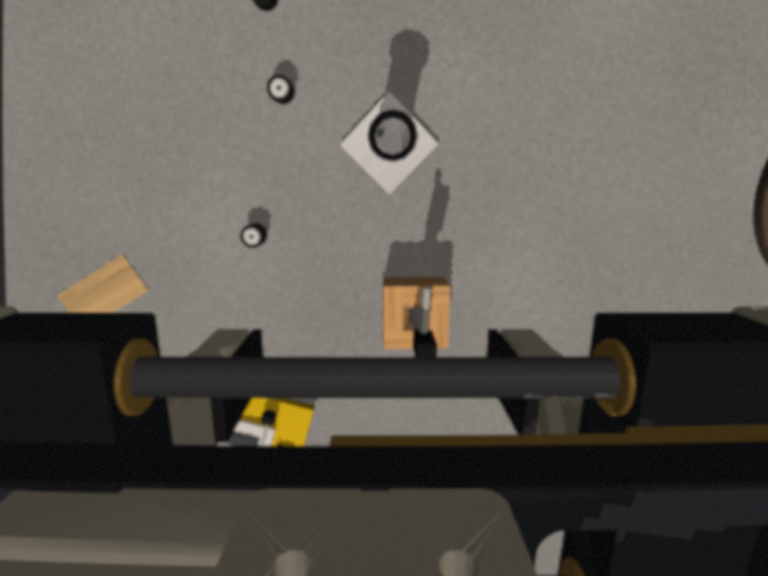

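```bash
cat >> h.py <<'E'
def blobs(img,mask,amin=30):
    n,l,st,c=cv2.connectedComponentsWithStats(mask.astype(np.uint8)); 
    return [(round(c[i][0],1),round(c[i][1],1),int(st[i][4]),int(st[i][2]),int(st[i][3])) for i in range(1,n) if st[i][4]>=amin]
E
python3 - <<'E'
from h import *
B=load('w2');C=load('w3')
g=cv2.cvtColor(C['img'],cv2.COLOR_BGR2GRAY)
m=g<45; m[195:]=0
for b in blobs(g,m):print(b,plane(C,b[0],b[1],.102 if b[3]>25 else .01))
g=g[:195].copy()
m2=g>205
for b in blobs(g,m2,10):print('bright',b,plane(C,b[0],b[1],.02))
P=lambda n,s,u,v,z:print(n,np.round(plane(s,u/1.5,v/1.5,z),4))
for q in [(390,93),(438,146),(390,193),(341,146)]:P('foot',C,*q,.006)
E
```

```text
(np.float64(177.0), np.float64(2.1), 68, 15, 6) [ 0.67514454 -0.06153998  0.01      ]
(np.float64(191.8), np.float64(62.5), 45, 10, 14) [0.64168535 0.01813584 0.01      ]
(np.float64(261.4), np.float64(88.0), 254, 30, 32) [0.53120962 0.04513169 0.102     ]
(np.float64(507.1), np.float64(139.3), 253, 9, 65) [0.10947215 0.03686871 0.01      ]
(np.float64(0.3), np.float64(169.4), 82, 2, 60) [0.94451839 0.24217703 0.01      ]
(np.float64(173.4), np.float64(153.1), 41, 9, 12) [0.65263351 0.16188641 0.01      ]
foot [ 0.5386 -0.002   0.006 ]
foot [0.4787 0.0404 0.006 ]
foot [0.5195 0.0977 0.006 ]
foot [0.5797 0.059  0.006 ]
```

```bash
python3 - <<'E'
from h import *
C=load('w3')
g=cv2.cvtColor(C['img'],cv2.COLOR_BGR2GRAY)
for (u,v) in [(253,236),(280,88)]:
    u,v=u/1.5,v/1.5;x0,y0=int(u)-8,int(v)-8
    p=g[y0:y0+17,x0:x0+17]; 
    print(p.max()); ys,xs=np.where(p>150); print(len(xs),plane(C,xs.mean()+x0,ys.mean()+y0,.02))
x0,y0=238,65
p=g[y0:y0+48,x0:x0+48]; m=(p<70).astype(np.uint8)
cs,_=cv2.findContours(m,cv2.RETR_CCOMP,cv2.CHAIN_APPROX_NONE)
for c in cs:
    if len(c)>30:
        e=cv2.fitEllipse(c); print(len(c),e, plane(C,e[0][0]+x0,e[0][1]+y0,.102))
mv(0.6585,0.168,0.10)
E
```

```text
184
62 [0.65946985 0.16866381 0.02      ]
189
82 [0.64976228 0.01503749 0.02      ]
89 ((23.234033584594727, 24.451719284057617), (29.976360321044922, 32.26047134399414), 5.979426383972168) [0.53108403 0.046889   0.102     ]
74 ((23.423067092895508, 25.324085235595703), (22.954397201538086, 25.866928100585938), 16.250038146972656) [0.53064916 0.04788034 0.102     ]
tcp [0.527  0.149  0.3287] rpy [-1.7999e+02  1.0000e-02 -7.9530e+01] t 3.63 f [-0.4 -0.4  0.8] open 86.9
row: shift [ 0.053 -1.328  2.287] turn 0.0
```

```bash
python3 -m creep '[[0,-0.4,0.3,0,60],[0,-0.8,0.6,0,60],[0.05,-1,1,0,60],[0.05,-1,1,0,60],[0.05,-1,1,0,60],[0.05,-1,1,0,60],[0.05,-1,1,0,60],[0.05,-1,1,0,60]]'
python3 -m creep '[[0,-0.3,0.3,0,60],[0,-0.33,0.6,0,60],[0,-0.33,1,0,60],[0,-0.33,1,0,60],[0,-0.33,1,0,60],[0,-0.33,1,0,60],[0,-0.33,1,0,60],[0,-0.33,1,0,60]]'
python3 - <<'E'
from h import *
snap('wrist','w4');mv(0.6592,0.1685,0.03,-80)
E
```

```text
clock: 4.3
tool_pos: [0.6268, 0.1617, 0.2309]
orientation: [-179.8, 0.0, -79.6]
force: [0.0, -1.2, 0.8]
opening: 0.0607
clock: 4.97
tool_pos: [0.6604, 0.1676, 0.1319]
orientation: [-179.7, 0.1, -79.6]
force: [-0.7, -0.2, -0.2]
opening: 0.0599
tcp [0.6601 0.1675 0.1313] rpy [-1.7978e+02  6.0000e-02 -7.9620e+01] t 5.02 f [ 0.2  0.2 -0.5] open 59.6
row: shift [-0.01   0.011  1.013] turn 0.0021
```

View pics/w4.png

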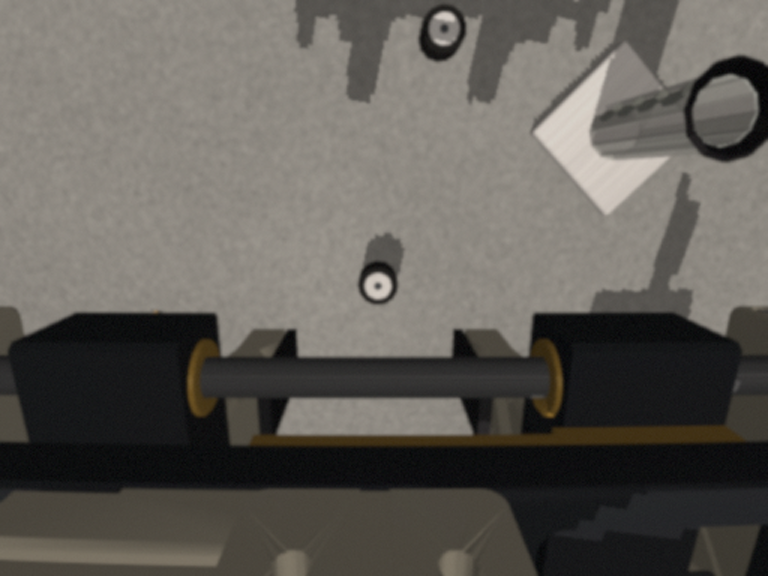

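```bash
python3 - <<'E'
from h import *
C=load('w4')
P=lambda n,s,u,v,z:print(n,np.round(plane(s,u/1.5,v/1.5,z),4))
P('E',C,378,286,.02);P('M',C,444,30,.02);P('tube',C,726,108,.102)
mv(0.6592,0.1685,0.03,-80)
E
```

```text
E [0.6586 0.1694 0.02  ]
M [0.649  0.0162 0.02  ]
tube [0.5344 0.0481 0.102 ]
tcp [0.6601 0.1675 0.1313] rpy [-1.7978e+02  6.0000e-02 -7.9620e+01] t 5.02 f [ 0.2  0.2 -0.5] open 59.6
row: shift [-0.01   0.011  1.013] turn 0.0021
```

```bash
python3 -m creep '[[-0.015,0.01,0.3,0,60],[-0.015,0.01,0.6,0,60],[-0.015,0.01,0.9,0,60],[-0.015,0.01,1,0,60],[-0.015,0.01,1,0,60],[-0.015,0.01,1,0,60],[-0.015,0.01,1,0,60],[-0.015,0.01,1,0,60]]'
python3 - <<'E'
from h import *
mv(0.6587,0.169,0.010,-80)
E
```

```text
clock: 5.68
tool_pos: [0.6593, 0.1689, 0.031]
orientation: [-179.8, 0.0, -79.6]
force: [-0.7, 0.1, -1.2]
opening: 0.0599
tcp [0.6593 0.1689 0.031 ] rpy [-1.798e+02  5.000e-02 -7.962e+01] t 5.68 f [-0.7  0.1 -1.2] open 59.9
row: shift [-0.002  0.006  0.21 ] turn 0.0021
```

```bash
python3 -m creep '[[0,0.005,0.1,0,60],[0,0.005,0.21,0,60],[0,0.005,0.21,0,60],[0,0.005,0.21,0,20],[0,0.005,0.21,0,20],[0,0.005,0.21,0,20],[0,0.005,0.21,0,20],[0,0.005,0.21,0,20]]'
python3 -m creep '[[0,0,0,0,20],[0,0,0,0,20],[0,0,-0.2,0,20],[0,0,-0.5,0,20],[0,0,-0.8,0,20],[0,0,-1,0,20],[0,0,-1,0,20],[0,0,-1,0,20]]'
python3 - <<'E'
from h import *
snap('wrist','w5');mv(0.5308,0.0478,0.13,-80)
E
```

```text
clock: 6.35
tool_pos: [0.6576, 0.1682, 0.0079]
orientation: [-180.0, 0.0, -79.6]
force: [-0.4, 0.6, -0.1]
opening: 0.0323
clock: 7.02
tool_pos: [0.6581, 0.1686, 0.1093]
orientation: [-179.8, 0.1, -79.6]
force: [0.4, -0.5, -0.9]
opening: 0.0246
tcp [0.6572 0.1682 0.1078] rpy [-1.7997e+02  3.0000e-02 -7.9650e+01] t 7.07 f [ 0.2 -0.5 -0.4] open 25.0
row: shift [ 0.957  1.46  -0.224] turn 0.0019
```

View pics/w5.png

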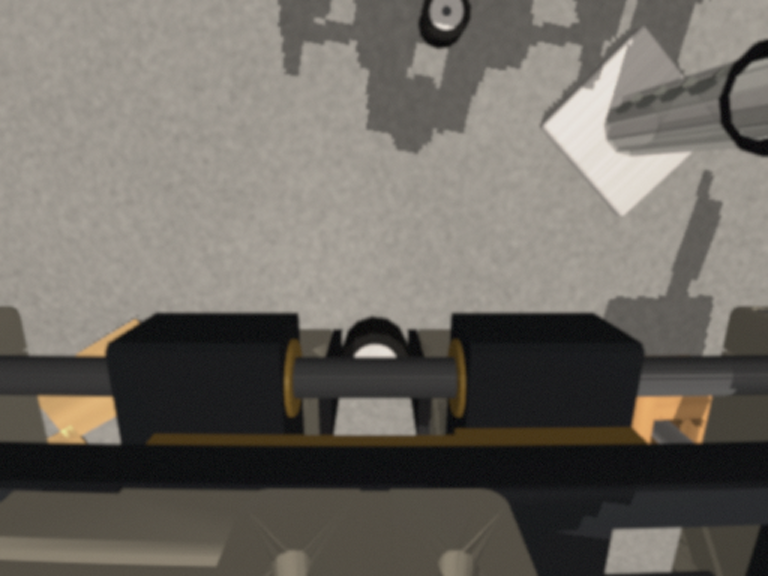

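```bash
python3 - <<'E'
from h import *
C=load('w5');o=ctrl.get_obs();R=Rotation.from_euler('xyz',o['orientation'],degrees=True).as_matrix()
for q in [(376,318),(376,345),(352,335),(400,335)]:
    p=plane(C,q[0]/1.5,q[1]/1.5,.118);print(p,R.T@(p-o['tool_pos']))
p=plane(C,775/1.5,97/1.5,.102);print(p)
E
python3 -m creep '[[0.2,0.3,-0.23,0,20],[0.4,0.6,-0.23,0,20],[0.6,0.9,-0.23,0,20],[0.6,1,-0.23,0,20],[0.6,1,-0.23,0,20],[0.6,1,-0.23,0,20],[0.6,1,-0.23,0,20],[0.6,1,-0.23,0,20]]'
python3 - <<'E'
from h import *
snap('wrist','w6');mv(0.5308,0.0478,0.13,-80)
E
```

```text
[0.66089979 0.15240651 0.118     ] [ 0.01618658 -0.00077332 -0.01023698]
[0.65901603 0.16270569 0.118     ] [ 0.00571655 -0.00077006 -0.01023067]
[0.66837444 0.16043505 0.118     ] [ 0.00963116 -0.00956844 -0.01022831]
[0.65106985 0.15726973 0.118     ] [ 0.00963685  0.00802326 -0.01023775]
[0.5312965  0.04804484 0.102     ]
clock: 7.73
tool_pos: [0.5704, 0.0916, 0.1299]
orientation: [180.0, -0.0, -79.6]
force: [0.5, 0.8, 0.0]
opening: 0.0245
tcp [0.5703 0.0916 0.1299] rpy [ 1.7996e+02 -1.0000e-02 -7.9620e+01] t 7.78 f [ 0.1  0.2 -1.3] open 24.6
row: shift [ 0.36   0.468 -0.   ] turn 0.0021
```

View pics/w6.png

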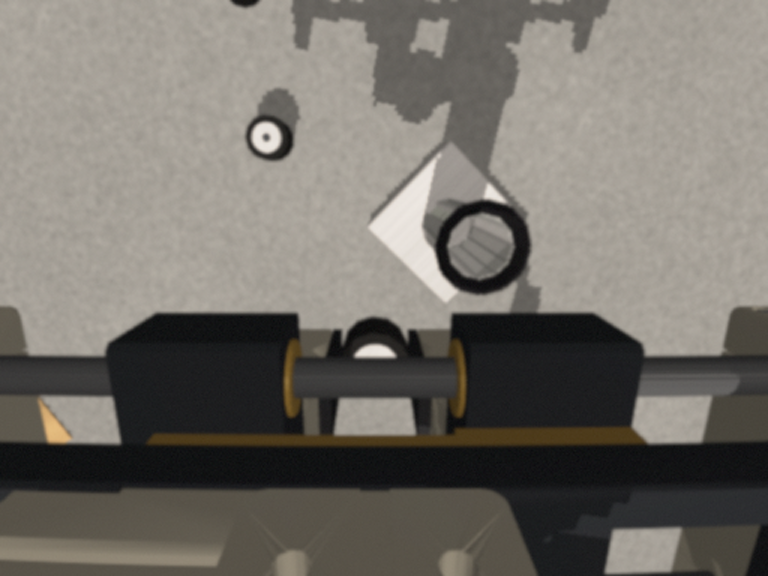

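```bash
python3 - <<'E'
from h import *
C=load('w6');o=ctrl.get_obs();R=Rotation.from_euler('xyz',o['orientation'],degrees=True).as_matrix()
g=cv2.cvtColor(C['img'],cv2.COLOR_BGR2GRAY)
x0,y0=275,120
m=(g[y0:y0+85,x0:x0+90]<60).astype(np.uint8)
for c in cv2.findContours(m,cv2.RETR_CCOMP,cv2.CHAIN_APPROX_NONE)[0]:
    if len(c)>60:
        e=cv2.fitEllipse(c);p=plane(C,e[0][0]+x0,e[0][1]+y0,.102);print(len(c),e[1],e[0][0]+x0,e[0][1]+y0,p)
for q in [(376,318)]:
    p=plane(C,q[0]/1.5,q[1]/1.5,.14);print(p,R.T@(p-o['tool_pos']))
for q in [(267,137)]:print('M',plane(C,q[0]/1.5,q[1]/1.5,.02))
cv2.imwrite('pics/z6.png',cv2.resize(C['img'][190:260,190:310],None,fx=6,fy=6,interpolation=cv2.INTER_CUBIC))
E
```

```text
176 (59.754329681396484, 62.31020736694336) 321.4880027770996 164.14793014526367 [0.53141439 0.04694091 0.102     ]
128 (44.53078079223633, 47.20387649536133) 320.1692924499512 163.62306594848633 [0.53234345 0.04676187 0.102     ]
[0.57329925 0.07502145 0.14      ] [ 1.68501647e-02  6.59351889e-05 -1.00881396e-02]
M [0.64898753 0.01526098 0.02      ]
```

View pics/z6.png

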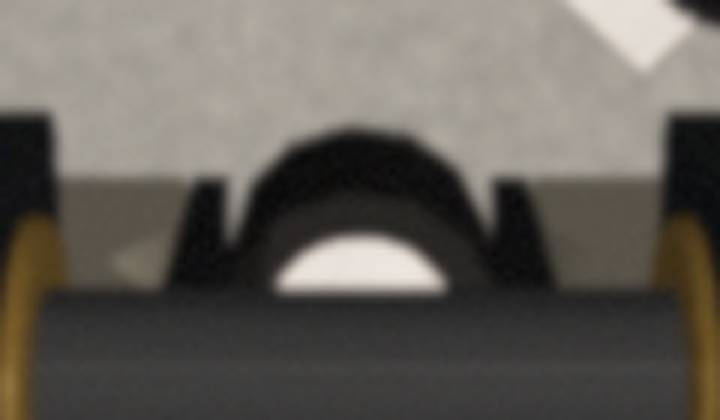

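```bash
python3 - <<'E'
from h import *
C=load('w6');o=ctrl.get_obs();R=Rotation.from_euler('xyz',o['orientation'],degrees=True).as_matrix()
for q,z in [((250,222.5),.14),((250,211.3),.12),((250,229),.14)]:
    p=plane(C,*q,z);print(R.T@(p-o['tool_pos']))
mv(0.5313,0.0470,0.13,-80)
E
```

```text
[ 0.01084507 -0.00029628 -0.01008994]
[ 0.01069119 -0.00026055  0.00991006]
[ 0.00706756 -0.00029808 -0.0100909 ]
tcp [0.5703 0.0916 0.1299] rpy [ 1.7996e+02 -1.0000e-02 -7.9620e+01] t 7.78 f [ 0.1  0.2 -1.3] open 24.6
row: shift [ 0.368  0.464 -0.   ] turn 0.0021
```

```bash
python3 -m creep '[[0.2,0.23,0,0,20],[0.385,0.467,0,0,20],[0.385,0.467,0,0,20],[0.385,0.467,0,0,20],[0.385,0.467,0.05,0,20],[0.385,0.467,0.1,0,20],[0.385,0.467,0.15,0,20],[0.385,0.467,0.2,0,20]]'
python3 - <<'E'
from h import *
snap('wrist','w7');snap('side','s7');mv(0.5308,0.0470,0.105,-80)
a=load('s7')['img'][140:260,180:300];cv2.imwrite('pics/s7z.png',cv2.resize(a,None,fx=5,fy=5,interpolation=cv2.INTER_CUBIC))
E
```

```text
clock: 8.45
tool_pos: [0.531, 0.0453, 0.1095]
orientation: [180.0, -0.0, -79.6]
force: [-0.4, 0.2, -0.6]
opening: 0.025
tcp [0.5303 0.0449 0.1091] rpy [ 1.7986e+02 -3.0000e-02 -7.9630e+01] t 8.55 f [-0.4  0.2 -0.7] open 25.2
row: shift [-0.02  -0.009  0.041] turn 0.0021
```

View pics/w7.png

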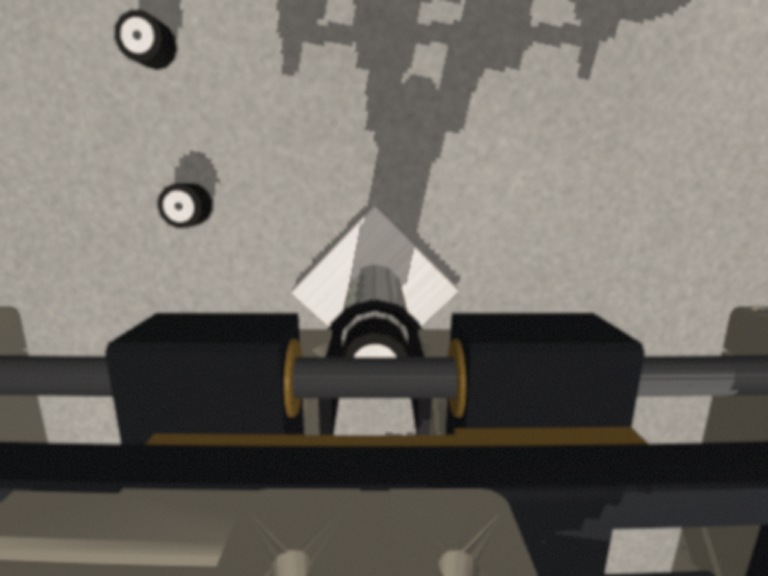

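View pics/s7z.png

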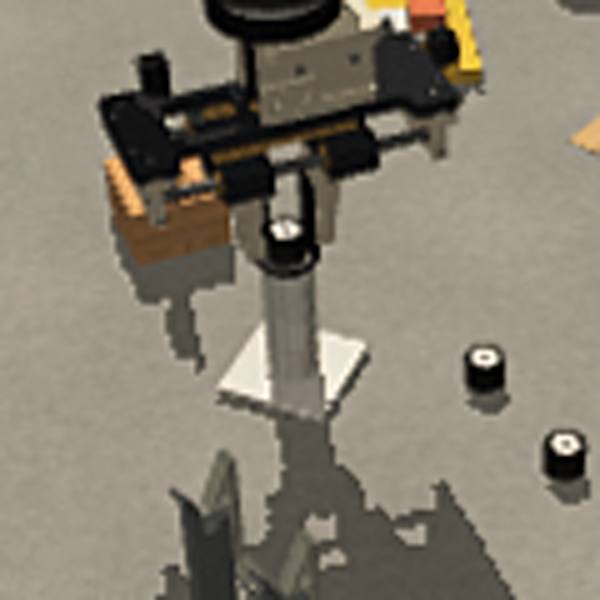

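```bash
python3 -c "
from h import *
C=load('w7')
cv2.imwrite('pics/z7.png',cv2.resize(C['img'][180:260,190:310],None,fx=6,fy=6,interpolation=cv2.INTER_CUBIC))"
```

```text
(no output)
```

View pics/z7.png

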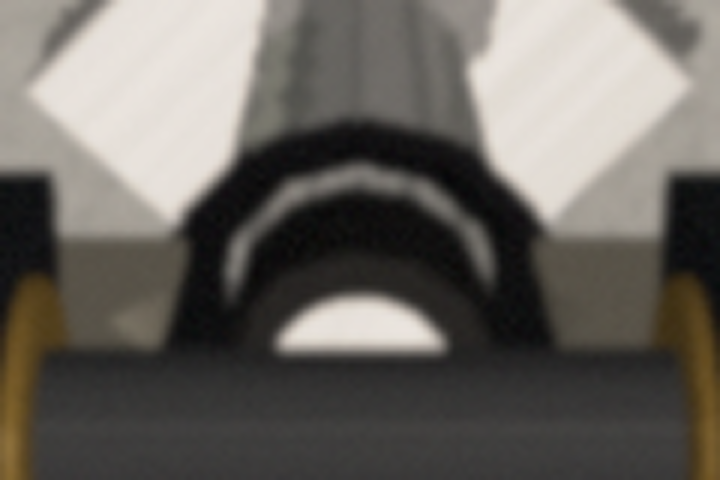

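```bash
python3 - <<'E'
from h import *
C=load('w7');o=ctrl.get_obs();R=Rotation.from_euler('xyz',o['orientation'],degrees=True).as_matrix()
f=lambda u,v:(190+u/6,180+v/6)
for q,z in [((360,122),.102),((360,165),.102),((228,280),.102),((492,280),.102),((360,250),.119),((360,195),.102)]:
    p=plane(C,*f(*q),z);print(q,R.T@(p-o['tool_pos']))
E
```

```text
(360, 122) [ 0.01812443 -0.00096313  0.00709307]
(360, 165) [ 0.01365082 -0.00096422  0.00709106]
(228, 280) [ 0.00140274 -0.01441088  0.00705363]
(492, 280) [0.00137365 0.01247905 0.00711749]
(360, 250) [ 0.01088791 -0.00097044 -0.00991024]
(360, 195) [ 0.01049498 -0.00096498  0.00708964]
```

```bash
python3 - <<'E'
from h import *
C=load('w6')
for z in (.096,.102,.106):
  for a in (30,22.5):
    l=[plane(C,321.0+dx,164.1+dy,z) for dx,dy in [(a,0),(-a,0),(0,a*1.04),(0,-a*1.04)]]
    print(z,np.linalg.norm(l[0]-l[1]),np.linalg.norm(l[2]-l[3]),np.mean(l,0))
E
```

```text
0.096 0.040483630062810465 0.04235628284147861 [0.52999102 0.0478683  0.096     ]
0.096 0.030357535492631357 0.03175221994435653 [0.53003536 0.04775689 0.096     ]
0.102 0.039222601088273655 0.04103692240285414 [0.53163741 0.04721451 0.102     ]
0.102 0.029411925333849984 0.030763166608635963 [0.53168037 0.04710657 0.102     ]
0.106 0.03838191510524908 0.04015734877710453 [0.532735   0.04677865 0.106     ]
0.106 0.02878151856132921 0.03010379771815562 [0.53277704 0.04667303 0.106     ]
```

```bash
python3 -m creep '[[0,0,0.02,0,20],[0,0,0.04,0,20],[0,0,0.05,0,20],[0,0,0.05,0,20],[0,0,0.05,0,20],[0,0,0.05,0,20],[0,0,0.05,0,20],[0,0,0.05,0,20]]'
python3 - <<'E'
from h import *
mv(0.5308,0.0470,0.105,-80)
E
```

```text
clock: 9.22
tool_pos: [0.5309, 0.0449, 0.1057]
orientation: [-180.0, 0.0, -79.6]
force: [-0.2, -0.7, 0.6]
opening: 0.0254
tcp [0.5309 0.0449 0.1057] rpy [-179.98    0.    -79.64] t 9.22 f [-0.2 -0.7  0.6] open 25.4
row: shift [-0.021 -0.003  0.007] turn 0.002
```

```bash
python3 -m creep '[[0,0,0.01,0,20],[0,0,0.015,0,20],[0,0,0.015,0,24],[0,0,0.015,0,28],[0,0,0.015,0,32],[0,0,0.015,0,38],[0,0,0.015,0,44],[0,0,0.015,0,44]]'
python3 - <<'E'
from h import *
snap('wrist','w8');mv(0.5308,0.0470,0.105,-80)
C=load('w8')
cv2.imwrite('pics/z8.png',cv2.resize(C['img'][180:260,190:310],None,fx=6,fy=6,interpolation=cv2.INTER_CUBIC))
E
```

```text
clock: 9.88
tool_pos: [0.5307, 0.0448, 0.104]
orientation: [180.0, -0.0, -79.6]
force: [-0.3, -0.8, -0.3]
opening: 0.0427
tcp [0.5307 0.0448 0.104 ] rpy [179.99  -0.   -79.64] t 9.93 f [0.2 0.  0.5] open 43.2
row: shift [-0.022 -0.005 -0.01 ] turn 0.002
```

View pics/z8.png

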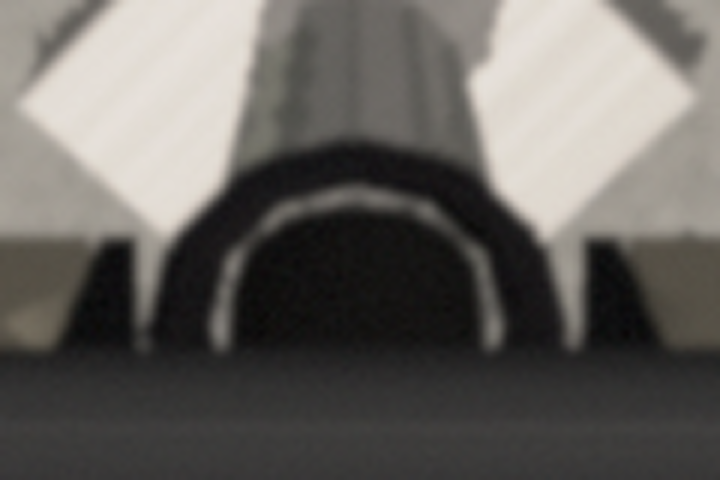

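```bash
python3 -m creep '[[0,0,-0.2,0,50],[0,0,-0.5,0,60],[0,0,-0.8,0,60],[0,0,-1,0,60],[0,0,-1,0,60],[-0.3,0.1,-1,0,60],[-0.6,0.2,-1,0,60],[-0.9,0.2,-1,0,60]]'
python3 - <<'E'
from h import *
snap('wrist','w9');mv(0.469,0.2195,0.20,-80)
E
```

```text
clock: 10.6
tool_pos: [0.4932, 0.1298, 0.2039]
orientation: [180.0, 0.0, -79.8]
force: [0.9, 0.3, 0.3]
opening: 0.0599
tcp [0.4939 0.1339 0.2041] rpy [-1.7994e+02  8.0000e-02 -7.9630e+01] t 10.65 f [-0.1  5.1  0. ] open 60.0
row: shift [-0.886  0.091  0.042] turn 0.0021
```

View pics/w9.png

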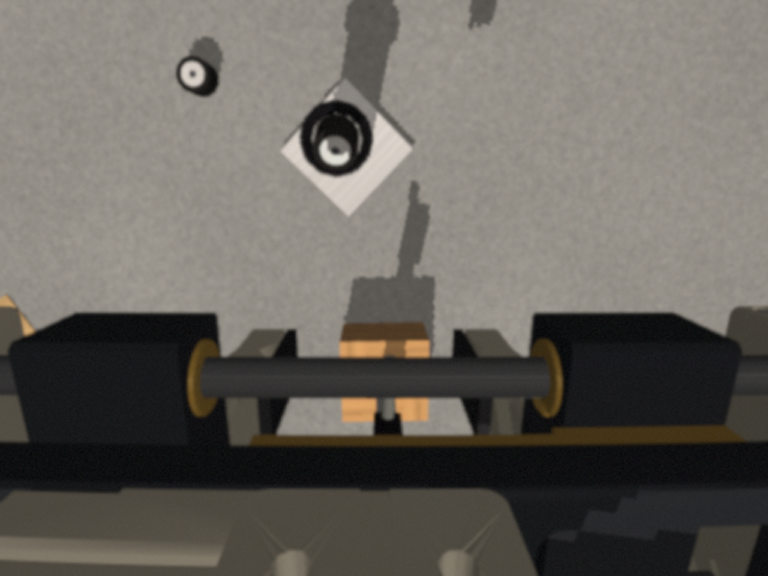

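```bash
python3 -m creep '[[-0.3,0.05,0,0,60],[-0.6,0.09,0,0,60],[-0.88,0.09,0,0,60],[-0.88,0.09,0,0,60],[-0.88,0.09,0,0,60],[-0.88,0.09,0,0,60],[-0.88,0.09,0.1,0,60],[-0.88,0.09,0.25,0,60]]'
python3 - <<'E'
from h import *
snap('wrist','w10');snap('scene','s10');snap('side','t10');mv(0.469,0.2195,0.104,-80)
a=load('s10')['img'][170:270,280:380];b=load('t10')['img'][120:220,160:260]
cv2.imwrite('pics/s10z.png',cv2.resize(np.hstack([a,b]),None,fx=4,fy=5,interpolation=cv2.INTER_CUBIC))
E
```

```text
clock: 11.32
tool_pos: [0.4711, 0.2145, 0.1794]
orientation: [-179.9, 0.1, -79.7]
force: [0.6, 0.0, -0.4]
opening: 0.0598
tcp [0.4697 0.2133 0.1777] rpy [ 1.7986e+02 -9.0000e-02 -7.9720e+01] t 11.47 f [-0.2  0.9  0. ] open 60.0
row: shift [-0.064 -0.006  0.737] turn 0.0016
```

View pics/w10.png

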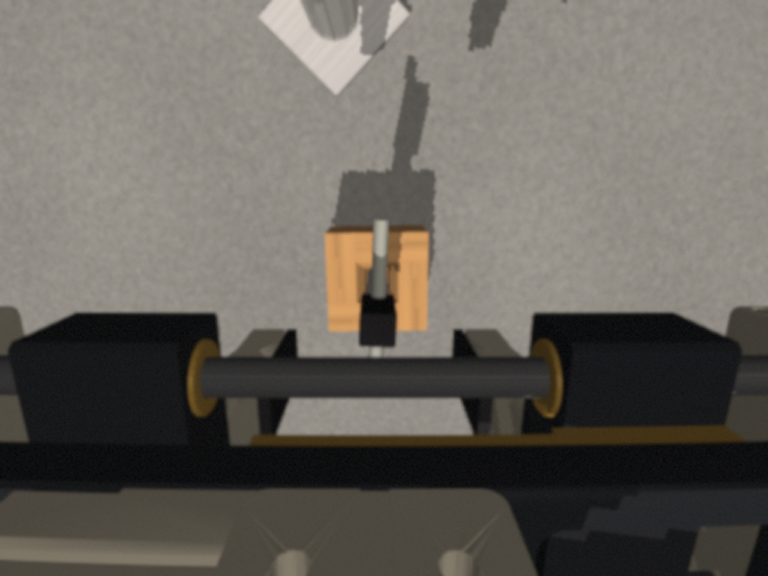

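View pics/s10z.png

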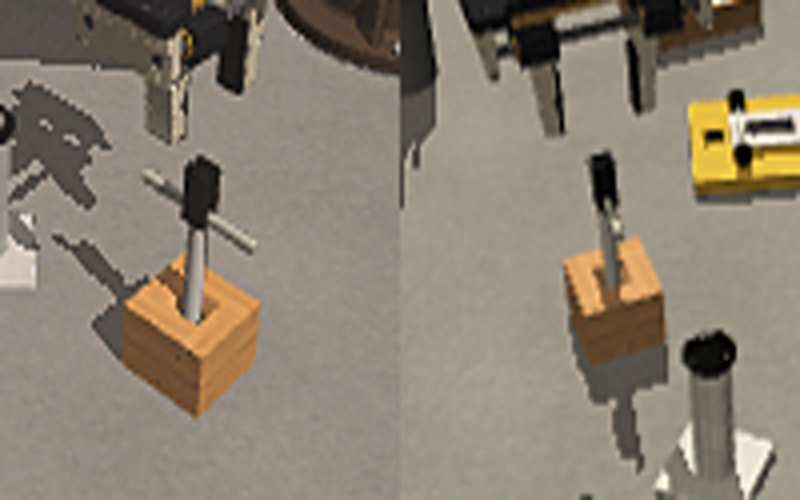

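```bash
python3 - <<'E'
from h import *
C=load('w10');o=ctrl.get_obs();R=Rotation.from_euler('xyz',o['orientation'],degrees=True).as_matrix()
for q,z in [((378,332),.141),((361,345),.141),((394,345),.141),((381,224),.111),((377,350),.111)]:
    p=plane(C,q[0]/1.5,q[1]/1.5,z);print(p,R.T@(p-o['tool_pos']))
cv2.imwrite('pics/z10.png',cv2.resize(C['img'][140:240,200:300],None,fx=6,fy=6,interpolation=cv2.INTER_CUBIC))
E
```

```text
[0.46877223 0.2204323  0.141     ] [-0.00728988 -0.0004355   0.03672213]
[0.47567464 0.22848141 0.141     ] [-0.01397736 -0.008664    0.03669141]
[0.45993826 0.22562231 0.141     ] [-0.01397365  0.00732995  0.03673098]
[0.47578513 0.17241675 0.111     ] [0.04115973 0.0011622  0.0668013 ]
[0.46522167 0.24187833 0.111     ] [-0.02907171 -0.00084495  0.06668749]
```

View pics/z10.png

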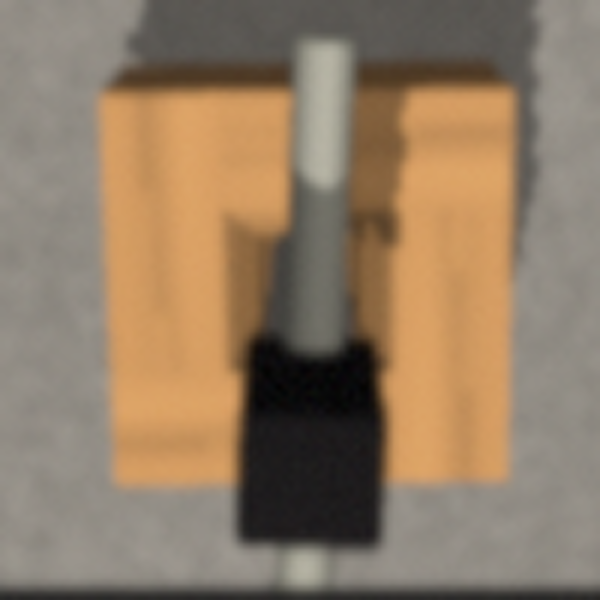

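```bash
python3 -m creep '[[-0.065,-0.005,0.2,0.005,60],[-0.065,-0.005,0.4,0.005,60],[-0.065,-0.005,0.6,0.005,60],[-0.065,-0.005,0.737,0.005,60],[-0.065,-0.005,0.737,0.005,60],[-0.065,-0.005,0.737,0.005,60],[-0.065,-0.005,0.737,0.005,40],[-0.065,-0.005,0.737,0.005,10]]'
python3 -m creep '[[0,0,0,0,10],[0,0,0,0,10],[0,0,0,0,10],[0,0,0,0,10],[0,0,0,0,10],[0,0,0,0,10],[0,0,0,0,10],[0,0,0,0,10]]'
python3 - <<'E'
from h import *
snap('wrist','w11');mv(0.469,0.2195,0.104,-80)
E
```

```text
clock: 12.13
tool_pos: [0.4704, 0.2216, 0.1067]
orientation: [-179.9, 0.1, -80.5]
force: [-0.2, -0.3, 0.5]
opening: 0.0517
clock: 12.8
tool_pos: [0.4697, 0.2213, 0.1055]
orientation: [-180.0, 0.0, -80.5]
force: [-1.1, 0.8, 1.0]
opening: 0.0178
tcp [0.4697 0.2214 0.1055] rpy [-1.7999e+02  1.0000e-02 -8.0530e+01] t 12.85 f [ 0.1 -0.2  2.3] open 18.1
row: shift [0.017 0.01  0.015] turn -0.0029
```

View pics/w11.png

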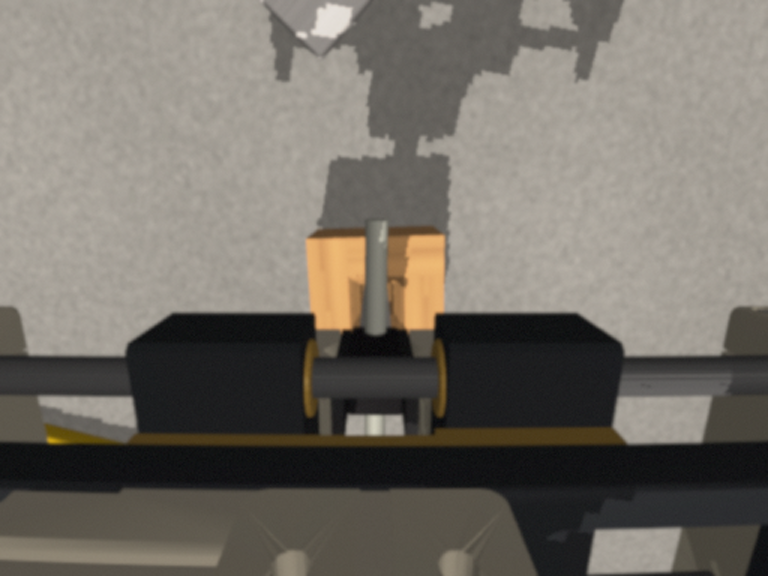

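```bash
python3 -m creep '[[0,0,-0.1,0,10],[0,0,-0.2,0,10],[0,0,-0.4,0,10],[0,0,-0.6,0,10],[0,0,-0.8,0,10],[0,0,-1,0,10],[0,0,-1,0,10],[0,0,-1,0,10]]'
python3 - <<'E'
from h import *
mv(0.5308,0.0472,0.226)
snap('wrist','w12');snap('scene','s12');snap('side','t12')
a=load('s12')['img'][130:270,270:380];b=load('t12')['img'][80:220,160:270]
cv2.imwrite('pics/s12z.png',cv2.resize(np.hstack([a,b]),None,fx=3.6,fy=4.2,interpolation=cv2.INTER_CUBIC))
E
```

```text
clock: 13.52
tool_pos: [0.47, 0.2217, 0.2073]
orientation: [-179.8, 0.1, -80.5]
force: [-0.6, 0.3, -2.2]
opening: 0.018
tcp [0.47   0.2217 0.2073] rpy [-1.7985e+02  1.1000e-01 -8.0530e+01] t 13.52 f [-0.6  0.3 -2.2] open 18.0
row: shift [ 1.82  -0.313 -0.19 ] turn 0.0
```

View pics/s12z.png

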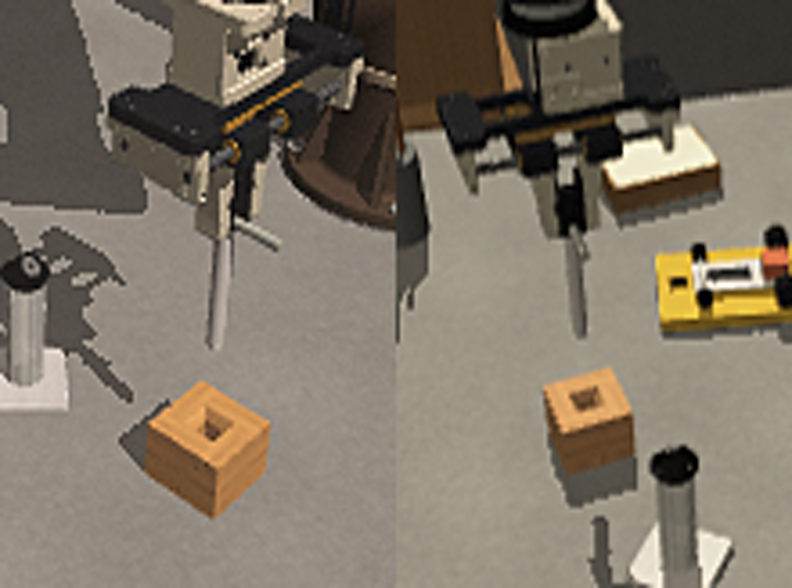

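View pics/w12.png

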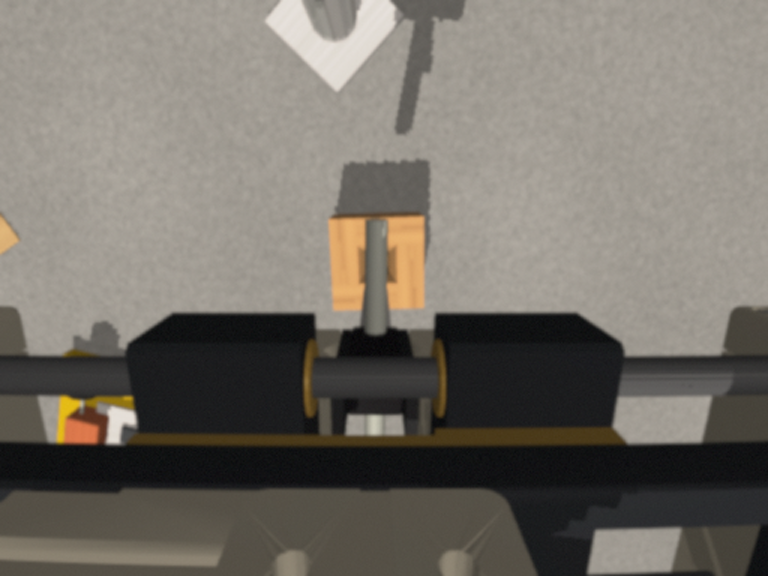

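```bash
python3 - <<'E'
from h import *
S=load('s12');T=load('t12');W=load('w12')
f=lambda u,v:(270+u/3.6,130+v/4.2);g=lambda u,v:(160+(u-396)/3.6,80+v/4.2)
print(tri(ray(S,*f(215,346)),ray(T,*g(580,334))))
print('scene exp',proj(S,[.47,.2217,.112]),f(215,346),'side',proj(T,[.47,.2217,.112]),g(580,334))
print('top of shaft exp',proj(S,[.47,.2217,.2073]),f(224,237),proj(T,[.47,.2217,.2073]),g(571,240))
# reference: block hole centre
print(proj(S,[.4682,.2198,.045]),f(213,425),proj(T,[.4682,.2198,.045]),g(588,400))
print(proj(S,[.5310,.0475,.102]),f(25,270),proj(T,[.5310,.0475,.102]),g(674,465))
# bar dir wrist
o=ctrl.get_obs();R=Rotation.from_euler('xyz',o['orientation'],degrees=True).as_matrix()
for q in [(376,222),(374.5,430),(374,333)]:
    p=plane(W,q[0]/1.5,q[1]/1.5,.2138);print(R.T@(p-o['tool_pos']))
E
```

```text
[0.46798436 0.21908309 0.10720339]
scene exp [329.74728396 211.78626673] (329.72222222222223, 212.38095238095238) side [211.32086687 157.7561651 ] (211.11111111111111, 159.52380952380952)
top of shaft exp [332.66712498 182.63944908] (332.22222222222223, 186.42857142857142) [208.52561649 133.0041839 ] (208.61111111111111, 137.14285714285714)
[327.88979419 230.03984933] (329.1666666666667, 231.1904761904762) [212.65868251 174.04562207] (213.33333333333331, 175.23809523809524)
[276.319044   193.91126662] (276.94444444444446, 194.28571428571428) [237.30193    189.26549793] (237.22222222222223, 190.71428571428572)
[ 0.05014299 -0.00095055 -0.00895989]
[-0.03164104 -0.0015221  -0.00899559]
[ 0.00917429 -0.00168319 -0.00897827]
```

```bash
python3 -m creep '[[0,0,-0.2,0,10],[0.2,0,-0.25,0,10],[0.5,-0.1,-0.25,0,10],[0.8,-0.2,-0.25,0,10],[1,-0.3,-0.25,0,10],[1,-0.31,-0.25,0,10],[1,-0.31,-0.25,0,10],[1,-0.31,-0.25,0,10]]'
python3 -m creep '[[0.2,0,0,0,10],[0.4,0,0,0,10],[0.6,0,0,0,10],[0.8,0,0,0,10],[0.82,0,0,0,10],[0.82,0,0,0,10],[0.82,0,0,0,10],[0.82,0,0,0,10]]'
python3 - <<'E'
from h import *
mv(0.5308,0.0472,0.21)
snap('wrist','w13');snap('scene','s13');snap('side','t13')
a=load('s13')['img'][110:250,220:330];b=load('t13')['img'][100:240,180:290]
cv2.imwrite('pics/s13z.png',cv2.resize(np.hstack([a,b]),None,fx=3.6,fy=4.2,interpolation=cv2.INTER_CUBIC))
E
```

```text
clock: 14.33
tool_pos: [0.5162, 0.1275, 0.2295]
orientation: [179.9, -0.0, -80.6]
force: [-0.6, -0.4, -1.3]
opening: 0.0176
clock: 15.0
tool_pos: [0.5299, 0.0478, 0.2303]
orientation: [180.0, 0.0, -80.5]
force: [-1.1, -0.2, -1.8]
opening: 0.0179
tcp [0.5299 0.0478 0.2303] rpy [ 1.7999e+02  1.0000e-02 -8.0480e+01] t 15.0 f [-1.1 -0.2 -1.8] open 17.9
row: shift [ 0.007 -0.008  0.203] turn 0.0
```

View pics/s13z.png

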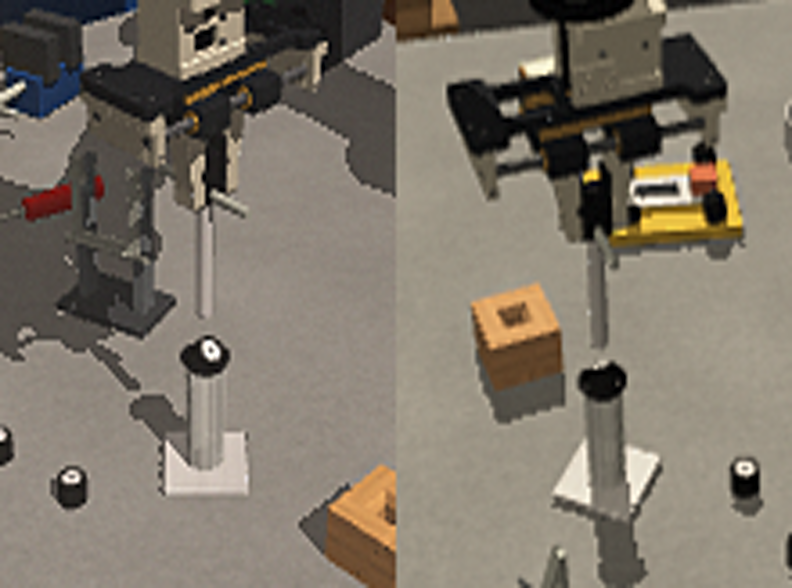

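View pics/w13.png

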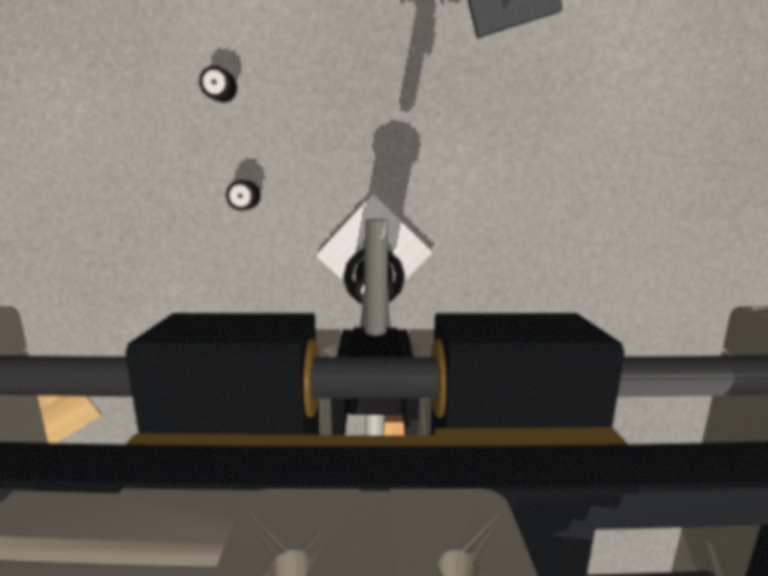

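```bash
python3 -m creep '[[0.005,-0.008,0.06,0,10],[0.005,-0.008,0.12,0,10],[0.005,-0.008,0.18,0,10],[0.005,-0.008,0.24,0,10],[0.005,-0.008,0.3,0,10],[0.005,-0.008,0.35,0,10],[0.005,-0.008,0.4,0,10],[0.005,-0.008,0.43,0,10]]'
python3 -m creep '[[0,0,0.03,0,10],[0,0,0.06,0,10],[0,0,0.09,0,10],[0,0,0.12,0,10],[0,0,0.15,0,10],[0,0,0.18,0,10],[0,0,0.21,0,10],[0,0,0.24,0,10]]'
```

```text
clock: 15.82
tool_pos: [0.5313, 0.0463, 0.1871]
orientation: [-180.0, -0.0, -80.5]
force: [-0.9, 1.0, 3.4]
opening: 0.0177
clock: 16.48
tool_pos: [0.5313, 0.0464, 0.1637]
orientation: [-179.9, -0.0, -80.5]
force: [-1.6, -0.3, 1.2]
opening: 0.0181
```

```bash
python3 -m creep '[[0,0,0.04,0,10],[0,0,0.08,0,10],[0,0,0.12,0,10],[0,0,0.16,0,10],[0,0,0.2,0,10],[0,0,0.24,0,10],[0,0,0.28,0,10],[0,0,0.32,0,10]]'
python3 -m creep '[[0,0,0.01,0,10],[0,0,0.02,0,10],[0,0,0.03,0,10],[0,0,0.04,0,10],[0,0,0.05,0,10],[0,0,0.06,0,10],[0,0,0.07,0,10],[0,0,0.075,0,10]]'
```

```text
clock: 17.15
tool_pos: [0.5314, 0.0464, 0.1313]
orientation: [-180.0, -0.0, -80.5]
force: [-1.9, 0.7, 7.4]
opening: 0.0181
clock: 17.82
tool_pos: [0.5313, 0.0465, 0.1241]
orientation: [-180.0, -0.0, -80.5]
force: [-0.5, 0.4, 6.8]
opening: 0.0179
```

```bash
python3 -m creep '[[0,0,0.005,0,10],[0,0,0.01,0,10],[0,0,0.015,0,10],[0,0,0.015,0,10],[0,0,0.015,0,10],[0,0,0.015,0,10],[0,0,0.015,0,10],[0,0,0.015,0,10]]'
python3 - <<'E'
from h import *
snap('scene','s14');snap('side','t14');mv()
a=load('s14')['img'][110:250,220:330];b=load('t14')['img'][100:240,180:290]
cv2.imwrite('pics/s14z.png',cv2.resize(np.hstack([a,b]),None,fx=3.6,fy=4.2,interpolation=cv2.INTER_CUBIC))
E
```

```text
clock: 18.48
tool_pos: [0.5314, 0.0465, 0.1234]
orientation: [-179.9, -0.0, -80.5]
force: [-2.7, -0.3, 12.2]
opening: 0.0171
tcp [0.5314 0.0465 0.1233] rpy [-1.7993e+02 -1.0000e-02 -8.0510e+01] t 18.58 f [-2.2  0.8 12.1] open 17.4
row: shift [0. 0. 0.] turn 0.0
```

View pics/s14z.png

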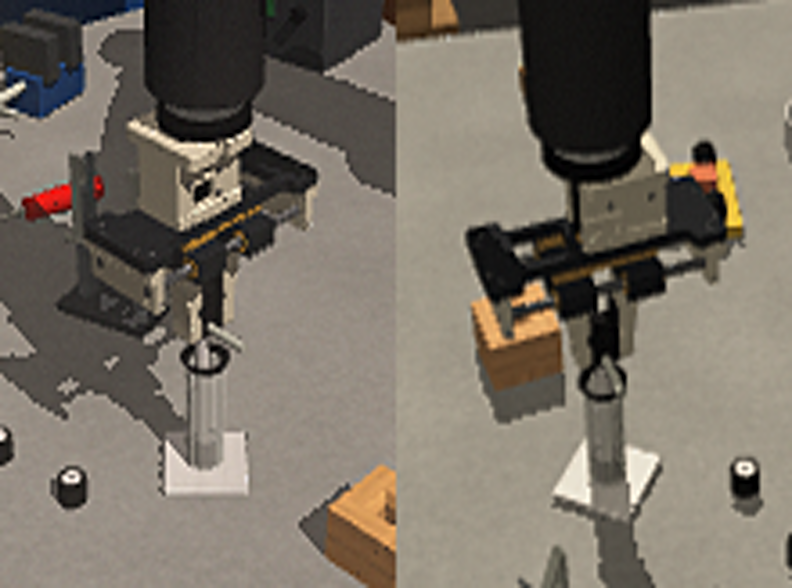

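```bash
python3 -m creep '[[0,0,-0.15,0,10],[0,0,-0.4,0,10],[0,0,-0.7,0,10],[0,0,-1,0,10],[0,0,-1,0,10],[0,0,-1,0,10],[0,0,-1,0,10],[0,0,-1,0,10]]'
python3 -m creep '[[-0.1,0,-0.1,0,10],[-0.3,0,-0.1,0,10],[-0.6,0.1,-0.1,0,10],[-0.9,0.2,-0.1,0,10],[-1,0.3,-0.1,0,10],[-1,0.3,-0.1,0,10],[-1,0.3,-0.1,0,10],[-1,0.3,-0.1,0,10]]'
python3 - <<'E'
from h import *
mv(0.4692,0.2205,0.2)
snap('wrist','w15')
E
```

```text
clock: 19.25
tool_pos: [0.5299, 0.0462, 0.2207]
orientation: [179.8, -0.0, -80.6]
force: [-0.3, 0.9, -1.3]
opening: 0.0178
clock: 19.92
tool_pos: [0.4849, 0.1403, 0.2322]
orientation: [180.0, -0.0, -80.5]
force: [0.4, -0.1, -1.6]
opening: 0.0177
tcp [0.4849 0.1403 0.2322] rpy [ 1.7998e+02 -2.0000e-02 -8.0500e+01] t 19.92 f [ 0.4 -0.1 -1.6] open 17.7
row: shift [-0.817  0.023  0.322] turn 0.0
```

View pics/w15.png

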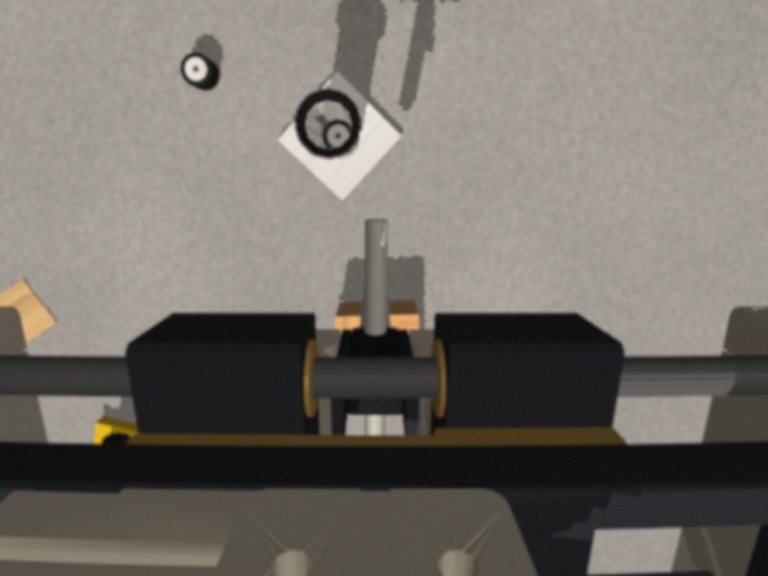

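```bash
python3 -m creep '[[-0.2,0,0,0,10],[-0.4,0.01,0,0,10],[-0.6,0.02,0,0,10],[-0.8,0.023,0,0,10],[-0.817,0.023,0,0,10],[-0.817,0.023,0.1,0,10],[-0.817,0.023,0.25,0,10],[-0.817,0.023,0.4,0,10]]'
python3 - <<'E'
from h import *
mv(0.4690,0.2205,0.107)
snap('scene','s16');snap('side','t16')
a=load('s16')['img'][130:270,270:380];b=load('t16')['img'][80:220,160:270]
cv2.imwrite('pics/s16z.png',cv2.resize(np.hstack([a,b]),None,fx=3.6,fy=4.2,interpolation=cv2.INTER_CUBIC))
E
```

```text
clock: 20.63
tool_pos: [0.4695, 0.2195, 0.1913]
orientation: [-180.0, 0.0, -80.6]
force: [-0.1, -0.7, -2.0]
opening: 0.0178
tcp [0.4695 0.2195 0.1913] rpy [-1.800e+02  1.000e-02 -8.059e+01] t 20.63 f [-0.1 -0.7 -2. ] open 17.8
row: shift [-0.011  0.003  0.843] turn 0.0
```

View pics/s16z.png

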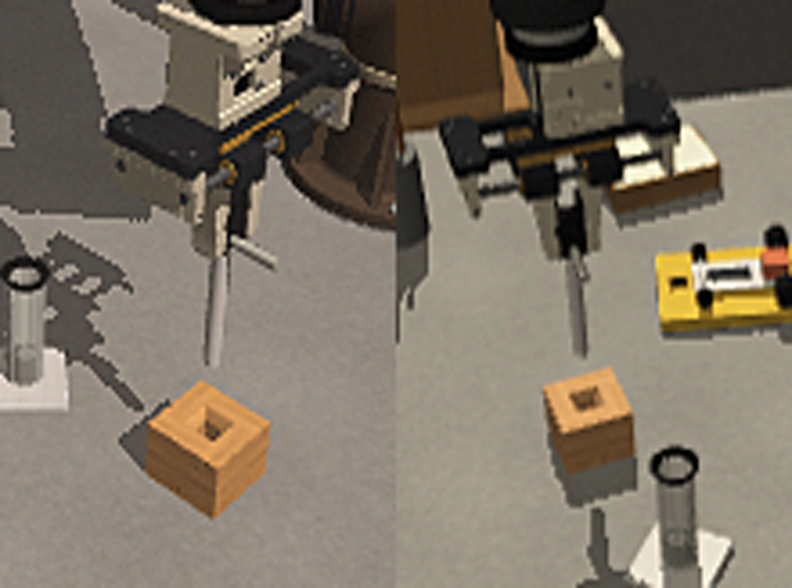

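```bash
python3 -m creep '[[-0.01,0,0.1,0,10],[-0.01,0,0.2,0,10],[-0.01,0,0.3,0,10],[-0.01,0,0.4,0,10],[-0.01,0,0.5,0,10],[-0.01,0,0.6,0,10],[-0.01,0,0.7,0,10],[-0.01,0,0.8,0,10]]'
python3 -m creep '[[0,0,0.02,0,10],[0,0,0.04,0,10],[0,0,0.04,0,10],[0,0,0.04,0,25],[0,0,0.04,0,45],[0,0,0.04,0,60],[0,0,0.04,0,60],[0,0,0.04,0,60]]'
python3 - <<'E'
from h import *
mv(0.4690,0.2205,0.205)
E
```

```text
clock: 21.4
tool_pos: [0.469, 0.2214, 0.1113]
orientation: [180.0, -0.0, -80.5]
force: [0.4, -0.2, -2.0]
opening: 0.0177
clock: 22.07
tool_pos: [0.4692, 0.2215, 0.1087]
orientation: [-180.0, 0.0, -80.5]
force: [-0.1, 0.3, -0.4]
opening: 0.0456
tcp [0.4692 0.2215 0.1087] rpy [-1.7996e+02  3.0000e-02 -8.0530e+01] t 22.07 f [-0.1  0.3 -0.4] open 45.6
row: shift [ 0.009  0.003 -0.963] turn 0.0
```

Now wheel M near (0.6495, 0.0155).

```bash
python3 -m creep '[[0,0,-0.1,0,60],[0,0,-0.3,0,60],[0,0,-0.6,0,60],[0,0,-0.9,0,60],[0.1,0,-0.95,0,60],[0.3,-0.3,-0.95,0,60],[0.6,-0.6,-0.95,0,60],[0.9,-0.9,-0.95,0,60]]'
python3 - <<'E'
from h import *
mv(0.6495,0.0155,0.15)
E
```

```text
clock: 22.73
tool_pos: [0.5727, 0.148, 0.2052]
orientation: [-179.9, 0.1, -80.4]
force: [-0.3, 1.4, 0.2]
opening: 0.0601
tcp [0.5727 0.148  0.2052] rpy [-1.7986e+02  6.0000e-02 -8.0390e+01] t 22.73 f [-0.3  1.4  0.2] open 60.1
row: shift [ 1.435 -0.535  0.552] turn 0.0
```

```bash
python3 -m creep '[[0.3,-0.2,0,0,60],[0.6,-0.4,0,0,60],[0.9,-0.5,0.1,0,60],[1,-0.5,0.3,0,60],[1,-0.5,0.3,0,60],[1,-0.5,0.3,0,60],[1,-0.5,0.3,0,60],[1,-0.5,0.3,0,60]]'
python3 - <<'E'
from h import *
snap('wrist','w17');mv(0.6495,0.0155,0.03)
C=load('w17');g=cv2.cvtColor(C['img'],cv2.COLOR_BGR2GRAY);g[205:]=0
for b in blobs(g,g>150,15):
    if b[2]<600:print(b,plane(C,b[0],b[1],.02))
E
```

```text
clock: 23.4
tool_pos: [0.6376, 0.0588, 0.1749]
orientation: [-179.9, 0.0, -80.5]
force: [0.3, -0.0, 1.0]
opening: 0.06
tcp [0.6375 0.0589 0.1749] rpy [-1.7988e+02  1.0000e-02 -8.0460e+01] t 23.45 f [-0.3 -0.1 -0.4] open 59.7
row: shift [ 0.448 -0.043  1.449] turn 0.0
(np.float64(230.6), np.float64(49.4), 206, 17, 18) [ 0.67893429 -0.06926779  0.02      ]
(np.float64(118.1), np.float64(70.0), 16, 6, 6) [ 0.78973878 -0.03194405  0.02      ]
(np.float64(419.5), np.float64(123.6), 20, 6, 7) [ 0.46952686 -0.03138694  0.02      ]
(np.float64(245.9), np.float64(138.5), 180, 15, 16) [0.64954341 0.01532104 0.02      ]
(np.float64(371.9), np.float64(173.6), 295, 26, 23) [0.50604277 0.02982144 0.02      ]
```

View pics/w17.png

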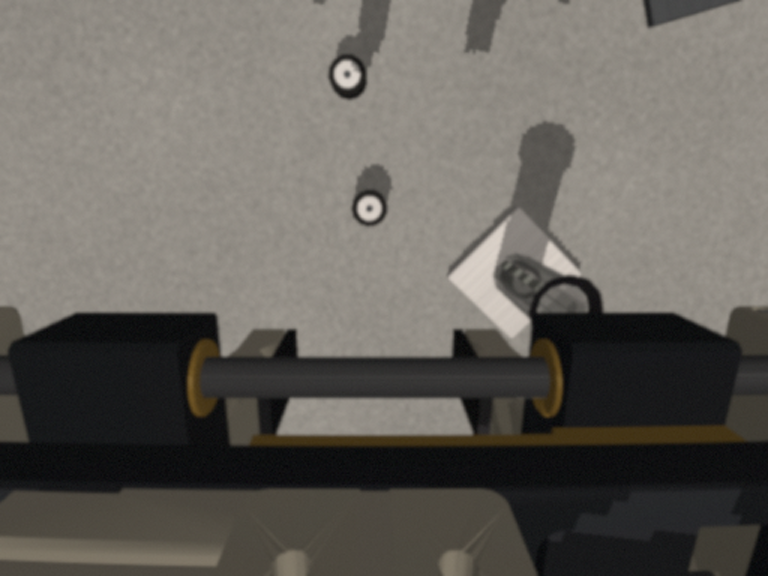

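```bash
python3 -m creep '[[0.1,-0.01,0,-0.039,60],[0.2,-0.02,0,-0.078,60],[0.3,-0.04,0,-0.117,60],[0.435,-0.043,0,-0.156,60],[0.435,-0.043,0.2,-0.194,60],[0.435,-0.043,0.4,-0.194,60],[0.435,-0.043,0.6,-0.194,60],[0.435,-0.043,0.8,-0.194,60]]'
python3 - <<'E'
from h import *
mv(0.6493,0.0166,0.010)
snap('wrist','w18')
E
```

```text
clock: 24.12
tool_pos: [0.649, 0.0167, 0.0939]
orientation: [-179.9, -0.1, -45.5]
force: [0.8, 0.1, 0.4]
opening: 0.0603
tcp [0.649  0.0167 0.0939] rpy [-1.7988e+02 -6.0000e-02 -4.5540e+01] t 24.12 f [0.8 0.1 0.4] open 60.3
row: shift [ 0.002 -0.     0.839] turn 0.0
```

View pics/w18.png

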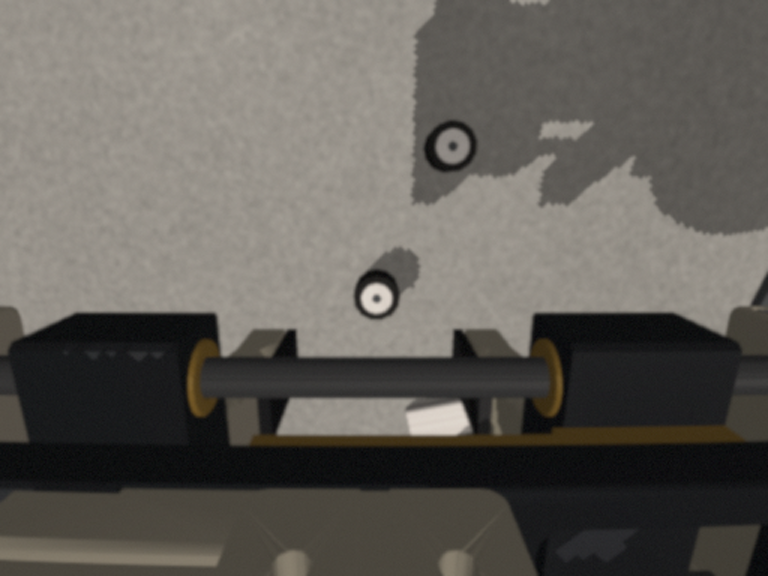

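```bash
python3 - <<'E'
from h import *
C=load('w18');o=ctrl.get_obs();R=Rotation.from_euler('xyz',o['orientation'],degrees=True).as_matrix()
p=plane(C,376/1.5,298/1.5,.02);print(p,R.T@(p-o['tool_pos']))
C=load('w4');p=plane(C,378/1.5,286/1.5,.02);print(p)
E
python3 -m creep '[[0,0,0.1,0,60],[0,0,0.25,0,60],[0,0,0.4,0,60],[0,0,0.55,0,60],[0,0,0.7,0,60],[0,0,0.7,0,60],[0,0,0.7,0,60],[0,0,0.7,0,60]]'
python3 - <<'E'
from h import *
mv(0.6493,0.0166,0.010)
E
```

```text
[0.64951763 0.01558327 0.02      ] [ 0.00285882 -0.00182771  0.06928429]
[0.65862158 0.16935457 0.02      ]
clock: 24.83
tool_pos: [0.6496, 0.0161, 0.025]
orientation: [-179.9, -0.1, -45.6]
force: [0.8, -0.3, 0.4]
opening: 0.0599
tcp [0.6496 0.0161 0.025 ] rpy [-1.799e+02 -7.000e-02 -4.557e+01] t 24.83 f [ 0.8 -0.3  0.4] open 59.9
row: shift [-0.006 -0.001  0.15 ] turn 0.0
```

```bash
python3 -m creep '[[0,0,0.08,0,60],[0,0,0.145,0,60],[0,0,0.145,0,60],[0,0,0.145,0,20],[0,0,0.145,0,20],[0,0,0.145,0,20],[0,0,0.145,0,20],[0,0,0.145,0,20]]'
python3 -m creep '[[0,0,0,0,20],[0,0,0,0,20],[0,0,-0.2,0,20],[0,0,-0.5,0,20],[0,0,-0.8,0,20],[0,0,-1,0,20],[0,0,-1,0.04,20],[0,0,-1,0.08,20]]'
python3 - <<'E'
from h import *
mv(0.5308,0.0472,0.14,-80)
E
```

```text
clock: 25.5
tool_pos: [0.6487, 0.0157, 0.0091]
orientation: [-180.0, -0.0, -45.6]
force: [-1.1, 0.4, 0.3]
opening: 0.0319
clock: 26.17
tool_pos: [0.6496, 0.0159, 0.1111]
orientation: [-179.8, -0.1, -60.2]
force: [-1.2, -0.3, -0.2]
opening: 0.025
tcp [0.6496 0.0159 0.1111] rpy [-1.7979e+02 -5.0000e-02 -6.0240e+01] t 26.17 f [-1.2 -0.3 -0.2] open 25.0
row: shift [-0.861  0.875 -0.293] turn 0.1098
```

```bash
python3 -m creep '[[0,0,-0.15,0.04,20],[0,0,-0.29,0.08,20],[-0.2,0.2,-0.29,0.11,20],[-0.4,0.4,-0.29,0.11,20],[-0.6,0.6,-0.29,0.11,20],[-0.84,0.875,-0.29,0.11,20],[-0.84,0.875,-0.29,0.11,20],[-0.84,0.875,-0.29,0.11,20]]'
python3 - <<'E'
from h import *
mv(0.5308,0.0472,0.14,-80);snap('wrist','w19')
C=load('w19')
cv2.imwrite('pics/z19.png',cv2.resize(C['img'][180:260,190:310],None,fx=6,fy=6,interpolation=cv2.INTER_CUBIC))
E
```

```text
clock: 26.83
tool_pos: [0.5293, 0.0448, 0.1386]
orientation: [-180.0, 0.0, -79.7]
force: [1.2, 0.6, -0.5]
opening: 0.0247
tcp [0.5293 0.0448 0.1386] rpy [-1.7995e+02  2.0000e-02 -7.9660e+01] t 26.83 f [ 1.2  0.6 -0.5] open 24.7
row: shift [-0.021 -0.019 -0.014] turn 0.0019
```

View pics/z19.png

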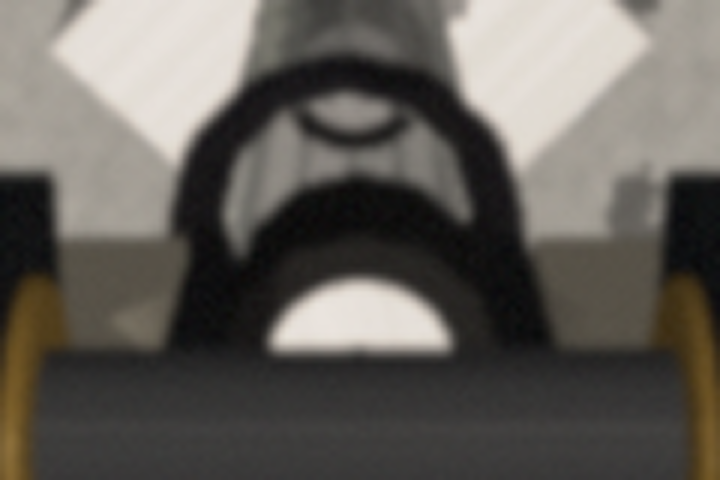

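```bash
python3 - <<'E'
from h import *
C=load('w19');o=ctrl.get_obs();R=Rotation.from_euler('xyz',o['orientation'],degrees=True).as_matrix()
f=lambda u,v:(190+u/6,180+v/6)
zt=o['tool_pos'][2]
for n,q,z in [('out front',(347,57),.102),('in front',(347,92),.102),('outL',(175,210),.102),('outR',(522,210),.102),('inL',(225,190),.102),('inR',(470,190),.102),('wtop',(360,240),zt+.0105),('wbot',(360,182),zt-.0095)]:
    p=plane(C,*f(*q),z);print(n,np.round(R.T@(p-o['tool_pos']),4))
E
```

```text
out front [ 0.0177 -0.0003  0.0366]
in front [ 0.0135 -0.0003  0.0366]
outL [-0.001  -0.0207  0.0367]
outR [-0.001   0.0204  0.0366]
inL [ 0.0015 -0.0147  0.0367]
inR [0.0015 0.0142 0.0366]
wtop [ 0.0123  0.0011 -0.0105]
wbot [0.0113 0.0012 0.0095]
```

```bash
python3 -m creep '[[-0.008,-0.015,0,0,20],[-0.008,-0.015,0.05,0,20],[-0.008,-0.015,0.1,0,20],[-0.008,-0.015,0.15,0,20],[-0.008,-0.015,0.2,0,20],[-0.008,-0.015,0.25,0,20],[-0.008,-0.015,0.29,0,20],[-0.008,-0.015,0.29,0,20]]'
python3 - <<'E'
from h import *
mv(0.5308,0.0472,0.104,-80);snap('wrist','w20')
C=load('w20')
cv2.imwrite('pics/z20.png',cv2.resize(C['img'][180:260,190:310],None,fx=6,fy=6,interpolation=cv2.INTER_CUBIC))
E
```

```text
clock: 27.55
tool_pos: [0.5316, 0.0453, 0.1076]
orientation: [179.9, -0.0, -79.8]
force: [0.1, -0.7, 0.1]
opening: 0.0247
tcp [0.5316 0.0453 0.1076] rpy [ 1.799e+02 -2.000e-02 -7.976e+01] t 27.55 f [ 0.1 -0.7  0.1] open 24.7
row: shift [-0.02   0.004  0.036] turn 0.0014
```

View pics/z20.png

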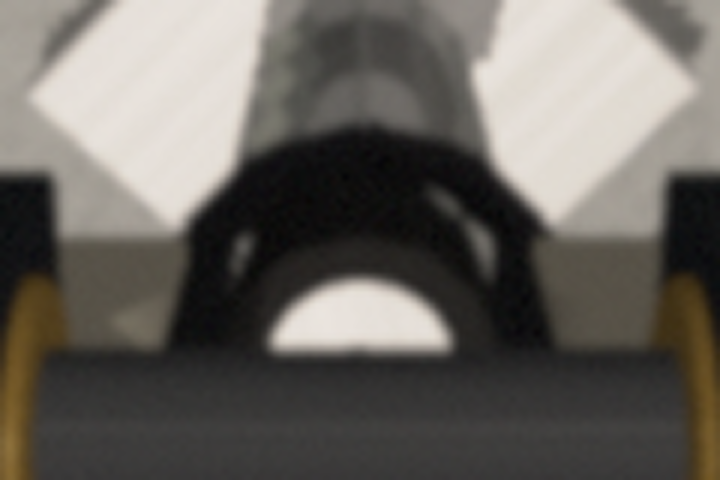

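```bash
python3 -m creep '[[-0.015,0.004,-0.01,0,20],[-0.015,0.004,-0.01,0,20],[-0.015,0.004,-0.01,0,20],[-0.015,0.004,0.01,0,20],[-0.015,0.004,0.02,0,20],[-0.015,0.004,0.03,0,20],[-0.015,0.004,0.035,0,20],[-0.015,0.004,0.035,0,20]]'
python3 - <<'E'
from h import *
mv(0.5308,0.0472,0.104,-80);snap('wrist','w21')
C=load('w21')
cv2.imwrite('pics/z21.png',cv2.resize(C['img'][180:260,190:310],None,fx=6,fy=6,interpolation=cv2.INTER_CUBIC))
E
```

```text
clock: 28.27
tool_pos: [0.5313, 0.0469, 0.1052]
orientation: [180.0, -0.0, -79.7]
force: [-0.3, 0.4, -0.1]
opening: 0.0249
tcp [0.5313 0.0469 0.1052] rpy [179.99  -0.   -79.74] t 28.27 f [-0.3  0.4 -0.1] open 24.9
row: shift [-0.004  0.005  0.012] turn 0.0014
```

View pics/z21.png

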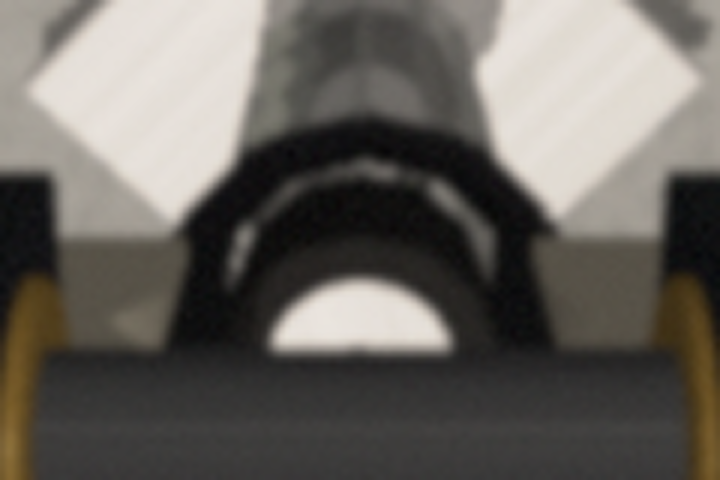

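```bash
python3 -m creep '[[-0.004,0.003,0.01,0,20],[-0.004,0.003,0.015,0,20],[-0.004,0.003,0.015,0,24],[-0.004,0.003,0.015,0,28],[-0.004,0.003,0.015,0,32],[-0.004,0.003,0.015,0,38],[-0.004,0.003,0.015,0,44],[-0.004,0.003,0.015,0,44]]'
python3 -m creep '[[0,0,-0.2,0,50],[0,0,-0.5,0,60],[0,0,-0.8,0,60],[0,0,-1,0,60],[0,0,-1,0,60],[-0.3,0.1,-1,0.004,60],[-0.6,0.2,-1,0.004,60],[-0.9,0.2,-1,0.004,60]]'
python3 - <<'E'
from h import *
snap('wrist','w22');mv(0.469,0.2215,0.1785,-80.5)
E
```

```text
clock: 28.98
tool_pos: [0.531, 0.0473, 0.1038]
orientation: [180.0, -0.0, -79.7]
force: [0.4, -0.3, 0.4]
opening: 0.0428
clock: 29.65
tool_pos: [0.4936, 0.1323, 0.2038]
orientation: [180.0, 0.0, -80.6]
force: [0.4, -0.1, -0.6]
opening: 0.0602
tcp [0.4943 0.1365 0.2039] rpy [-1.7994e+02  8.0000e-02 -8.0450e+01] t 29.7 f [0.8 3.6 0.3] open 60.1
row: shift [-0.88   0.109  0.255] turn 0.0003
```

View pics/w22.png

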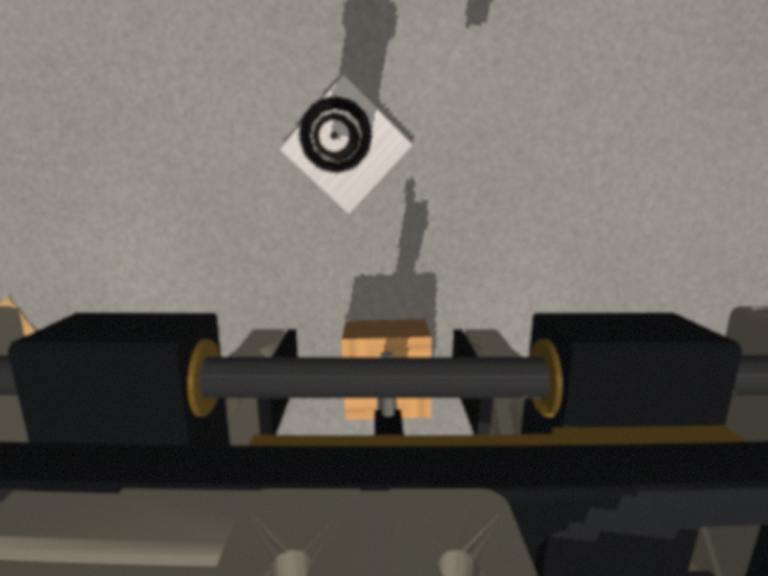

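Wheel 2 sits in the mouth. Back to the rod.

```bash
python3 -m creep '[[-0.3,0.05,0,0,60],[-0.6,0.1,0,0,60],[-0.86,0.1,0,0,60],[-0.86,0.1,0,0,60],[-0.86,0.1,0,0,60],[-0.86,0.1,0,0,60],[-0.86,0.1,0.1,0,60],[-0.86,0.1,0.25,0,60]]'
python3 - <<'E'
from h import *
snap('wrist','w23');mv(0.469,0.2215,0.104,-80.5)
C=load('w23')
cv2.imwrite('pics/z23.png',cv2.resize(C['img'][140:240,200:300],None,fx=6,fy=6,interpolation=cv2.INTER_CUBIC))
E
```

```text
clock: 30.37
tool_pos: [0.4721, 0.2152, 0.1792]
orientation: [-179.9, 0.1, -80.5]
force: [1.3, 0.9, -0.6]
opening: 0.06
tcp [0.4701 0.2139 0.1753] rpy [ 1.7983e+02 -4.0000e-02 -8.0570e+01] t 30.42 f [-1.5 -1.4 -3.5] open 60.2
row: shift [-0.077 -0.003  0.713] turn -0.0004
```

View pics/z23.png

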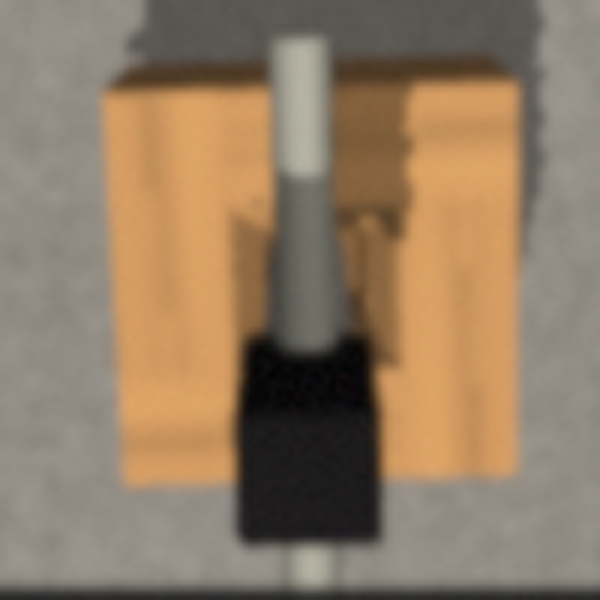

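```bash
python3 -m creep '[[-0.075,0,0.2,0,60],[-0.075,0,0.4,0,60],[-0.075,0,0.6,0,60],[-0.075,0,0.72,0,60],[-0.075,0,0.72,0,60],[-0.075,0,0.72,0,60],[-0.075,0,0.72,0,40],[-0.075,0,0.72,0,10]]'
python3 -m creep '[[0,0,0,0,10],[0,0,0,0,10],[0,0,0,0,10],[0,0,0,0,10],[0,0,0,0,10],[0,0,0,0,10],[0,0,0,0,10],[0,0,0,0,10]]'
python3 -m creep '[[0,0,-0.1,0,10],[0,0,-0.2,0,10],[0,0,-0.4,0,10],[0,0,-0.6,0,10],[0,0,-0.8,0,10],[0,0,-1,0,10],[0,0,-1,0,10],[0,0,-1,0,10]]'
python3 - <<'E'
from h import *
mv(0.5308,0.0472,0.23)
snap('wrist','w24');snap('scene','s24');snap('side','t24')
a=load('s24')['img'][130:270,270:380];b=load('t24')['img'][80:220,160:270]
cv2.imwrite('pics/s24z.png',cv2.resize(np.hstack([a,b]),None,fx=3.6,fy=4.2,interpolation=cv2.INTER_CUBIC))
E
```

```text
clock: 31.08
tool_pos: [0.4706, 0.2231, 0.1079]
orientation: [-179.9, 0.1, -80.5]
force: [0.1, 0.3, -0.8]
opening: 0.0519
clock: 31.75
tool_pos: [0.47, 0.2229, 0.107]
orientation: [-180.0, 0.0, -80.5]
force: [-0.9, -1.0, 2.2]
opening: 0.018
clock: 32.42
tool_pos: [0.4705, 0.2234, 0.2088]
orientation: [-179.8, 0.1, -80.5]
force: [0.2, -0.1, -2.3]
opening: 0.0178
tcp [0.4705 0.2234 0.2088] rpy [-1.7984e+02  1.2000e-01 -8.0460e+01] t 32.42 f [ 0.2 -0.1 -2.3] open 17.8
row: shift [ 1.837 -0.303 -0.215] turn 0.0
```

View pics/s24z.png

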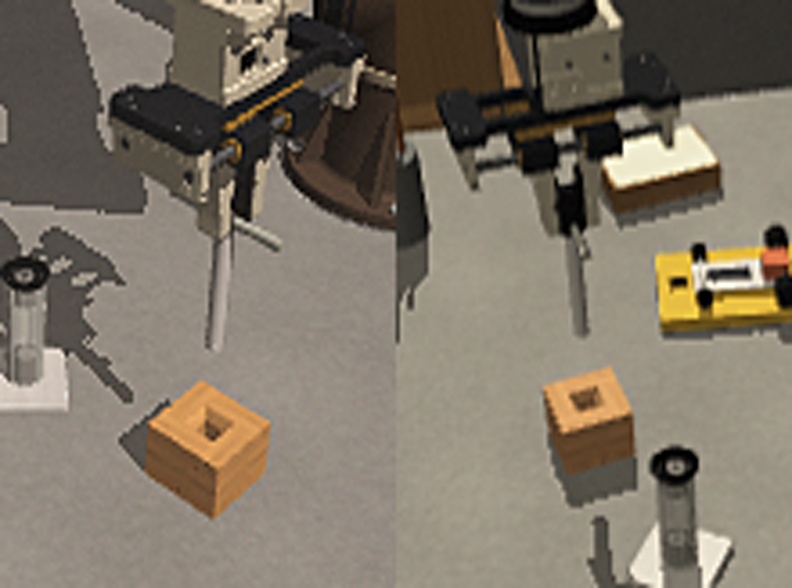

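View pics/w24.png

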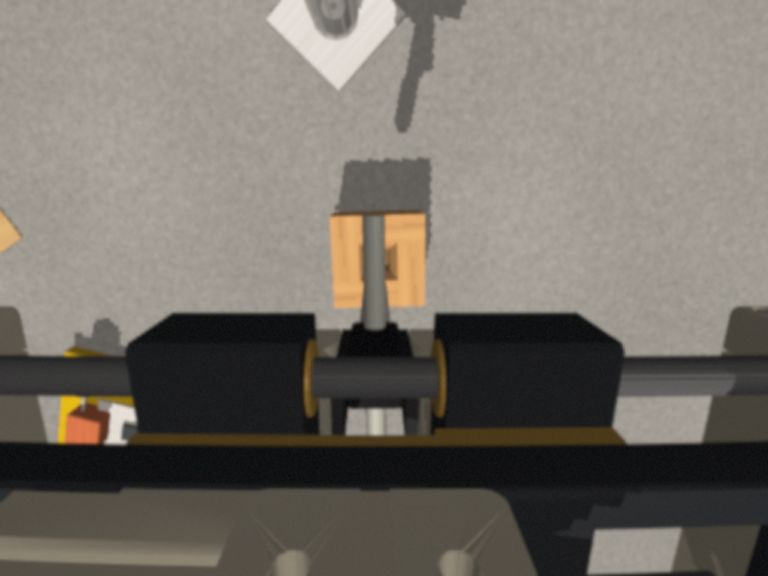

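```bash
python3 -m creep '[[0,0,-0.2,0,10],[0.2,0,-0.25,0,10],[0.5,-0.1,-0.25,0,10],[0.8,-0.2,-0.25,0,10],[1,-0.3,-0.25,0,10],[1,-0.3,-0.25,0,10],[1,-0.3,-0.25,0,10],[1,-0.3,-0.25,0,10]]'
python3 -m creep '[[0.2,0,0,0,10],[0.4,0,0,0,10],[0.6,0,0,0,10],[0.8,0,0,0,10],[0.82,0,0,0,10],[0.82,0,0.05,0,10],[0.82,0,0.1,0,10],[0.82,0,0.15,0,10]]'
python3 - <<'E'
from h import *
mv(0.5308,0.0472,0.19)
E
```

```text
clock: 33.23
tool_pos: [0.5157, 0.129, 0.231]
orientation: [179.9, -0.0, -80.5]
force: [-0.7, 0.7, -1.6]
opening: 0.0181
clock: 33.9
tool_pos: [0.5294, 0.0493, 0.2161]
orientation: [180.0, 0.0, -80.4]
force: [-0.0, -0.4, -2.2]
opening: 0.0176
tcp [0.5294 0.0493 0.2161] rpy [ 1.7998e+02  1.0000e-02 -8.0410e+01] t 33.9 f [-0.  -0.4 -2.2] open 17.6
row: shift [ 0.023 -0.011  0.261] turn 0.0
```

```bash
python3 -m creep '[[0.015,-0.01,0.04,0,10],[0.015,-0.01,0.08,0,10],[0.015,-0.01,0.12,0,10],[0.015,-0.01,0.16,0,10],[0.015,-0.01,0.2,0,10],[0.015,-0.01,0.24,0,10],[0.015,-0.01,0.28,0,10],[0.015,-0.01,0.32,0,10]]'
python3 -m creep '[[0,0,0.04,0,10],[0,0,0.08,0,10],[0,0,0.12,0,10],[0,0,0.16,0,10],[0,0,0.2,0,10],[0,0,0.24,0,10],[0,0,0.28,0,10],[0,0,0.32,0,10]]'
```

```text
clock: 34.57
tool_pos: [0.5311, 0.047, 0.1849]
orientation: [-180.0, -0.0, -80.5]
force: [-1.3, 0.0, 2.8]
opening: 0.0179
clock: 35.23
tool_pos: [0.5316, 0.047, 0.153]
orientation: [-179.9, -0.0, -80.4]
force: [-0.8, 0.1, 7.9]
opening: 0.0179
```

```bash
python3 -m creep '[[0,0,0.015,0,10],[0,0,0.03,0,10],[0,0,0.045,0,10],[0,0,0.06,0,10],[0,0,0.075,0,10],[0,0,0.08,0,10],[0,0,0.085,0,10],[0,0,0.085,0,10]]'
python3 -m creep '[[0,0,0.005,0,10],[0,0,0.01,0,10],[0,0,0.01,0,10],[0,0,0.01,0,10],[0,0,0.01,0,10],[0,0,0.01,0,10],[0,0,0.01,0,10],[0,0,0.01,0,10]]'
```

```text
clock: 35.9
tool_pos: [0.5315, 0.0472, 0.1449]
orientation: [-179.9, -0.0, -80.4]
force: [-0.2, 1.0, 6.5]
opening: 0.0178
clock: 36.57
tool_pos: [0.5317, 0.0472, 0.1448]
orientation: [-179.9, -0.0, -80.4]
force: [-3.1, 0.3, 14.6]
opening: 0.0178
```

```bash
python3 -m creep '[[0,0,-0.15,0,10],[0,0,-0.4,0,10],[0,0,-0.7,0,10],[0,0,-0.9,0,10],[0,0,-0.9,0,10],[-0.2,0,-0.9,0,10],[-0.5,0.1,-0.9,0,10],[-0.8,0.2,-0.9,0,10]]'
python3 - <<'E'
from h import *
mv(0.4692,0.2217,0.23)
E
```

```text
clock: 37.23
tool_pos: [0.497, 0.1227, 0.2318]
orientation: [179.9, -0.0, -80.6]
force: [0.8, 0.9, -1.5]
opening: 0.0181
tcp [0.497  0.1227 0.2318] rpy [ 1.7987e+02 -1.0000e-02 -8.0610e+01] t 37.23 f [ 0.8  0.9 -1.5] open 18.1
row: shift [-1.022  0.113  0.018] turn 0.0
```

```bash
python3 -m creep '[[-0.2,0,0,0,10],[-0.5,0.05,0,0,10],[-0.8,0.1,0,0,10],[-0.98,0.105,0,0,10],[-0.98,0.105,0,0,10],[-0.98,0.105,0.1,0,10],[-0.98,0.105,0.25,0,10],[-0.98,0.105,0.4,0,10]]'
python3 - <<'E'
from h import *
snap('scene','s25');snap('side','t25');mv(0.4692,0.2222,0.109)
a=load('s25')['img'][130:270,270:380];b=load('t25')['img'][80:220,160:270]
cv2.imwrite('pics/s25z.png',cv2.resize(np.hstack([a,b]),None,fx=3.6,fy=4.2,interpolation=cv2.INTER_CUBIC))
E
```

```text
clock: 37.9
tool_pos: [0.4709, 0.2167, 0.1916]
orientation: [179.9, 0.0, -80.5]
force: [1.3, -0.6, -1.8]
opening: 0.0171
tcp [0.4696 0.2154 0.1897] rpy [ 1.7967e+02 -1.5000e-01 -8.0550e+01] t 38.0 f [-0.1  0.1 -1.2] open 17.6
row: shift [-0.07  -0.012  0.807] turn 0.0
```

View pics/s25z.png

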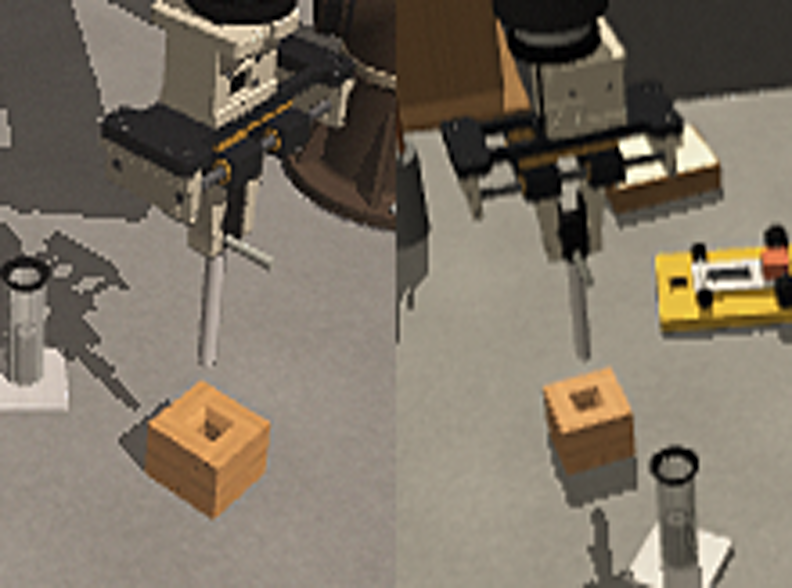

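```bash
python3 -m creep '[[-0.065,-0.005,0,0,10],[-0.065,-0.005,0.1,0,10],[-0.065,-0.005,0.2,0,10],[-0.065,-0.005,0.3,0,10],[-0.065,-0.005,0.4,0,10],[-0.065,-0.005,0.5,0,10],[-0.065,-0.005,0.6,0,10],[-0.065,-0.005,0.7,0,10]]'
python3 - <<'E'
from h import *
mv(0.4692,0.2222,0.109)
E
```

```text
clock: 38.67
tool_pos: [0.4705, 0.2237, 0.1221]
orientation: [180.0, -0.0, -80.5]
force: [-0.0, -0.2, -1.0]
opening: 0.0179
tcp [0.4705 0.2237 0.1221] rpy [ 1.7996e+02 -2.0000e-02 -8.0460e+01] t 38.67 f [-0.  -0.2 -1. ] open 17.9
row: shift [0.013 0.015 0.132] turn 0.0
```

```bash
python3 -m creep '[[0,0.005,0.07,0,10],[0,0.005,0.13,0,10],[0,0.005,0.13,0,10],[0,0.005,0.13,0,25],[0,0.005,0.13,0,45],[0,0.005,0.13,0,60],[0,0.005,0.13,0,60],[0,0.005,0.13,0,60]]'
python3 -m creep '[[0,0,-0.1,0,60],[0,0,-0.3,0,60],[0,0,-0.6,0,60],[0,0,-0.9,0,60],[0.1,0,-0.95,0,60],[0.4,-0.3,-0.95,0,60],[0.7,-0.6,-0.95,0,60],[1,-0.9,-0.95,0,60]]'
python3 - <<'E'
from h import *
mv(0.678,-0.069,0.2)
E
```

```text
clock: 39.33
tool_pos: [0.4705, 0.2241, 0.1108]
orientation: [-180.0, 0.0, -80.5]
force: [0.9, 0.1, -0.6]
opening: 0.0456
clock: 40.0
tool_pos: [0.575, 0.141, 0.2073]
orientation: [-179.9, 0.1, -80.3]
force: [0.4, 1.4, -0.5]
opening: 0.0599
tcp [0.575  0.141  0.2073] rpy [-1.7985e+02  5.0000e-02 -8.0330e+01] t 40.0 f [ 0.4  1.4 -0.5] open 59.9
row: shift [ 2.243 -0.662  0.072] turn 0.0
```

```bash
python3 -m creep '[[0.3,-0.2,0,0,60],[0.6,-0.4,0,0,60],[0.9,-0.6,0.1,0,60],[1,-0.6,0.2,0,60],[1,-0.6,0.2,0,60],[1,-0.6,0.2,0,60],[1,-0.6,0.2,0,60],[1,-0.6,0.2,0,60]]'
python3 -m creep '[[0.3,0,0,0,60],[0.6,0,0,0,60],[0.8,0,0.1,0,60],[0.8,0,0.2,0,60],[0.8,0,0.2,0,60],[0.8,0,0.2,0,60],[0.8,0,0.2,0,60],[0.8,0,0.2,0,60]]'
python3 - <<'E'
from h import *
snap('wrist','w26');mv(0.679,-0.069,0.01)
C=load('w26');g=cv2.cvtColor(C['img'],cv2.COLOR_BGR2GRAY);g[205:]=0
for b in blobs(g,g>150,15):
    if 100<b[2]<600:print(b,plane(C,b[0],b[1],.02))
E
```

```text
clock: 40.67
tool_pos: [0.6495, 0.0538, 0.1866]
orientation: [-179.9, 0.0, -80.4]
force: [-0.2, -0.5, -0.6]
opening: 0.06
clock: 41.33
tool_pos: [0.6631, -0.0248, 0.1664]
orientation: [-179.9, -0.0, -80.4]
force: [0.4, 0.1, -0.4]
opening: 0.06
tcp [ 0.6631 -0.0249  0.1663] rpy [-179.93   -0.    -80.38] t 41.38 f [-0.6  0.7  0.4] open 60.2
row: shift [ 0.461 -0.081  1.563] turn 0.0
(np.float64(508.1), np.float64(27.7), 283, 9, 65) [ 0.43831949 -0.2201023   0.02      ]
(np.float64(242.6), np.float64(137.4), 192, 16, 16) [ 0.67858716 -0.06936555  0.02      ]
```

View pics/w26.png

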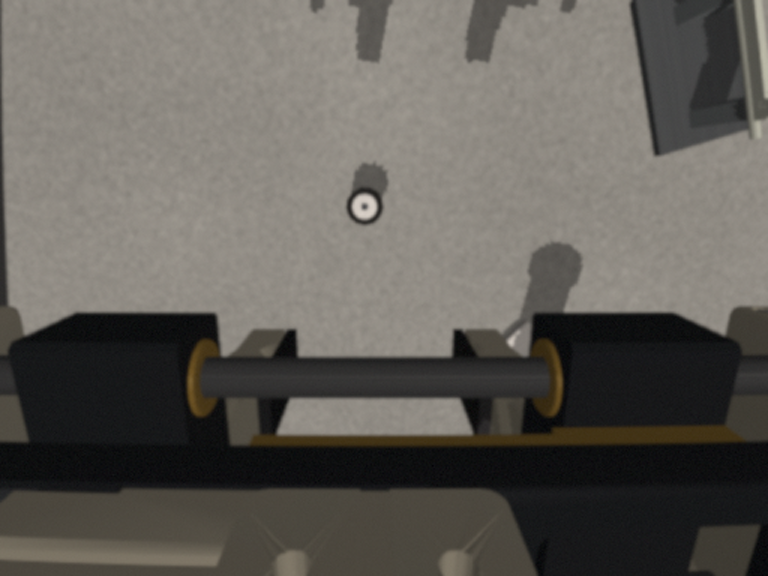

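```bash
python3 -m creep '[[0.2,-0.04,0,0,60],[0.4,-0.077,0,0,60],[0.45,-0.077,0.2,0,60],[0.45,-0.077,0.5,0,60],[0.45,-0.077,0.8,0,60],[0.45,-0.077,1,0,60],[0.45,-0.077,1,0,60],[0.45,-0.077,1,0,60]]'
python3 - <<'E'
from h import *
snap('wrist','w27');mv(0.6785,-0.0685,0.01)
C=load('w27');g=cv2.cvtColor(C['img'],cv2.COLOR_BGR2GRAY);g[235:]=0
for b in blobs(g,g>150,15):
    if 30<b[2]<900:print(b,plane(C,b[0],b[1],.02))
E
```

```text
clock: 42.05
tool_pos: [0.6776, -0.0689, 0.065]
orientation: [179.9, -0.0, -80.4]
force: [0.2, 0.1, 0.9]
opening: 0.0595
tcp [ 0.6787 -0.0688  0.0666] rpy [-1.7994e+02 -4.0000e-02 -8.0390e+01] t 42.1 f [-0.2  0.   0.5] open 60.0
row: shift [-0.003  0.003  0.566] turn 0.0
(np.float64(78.6), np.float64(15.6), 55, 11, 18) [ 0.80792691 -0.17971606  0.02      ]
(np.float64(44.0), np.float64(19.7), 34, 6, 10) [ 0.83057596 -0.17408036  0.02      ]
(np.float64(263.5), np.float64(47.4), 119, 14, 14) [ 0.68734453 -0.17953125  0.02      ]
(np.float64(281.4), np.float64(44.7), 83, 17, 12) [ 0.6761893  -0.18309406  0.02      ]
(np.float64(247.8), np.float64(45.6), 48, 9, 8) [ 0.69757208 -0.17890461  0.02      ]
(np.float64(313.8), np.float64(50.5), 46, 13, 8) [ 0.65469553 -0.1832698   0.02      ]
(np.float64(294.6), np.float64(52.3), 32, 7, 7) [ 0.66683265 -0.18003777  0.02      ]
(np.float64(148.9), np.float64(69.0), 98, 14, 21) [ 0.75973894 -0.15426073  0.02      ]
(np.float64(287.4), np.float64(79.5), 84, 11, 15) [ 0.6682084  -0.16270177  0.02      ]
(np.float64(300.8), np.float64(86.7), 126, 
[... 1114 characters left out ...]
p.float64(41.6), np.float64(195.9), 58, 12, 11) [ 0.831719   -0.05411745  0.02      ]
(np.float64(80.6), np.float64(194.2), 57, 9, 9) [ 0.80246212 -0.06034709  0.02      ]
(np.float64(90.8), np.float64(194.5), 32, 9, 6) [ 0.79489743 -0.06138486  0.02      ]
(np.float64(282.1), np.float64(199.0), 42, 10, 6) [ 0.65589908 -0.08121965  0.02      ]
(np.float64(248.8), np.float64(209.6), 368, 23, 22) [ 0.67855825 -0.0692032   0.02      ]
(np.float64(221.1), np.float64(211.4), 65, 13, 11) [ 0.69850318 -0.06444987  0.02      ]
(np.float64(216.1), np.float64(229.4), 39, 13, 14) [ 0.70020449 -0.04976713  0.02      ]
(np.float64(230.0), np.float64(228.5), 39, 9, 7) [ 0.69001458 -0.05221036  0.02      ]
```

Wheel confirmed at (0.6786,-0.0692), well under the gripper.

```bash
python3 -m creep '[[0,0,0.2,0,60],[0,0,0.4,0,60],[0,0,0.55,0,60],[0,0,0.565,0,60],[0,0,0.565,0,20],[0,0,0.565,0,20],[0,0,0.565,0,20],[0,0,0.565,0,20]]'
python3 -m creep '[[0,0,0,0,20],[0,0,0,0,20],[0,0,0,0,20],[0,0,-0.2,0,20],[0,0,-0.5,0,20],[0,0,-0.8,0,20],[0,0,-1,0,20],[0,0,-1,0,20]]'
python3 - <<'E'
from h import *
mv(0.5308,0.0472,0.14,-80)
E
```

```text
clock: 42.77
tool_pos: [0.6789, -0.069, 0.0106]
orientation: [-179.8, -0.0, -80.4]
force: [0.6, -0.5, -0.1]
opening: 0.0393
clock: 43.43
tool_pos: [0.6808, -0.0691, 0.1145]
orientation: [-179.5, -0.1, -80.4]
force: [0.6, 0.1, 0.3]
opening: 0.025
tcp [ 0.6808 -0.0691  0.1145] rpy [-1.7955e+02 -7.0000e-02 -8.0410e+01] t 43.43 f [0.6 0.1 0.3] open 25.0
row: shift [-1.397  1.283 -0.267] turn -0.0023
```

```bash
python3 -m creep '[[0,0,-0.26,0,20],[-0.3,0.3,-0.26,0,20],[-0.6,0.6,-0.26,0,20],[-0.9,0.9,-0.26,0,20],[-1,1,-0.26,0,20],[-1,1,-0.26,0,20],[-1,1,-0.26,0,20],[-1,1,-0.26,0,20]]'
python3 - <<'E'
from h import *
mv(0.5308,0.0472,0.14,-80)
E
```

```text
clock: 44.1
tool_pos: [0.5632, 0.013, 0.135]
orientation: [-180.0, -0.0, -80.4]
force: [0.6, 0.5, 0.2]
opening: 0.0245
tcp [0.5632 0.013  0.135 ] rpy [-179.96   -0.    -80.43] t 44.1 f [0.6 0.5 0.2] open 24.5
row: shift [-0.391  0.262 -0.05 ] turn -0.0024
```

```bash
python3 -m creep '[[-0.15,0.1,0,0,20],[-0.3,0.2,0,0,20],[-0.385,0.26,0,0,20],[-0.385,0.26,0,0,20],[-0.385,0.26,0,0,20],[-0.385,0.26,0.1,0,20],[-0.385,0.26,0.2,0,20],[-0.385,0.26,0.25,0,20]]'
python3 -m creep '[[0,0,0,0,20],[0,0,0,0,20],[0,0,0,0,20],[0,0,0,0,20],[0,0,0,0,20],[0,0,0,0,20],[0,0,0,0,20],[0,0,0,0,20]]'
python3 - <<'E'
from h import *
mv(0.5308,0.0472,0.104,-80);snap('wrist','w28')
C=load('w28')
cv2.imwrite('pics/z28.png',cv2.resize(C['img'][180:260,190:310],None,fx=6,fy=6,interpolation=cv2.INTER_CUBIC))
E
```

```text
clock: 44.77
tool_pos: [0.53, 0.0459, 0.1077]
orientation: [179.9, -0.0, -80.5]
force: [-0.1, 0.1, 0.7]
opening: 0.0248
clock: 45.43
tool_pos: [0.5307, 0.0466, 0.11]
orientation: [-180.0, 0.0, -80.5]
force: [0.1, -0.2, -0.3]
opening: 0.025
tcp [0.5307 0.0466 0.11  ] rpy [-1.7998e+02  1.0000e-02 -8.0460e+01] t 45.43 f [ 0.1 -0.2 -0.3] open 25.0
row: shift [-0.005 -0.002  0.06 ] turn -0.0025
```

View pics/z28.png

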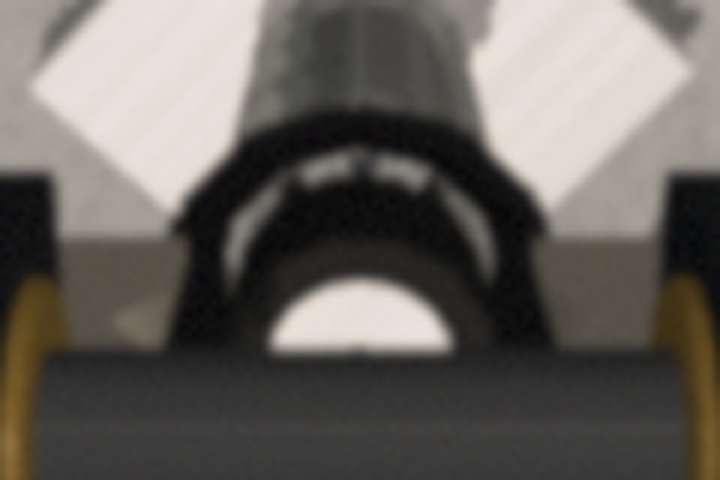

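Centred. Lower and release.

```bash
python3 -m creep '[[-0.004,0,0.03,0,20],[-0.004,0,0.055,0,20],[-0.004,0,0.06,0,20],[-0.004,0,0.06,0,24],[-0.004,0,0.06,0,28],[-0.004,0,0.06,0,34],[-0.004,0,0.06,0,40],[-0.004,0,0.06,0,44]]'
python3 -m creep '[[0,0,-0.2,0,50],[0,0,-0.5,0,60],[0,0,-0.8,0,60],[0,0,-1,0,60],[0,0,-1,0,60],[-0.3,0.1,-1,0,60],[-0.6,0.2,-1,0,60],[-0.9,0.2,-1,0,60]]'
python3 - <<'E'
from h import *
snap('wrist','w29');mv(0.4702,0.2235,0.1785,-80.5)
E
```

```text
clock: 46.15
tool_pos: [0.5306, 0.0469, 0.1039]
orientation: [-180.0, -0.0, -80.5]
force: [-1.2, -0.1, -0.0]
opening: 0.0408
clock: 46.82
tool_pos: [0.4942, 0.1324, 0.2038]
orientation: [180.0, 0.0, -80.6]
force: [-0.8, -0.2, -0.3]
opening: 0.0601
tcp [0.4949 0.1366 0.204 ] rpy [-1.7993e+02  8.0000e-02 -8.0450e+01] t 46.87 f [0.  3.8 0. ] open 59.8
row: shift [-0.898  0.1    0.256] turn 0.0003
```

View pics/w29.png

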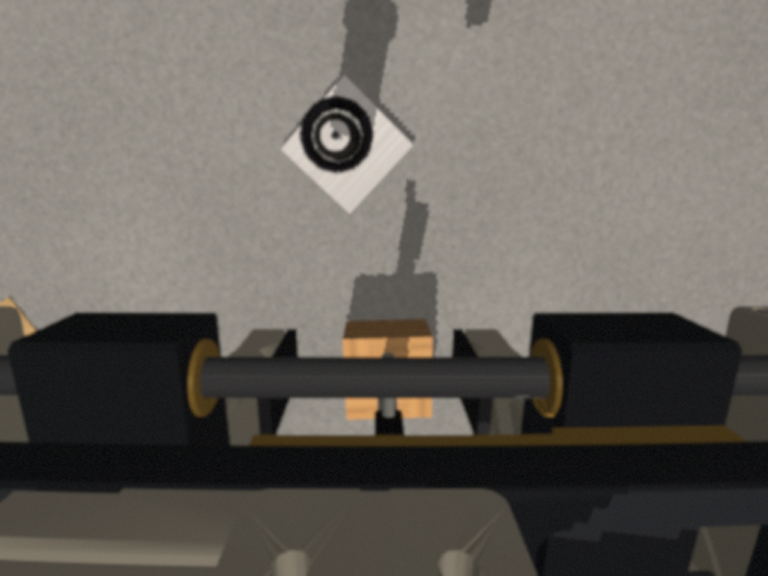

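```bash
python3 -m creep '[[-0.3,0.05,0,0,60],[-0.6,0.1,0,0,60],[-0.86,0.1,0,0,60],[-0.86,0.1,0,0,60],[-0.86,0.1,0,0,60],[-0.86,0.1,0,0,60],[-0.86,0.1,0.1,0,60],[-0.86,0.1,0.25,0,60]]'
python3 - <<'E'
from h import *
snap('wrist','w30');mv(0.4695,0.2215,0.104,-80.5)
C=load('w30')
cv2.imwrite('pics/z30.png',cv2.resize(C['img'][140:240,200:300],None,fx=6,fy=6,interpolation=cv2.INTER_CUBIC))
E
```

```text
clock: 47.53
tool_pos: [0.4726, 0.2153, 0.1793]
orientation: [-179.9, 0.1, -80.5]
force: [-0.5, -0.0, -0.9]
opening: 0.0598
tcp [0.4707 0.214  0.1753] rpy [ 1.7983e+02 -4.0000e-02 -8.0570e+01] t 47.58 f [-1.4 -0.3 -3.7] open 59.8
row: shift [-0.076 -0.002  0.713] turn -0.0004
```

View pics/z30.png

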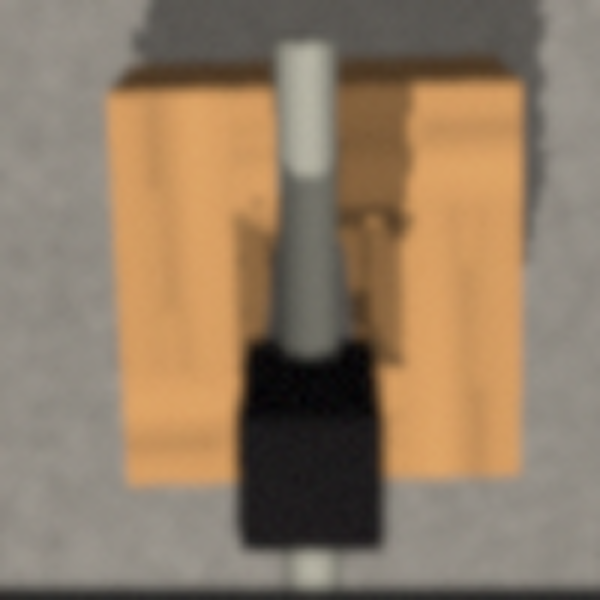

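```bash
python3 -m creep '[[-0.07,0,0.2,0,60],[-0.07,0,0.4,0,60],[-0.07,0,0.6,0,60],[-0.07,0,0.72,0,60],[-0.07,0,0.735,0,60],[-0.07,0,0.735,0,60],[-0.07,0,0.735,0,40],[-0.07,0,0.735,0,10]]'
python3 -m creep '[[0,0,0,0,10],[0,0,0,0,10],[0,0,0,0,10],[0,0,0,0,10],[0,0,0,0,10],[0,0,0,0,10],[0,0,0,0,10],[0,0,0,0,10]]'
python3 -m creep '[[0,0,-0.1,0,10],[0,0,-0.2,0,10],[0,0,-0.4,0,10],[0,0,-0.6,0,10],[0,0,-0.8,0,10],[0,0,-1,0,10],[0,0,-1,0,10],[0,0,-1,0,10]]'
python3 - <<'E'
from h import *
mv(0.5308,0.0472,0.23)
snap('wrist','w31');snap('scene','s31');snap('side','t31')
a=load('s31')['img'][130:270,270:380];b=load('t31')['img'][80:220,160:270]
cv2.imwrite('pics/s31z.png',cv2.resize(np.hstack([a,b]),None,fx=3.6,fy=4.2,interpolation=cv2.INTER_CUBIC))
E
```

```text
clock: 48.25
tool_pos: [0.4713, 0.2227, 0.1064]
orientation: [-179.9, 0.0, -80.5]
force: [0.5, -0.4, -0.2]
opening: 0.0518
clock: 48.92
tool_pos: [0.4707, 0.2225, 0.1055]
orientation: [-180.0, 0.0, -80.5]
force: [-0.4, 0.5, 2.1]
opening: 0.0178
clock: 49.58
tool_pos: [0.4712, 0.223, 0.2073]
orientation: [-179.8, 0.1, -80.5]
force: [-0.1, -0.2, -1.8]
opening: 0.0184
tcp [0.4712 0.223  0.2073] rpy [-1.7984e+02  1.2000e-01 -8.0460e+01] t 49.58 f [-0.1 -0.2 -1.8] open 18.4
row: shift [ 1.832 -0.297 -0.23 ] turn 0.0
```

View pics/s31z.png

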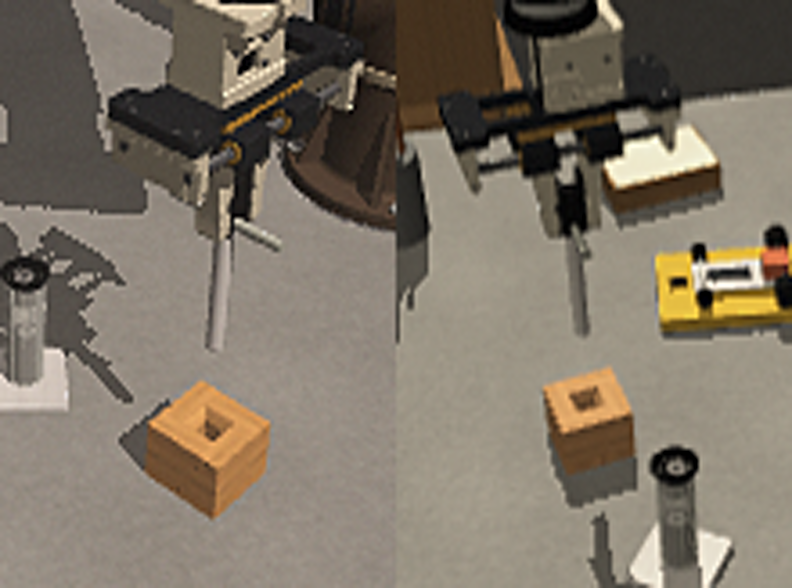

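View pics/w31.png

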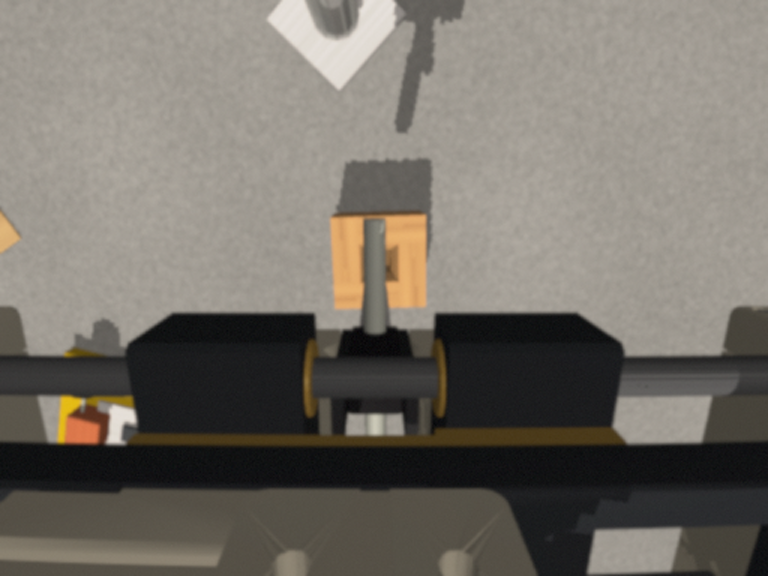

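```bash
python3 -m creep '[[0,0,-0.2,0,10],[0.2,0,-0.25,0,10],[0.5,-0.1,-0.25,0,10],[0.8,-0.2,-0.25,0,10],[1,-0.3,-0.25,0,10],[1,-0.3,-0.25,0,10],[1,-0.3,-0.25,0,10],[1,-0.3,-0.25,0,10]]'
python3 -m creep '[[0.2,0,0,0,10],[0.4,0,0,0,10],[0.6,0,0,0,10],[0.8,0,0,0,10],[0.83,0,0,0,10],[0.83,0,0.05,0,10],[0.83,0,0.1,0,10],[0.83,0,0.15,0,10]]'
python3 - <<'E'
from h import *
mv(0.5308,0.0472,0.1635)
E
```

```text
clock: 50.4
tool_pos: [0.5164, 0.1286, 0.2295]
orientation: [179.9, -0.0, -80.5]
force: [-0.0, -0.1, -1.9]
opening: 0.0182
clock: 51.07
tool_pos: [0.5302, 0.0479, 0.2146]
orientation: [180.0, 0.0, -80.4]
force: [0.2, -0.8, -1.7]
opening: 0.0181
tcp [0.5302 0.0479 0.2146] rpy [ 1.7998e+02  1.0000e-02 -8.0410e+01] t 51.07 f [ 0.2 -0.8 -1.7] open 18.1
row: shift [ 0.008 -0.005  0.511] turn 0.0
```

```bash
python3 -m creep '[[0.005,-0.003,0.04,0,10],[0.005,-0.003,0.08,0,10],[0.005,-0.003,0.12,0,10],[0.005,-0.003,0.16,0,10],[0.005,-0.003,0.2,0,10],[0.005,-0.003,0.24,0,10],[0.005,-0.003,0.28,0,10],[0.005,-0.003,0.32,0,10]]'
python3 -m creep '[[0,0,0.03,0,10],[0,0,0.06,0,10],[0,0,0.09,0,10],[0,0,0.12,0,10],[0,0,0.15,0,10],[0,0,0.18,0,10],[0,0,0.19,0,10],[0,0,0.19,0,10]]'
```

```text
clock: 51.73
tool_pos: [0.5309, 0.0465, 0.1834]
orientation: [-180.0, 0.0, -80.5]
force: [-1.6, 0.7, 2.8]
opening: 0.0175
clock: 52.4
tool_pos: [0.5311, 0.0465, 0.1644]
orientation: [-180.0, -0.0, -80.5]
force: [-1.1, 0.6, 1.3]
opening: 0.0179
```

```bash
python3 -m creep '[[0,0,0.005,0,10],[0,0,0.01,0,10],[0,0,0.015,0,10],[0,0,0.015,0,10],[0,0,0.015,0,10],[0,0,0.015,0,10],[0,0,0.015,0,10],[0,0,0.015,0,10]]'
```

```text
clock: 53.07
tool_pos: [0.5313, 0.0466, 0.1635]
orientation: [-179.9, -0.0, -80.5]
force: [-2.3, 0.9, 7.0]
opening: 0.0178
```

```bash
python3 -m creep '[[0,0,0.005,0,10],[0,0,0.01,0,10],[0,0,0.01,0,10],[0,0,0.01,0,10],[0,0,0.01,0,10],[0,0,0.01,0,10],[0,0,0.01,0,10],[0,0,0.01,0,10]]'
python3 - <<'E'
from h import *
snap('scene','s32');snap('side','t32');mv()
a=load('s32')['img'][150:240,240:310];b=load('t32')['img'][150:240,200:270]
cv2.imwrite('pics/s32z.png',cv2.resize(np.hstack([a,b]),None,fx=5.6,fy=6.4,interpolation=cv2.INTER_CUBIC))
E
```

```text
clock: 53.73
tool_pos: [0.5316, 0.0466, 0.1634]
orientation: [-179.9, -0.0, -80.4]
force: [-4.3, 0.8, 13.5]
opening: 0.0177
tcp [0.5315 0.0466 0.1634] rpy [-1.799e+02 -1.000e-02 -8.043e+01] t 53.83 f [-3.5  0.  14. ] open 17.9
row: shift [0. 0. 0.] turn 0.0
```

View pics/s32z.png

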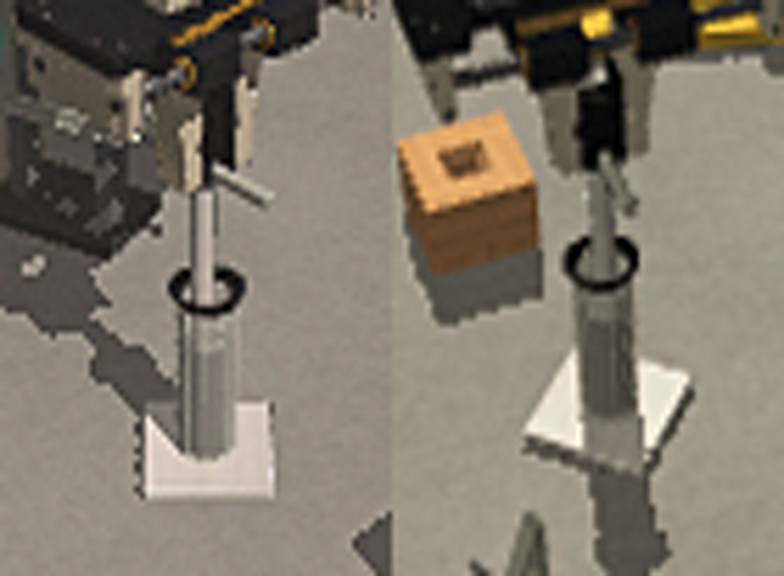

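View pics/s32.png

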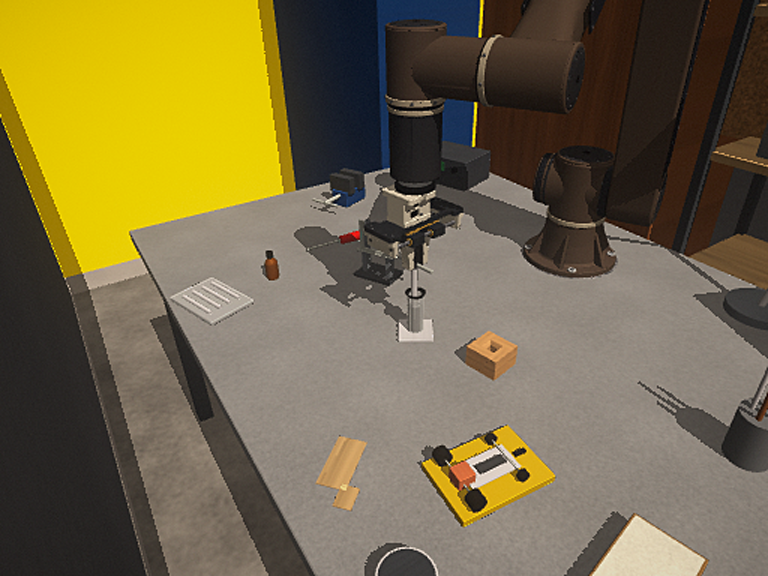

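View pics/t32.png

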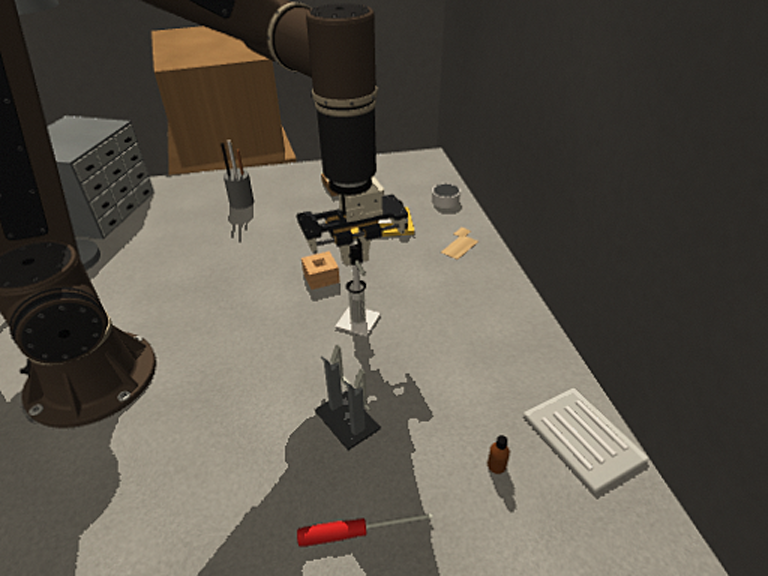

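```bash
python3 -m creep '[[0,0,-0.15,0,10],[0,0,-0.4,0,10],[0,0,-0.6,0,10],[0.1,0,-0.8,0,10],[0.2,0,-1,0,10],[0.3,0,-1,0,10],[0.3,0,-1,0,10],[0.3,0,-1,0,10]]'
python3 - <<'E'
from h import *
snap('wrist','w33');mv(0.47,-0.2,0.27,-61)
E
```

```text
clock: 54.5
tool_pos: [0.5355, 0.0166, 0.2609]
orientation: [179.9, 0.0, -80.5]
force: [-0.6, 0.2, -1.0]
opening: 0.018
tcp [0.5353 0.0168 0.2606] rpy [ 1.799e+02  1.000e-02 -8.051e+01] t 54.55 f [-0.4  0.1 -2.2] open 17.8
row: shift [ 2.031  1.002 -0.093] turn -0.1084
```

View pics/w33.png

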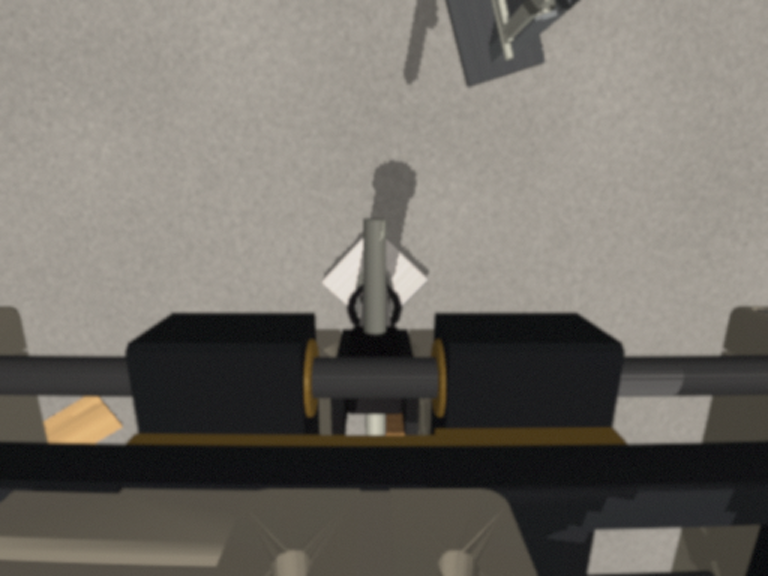

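```bash
python3 -m creep '[[0.2,0.1,-0.1,-0.02,10],[0.4,0.2,-0.1,-0.05,10],[0.6,0.4,-0.1,-0.08,10],[0.8,0.6,-0.1,-0.108,10],[0.9,0.75,-0.1,-0.108,10],[0.9,0.75,-0.1,-0.108,10],[0.9,0.75,-0.1,-0.108,10],[0.9,0.75,-0.1,-0.108,10]]'
python3 - <<'E'
from h import *
snap('wrist','w34');mv(0.47,-0.2,0.27,-61)
C=load('w34');cv2.imwrite('pics/z34.png',cv2.resize(C['img'][0:205,130:380],None,fx=3.2,fy=2.9,interpolation=cv2.INTER_CUBIC))
E
```

```text
clock: 55.22
tool_pos: [0.477, -0.0839, 0.2716]
orientation: [180.0, 0.0, -61.1]
force: [-0.8, 0.4, -1.8]
opening: 0.018
tcp [ 0.4771 -0.0837  0.2715] rpy [ 1.7999e+02  1.0000e-02 -6.1070e+01] t 55.27 f [ 0.1 -0.1 -1. ] open 17.8
row: shift [0.983 0.625 0.015] turn -0.0004
```

View pics/z34.png

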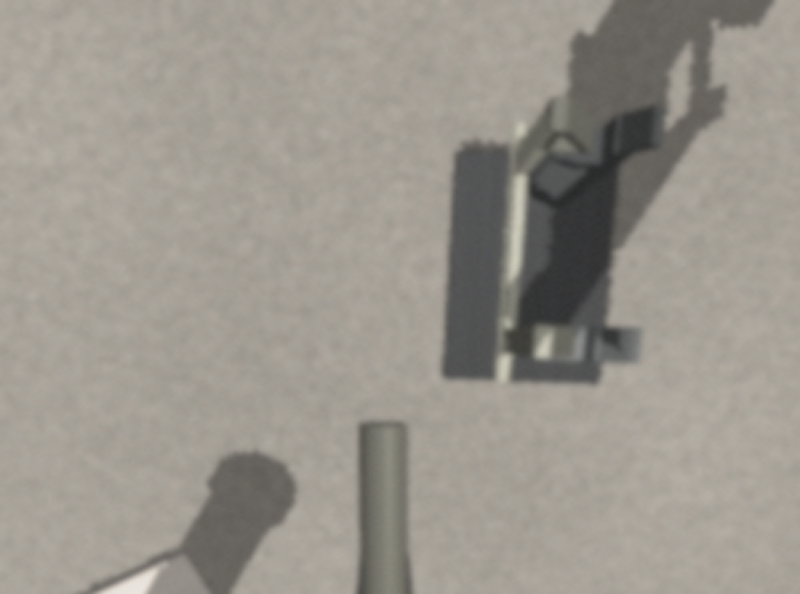

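```bash
python3 -m creep '[[0,0.2,0,-0.008,10],[0,0.4,0,-0.016,10],[0,0.6,0,-0.016,10],[0,0.62,0,-0.016,10],[0,0.62,0,-0.016,10],[0,0.62,0,-0.016,10],[0,0.62,0,-0.016,10],[0,0.62,0,-0.016,10]]'
python3 - <<'E'
from h import *
snap('wrist','w35');mv(0.47,-0.2,0.27,-61)
C=load('w35');cv2.imwrite('pics/z35.png',cv2.resize(C['img'][0:205,150:350],None,fx=4,fy=2.9,interpolation=cv2.INTER_CUBIC))
C=load('w35');cv2.imwrite('pics/z35b.png',cv2.resize(C['img'][20:145,170:320],None,fx=5,fy=4.8,interpolation=cv2.INTER_CUBIC))
E
```

```text
clock: 55.93
tool_pos: [0.4233, -0.1139, 0.2717]
orientation: [180.0, 0.0, -58.1]
force: [0.6, -0.9, -0.8]
opening: 0.0181
tcp [ 0.4232 -0.1139  0.2716] rpy [ 1.7997e+02  1.0000e-02 -5.8120e+01] t 55.98 f [-1.1  0.6 -2.2] open 18.0
row: shift [0.978 0.057 0.016] turn 0.016
```

View pics/z35b.png

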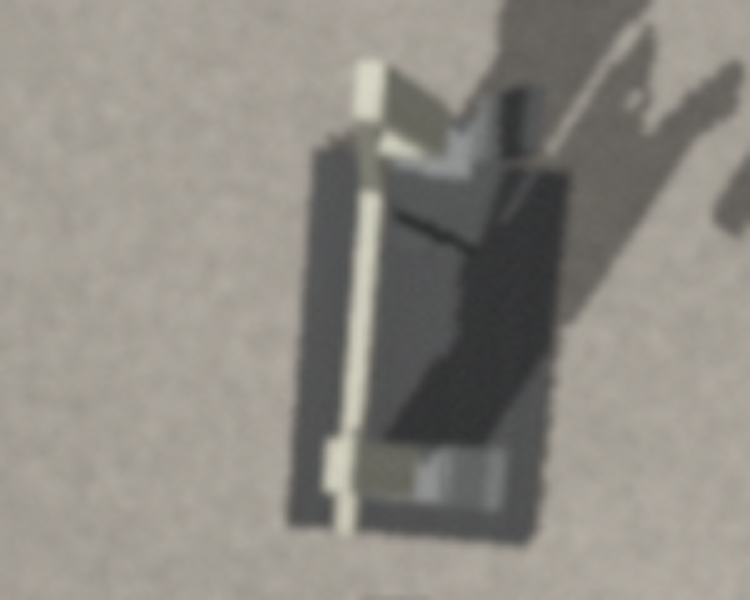

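View pics/w35.png

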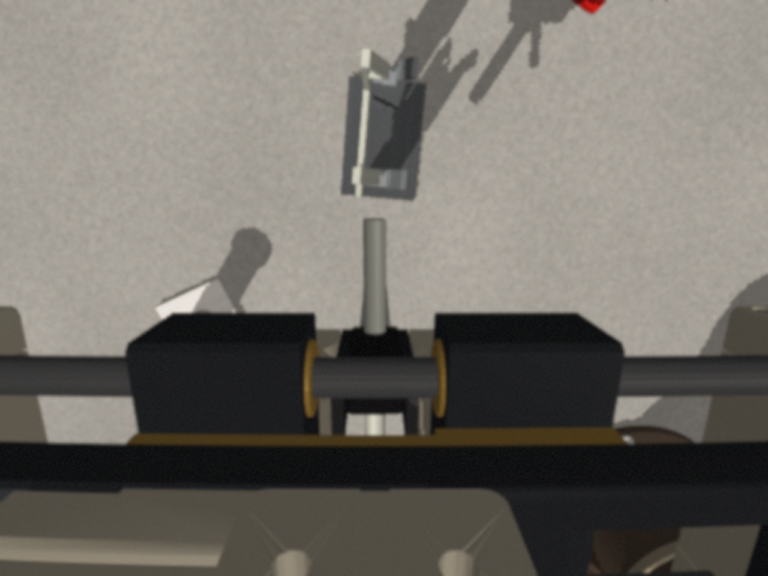

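```bash
python3 - <<'E'
from h import *
C=load('w35');f=lambda u,v:(170+u/5,20+v/4.8)
def A(a,b): d=b-a; return np.degrees(np.arctan2(d[1],d[0]))
B=[plane(C,*f(*q),.010) for q in [(317,150),(290,525),(535,543),(568,172)]]
print(np.round(B,4),np.mean(B,0)); print('edges',A(B[1],B[0]),A(B[2],B[3]),A(B[0],B[3]),A(B[1],B[2]),[np.linalg.norm(B[i]-B[i-1]) for i in range(4)])
J=[plane(C,*f(*q),.150) for q in [(338,465),(370,92)]];print('jawtop',J,A(*J),np.linalg.norm(J[1]-J[0]))
P=[plane(C,*f(*q),.141) for q in [(503,475),(541,115)]];print('prongtop outer',P,A(*P),np.linalg.norm(P[1]-P[0]))
for z in (.06,.08,.1,.115):
    H=[plane(C,*f(*q),z) for q in [(345,530),(370,190)]];print(z,'hinge',H,A(*H))
E
```

```text
[[ 0.5229 -0.2329  0.01  ]
 [ 0.4762 -0.1405  0.01  ]
 [ 0.4141 -0.1729  0.01  ]
 [ 0.4625 -0.2637  0.01  ]] [ 0.46894245 -0.2024723   0.01      ]
edges -63.13508787840575 -61.922308794222246 -152.98550164001804 -152.47036896149177 [np.float64(0.06779661341628267), np.float64(0.10353091855929765), np.float64(0.06997941698602775), np.float64(0.10291912468419016)]
jawtop [array([ 0.46860369, -0.16488671,  0.15      ]), array([ 0.4987432 , -0.22537513,  0.15      ])] -63.51434280811793 0.06758134233191049
prongtop outer [array([ 0.44068758, -0.17994761,  0.141     ]), array([ 0.47118553, -0.24031042,  0.141     ])] -63.19508596957299 0.06762982894868975
0.06 hinge [array([ 0.46171091, -0.15014802,  0.06      ]), array([ 0.49980537, -0.22408068,  0.06      ])] -62.73981029839315
0.08 hinge [array([ 0.46155035, -0.15120645,  0.08      ]), array([ 0.49758739, -0.22114614,  0.08      ])] -62.73981029839317
0.1 hinge [array([ 0.46138979, -0.15226488,  0.1       ]), array([ 0.49536942, -0.21821159,  0.1       ])] -62.73981029839313
0.115 hinge [array([ 0.46126937, -0.1530587 ,  0.115     ]), array([ 0.49370594, -0.21601068,  0.115     ])] -62.73981029839315
```

```bash
python3 - <<'E'
from h import *
C=load('w35');f=lambda u,v:(170+u/5,20+v/4.8)
print(C['xyz'])
a=np.radians(-63.1);v=np.array([np.cos(a),np.sin(a)]);u=np.array([-v[1],v[0]])
for n,q in [('near',[(325,465),(355,465),(415,470),(440,475),(503,478)])]:
    for p in q: print(n,p,[np.round(1e3*np.array([plane(C,*f(*p),z)[:2]@u,plane(C,*f(*p),z)[:2]@v]),1) for z in (.115,.13,.15)])
im=C['img'];cv2.imwrite('pics/z35c.png',cv2.resize(im[100:140,225:285],None,fx=12,fy=12,interpolation=cv2.INTER_CUBIC))
cv2.imwrite('pics/z35d.png',cv2.resize(im[25:75,230:295],None,fx=12,fy=12,interpolation=cv2.INTER_CUBIC))
E
```

```text
[ 0.45873805 -0.16974554  0.43031383]
near (325, 465) [array([347.4, 358.8]), array([346.7, 358.8]), array([345.7, 358.9])]
near (355, 465) [array([341.1, 359.4]), array([340.7, 359.4]), array([340.1, 359.3])]
near (415, 470) [array([328.4, 359.4]), array([328.6, 359.4]), array([328.8, 359.3])]
near (440, 475) [array([323. , 358.8]), array([323.5, 358.8]), array([324. , 358.8])]
near (503, 478) [array([309.7, 359.3]), array([310.7, 359.3]), array([312.2, 359.3])]
```

View pics/z35c.png

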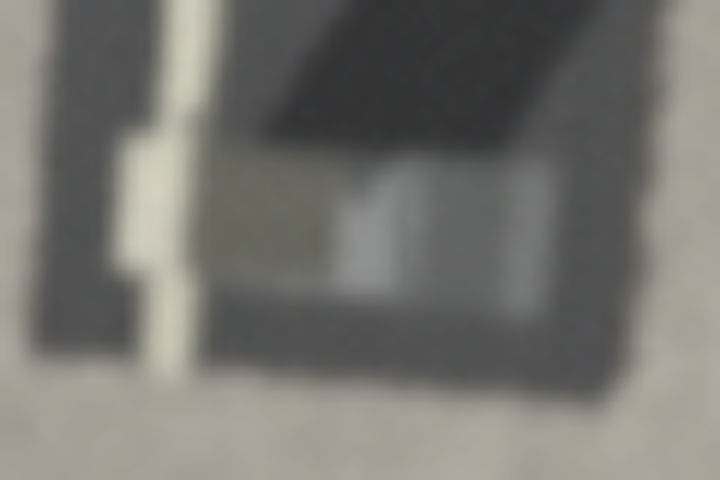

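View pics/z35d.png

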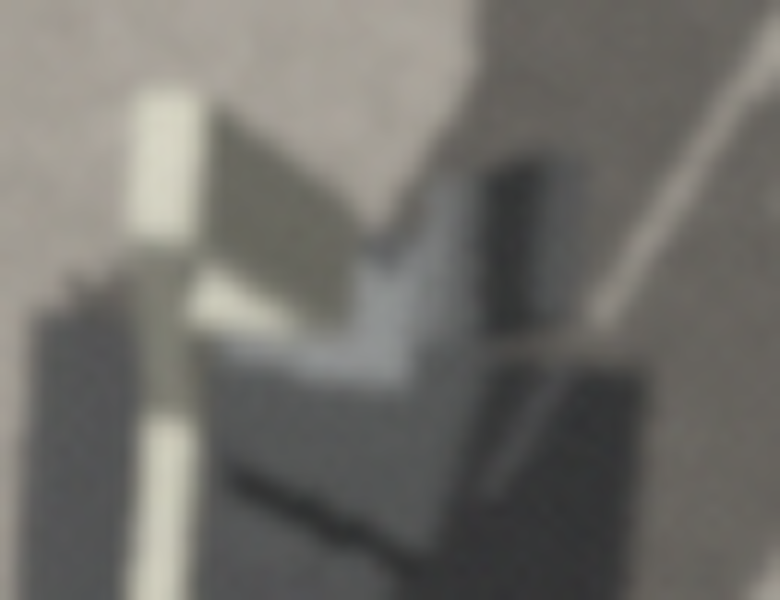

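```bash
python3 - <<'E'
from h import *
C=load('w35');o=ctrl.get_obs();R=Rotation.from_euler('xyz',o['orientation'],degrees=True).as_matrix()
cam=R.T@(C['xyz']-o['tool_pos']);print('cam in tool',cam)
for q in [(374.5,222),(374.5,330),(374.5,425)]:
    p=plane(C,q[0]/1.5,q[1]/1.5,o['tool_pos'][2]+.0055);print(R.T@(p-o['tool_pos']))
im=C['img'];cv2.imwrite('pics/z35e.png',cv2.resize(im[140:295,215:285],None,fx=8,fy=3.8,interpolation=cv2.INTER_CUBIC))
mv(.4698,-.2018,.27,-63.1)
E
```

```text
cam in tool [ 0.0661585  -0.00063734 -0.15868705]
[ 0.05086792 -0.00051604 -0.00550901]
[ 0.0108127  -0.0005499  -0.00550213]
[-0.02917111 -0.0005833  -0.00549527]
tcp [ 0.4232 -0.1139  0.2716] rpy [ 1.7997e+02  1.0000e-02 -5.8120e+01] t 55.98 f [-1.1  0.6 -2.2] open 18.0
row: shift [0.992 0.068 0.016] turn 0.0277
```

View pics/z35e.png

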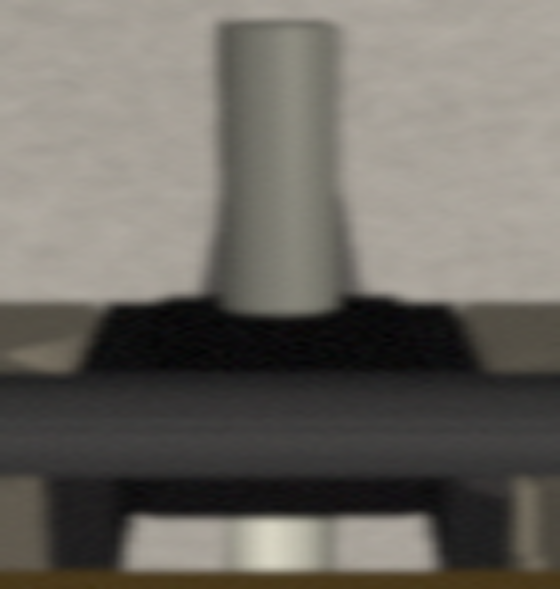

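```bash
python3 -m creep '[[0.2,0.02,0,0.028,10],[0.4,0.04,0,0.028,10],[0.6,0.068,0,0.028,10],[0.8,0.068,0,0.028,10],[0.99,0.068,0,0.028,10],[0.99,0.068,0,0.028,10],[0.99,0.068,0,0.028,10],[0.99,0.068,0,0.028,10]]'
python3 - <<'E'
from h import *
mv(.4698,-.2018,.19,-63.1)
snap('scene','s36');snap('side','t36');snap('wrist','w36')
a=load('s36')['img'][90:200,200:310];b=load('t36')['img'][150:300,190:290]
cv2.imwrite('pics/s36z.png',np.hstack([cv2.resize(a,(400,560),interpolation=cv2.INTER_CUBIC),cv2.resize(b,(390,560),interpolation=cv2.INTER_CUBIC)]))
E
```

```text
clock: 56.65
tool_pos: [0.469, -0.2018, 0.2714]
orientation: [179.9, 0.0, -63.2]
force: [0.2, 0.0, -1.0]
opening: 0.0181
tcp [ 0.469  -0.2018  0.2714] rpy [ 1.7995e+02  4.0000e-02 -6.3210e+01] t 56.65 f [ 0.2  0.  -1. ] open 18.1
row: shift [ 0.004 -0.008  0.814] turn -0.0006
```

View pics/s36z.png

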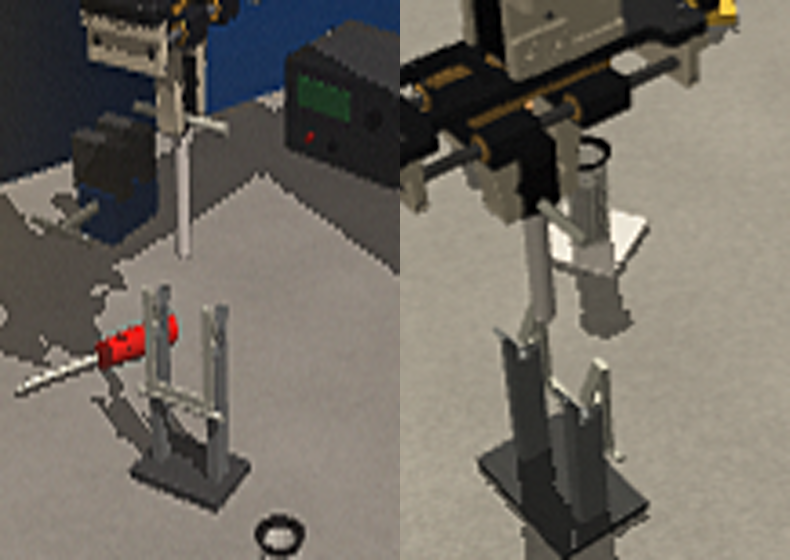

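View pics/w36.png

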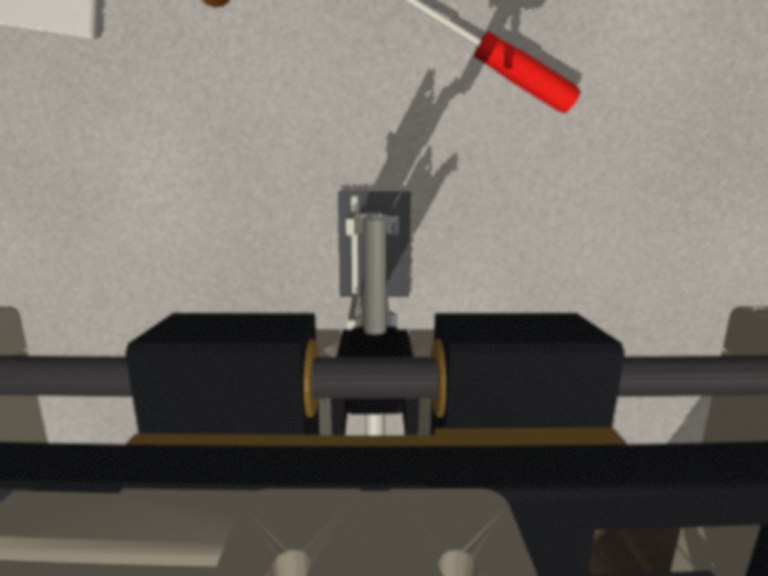

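```bash
python3 -m creep '[[0.004,-0.006,0.1,0,10],[0.004,-0.006,0.2,0,10],[0.004,-0.006,0.35,0,10],[0.004,-0.006,0.5,0,10],[0.004,-0.006,0.65,0,10],[0.004,-0.006,0.8,0,10],[0.004,-0.006,0.9,0,10],[0.004,-0.006,1,0,10]]'
python3 - <<'E'
from h import *
mv(.4698,-.2018,.1095,-63.1)
snap('scene','s37');snap('side','t37');snap('wrist','w37')
a=load('s37')['img'][90:200,200:310];b=load('t37')['img'][150:300,190:290]
cv2.imwrite('pics/s37z.png',np.hstack([cv2.resize(a,(400,560),interpolation=cv2.INTER_CUBIC),cv2.resize(b,(390,560),interpolation=cv2.INTER_CUBIC)]))
im=load('w37')['img'];cv2.imwrite('pics/z37.png',cv2.resize(im[120:240,210:290],None,fx=8,fy=5,interpolation=cv2.INTER_CUBIC))
E
```

```text
clock: 57.47
tool_pos: [0.4693, -0.2018, 0.1704]
orientation: [179.9, 0.0, -63.2]
force: [-0.1, -0.1, -1.4]
opening: 0.0178
tcp [ 0.4693 -0.2018  0.1704] rpy [ 1.7994e+02  4.0000e-02 -6.3160e+01] t 57.47 f [-0.1 -0.1 -1.4] open 17.8
row: shift [ 0.003 -0.005  0.609] turn -0.0004
```

View pics/s37z.png

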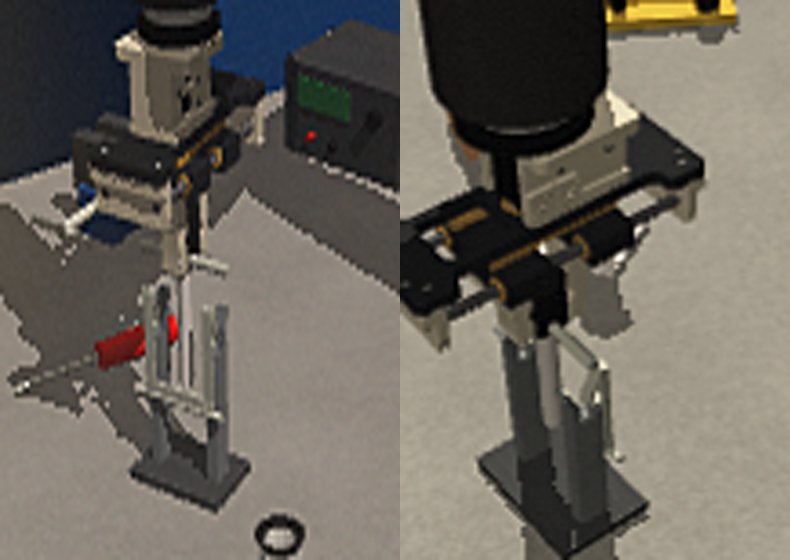

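View pics/z37.png

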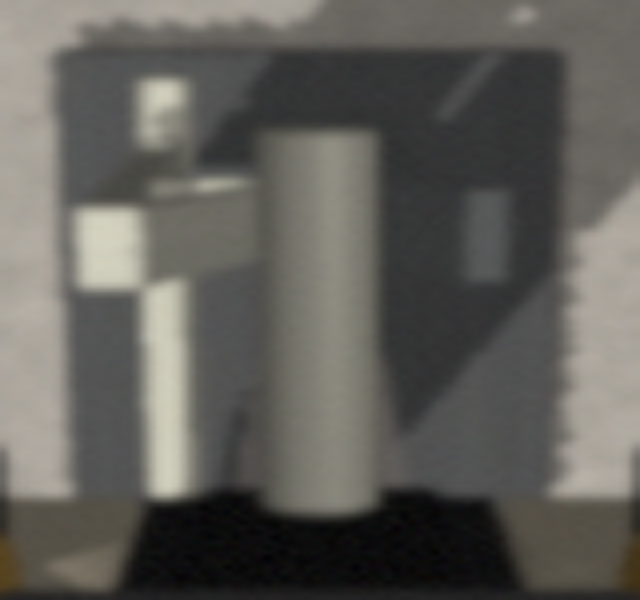

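```bash
python3 -m creep '[[0.002,-0.004,0.05,0,10],[0.002,-0.004,0.1,0,10],[0.002,-0.004,0.15,0,10],[0.002,-0.004,0.2,0,10],[0.002,-0.004,0.25,0,10],[0.002,-0.004,0.3,0,10],[0.002,-0.004,0.33,0,10],[0.002,-0.004,0.36,0,10]]'
python3 -m creep '[[0,0,0.02,0,10],[0,0,0.04,0,10],[0,0,0.06,0,10],[0,0,0.08,0,10],[0,0,0.1,0,10],[0,0,0.12,0,10],[0,0,0.13,0,10],[0,0,0.14,0,10]]'
python3 - <<'E'
from h import *
mv(.4698,-.2018,.1095,-63.1)
E
```

```text
clock: 58.28
tool_pos: [0.4702, -0.2021, 0.1354]
orientation: [180.0, 0.0, -63.2]
force: [0.2, 0.6, -1.3]
opening: 0.0177
clock: 58.95
tool_pos: [0.4701, -0.2022, 0.1219]
orientation: [180.0, -0.0, -63.2]
force: [-2.0, -1.2, 1.5]
opening: 0.0176
tcp [ 0.4701 -0.2022  0.1219] rpy [179.98  -0.   -63.18] t 58.95 f [-2.  -1.2  1.5] open 17.6
row: shift [-0.005  0.001  0.124] turn -0.0005
```

```bash
python3 -m creep '[[0,0,0.02,0,10],[0,0,0.04,0,10],[0,0,0.06,0,10],[0,0,0.08,0,10],[0,0,0.1,0,10],[0,0,0.11,0,10],[0,0,0.12,0,10],[0,0,0.125,0,10]]'
python3 - <<'E'
from h import *
mv(.4698,-.2018,.1095,-63.1)
E
```

```text
clock: 59.62
tool_pos: [0.4705, -0.202, 0.1094]
orientation: [-180.0, -0.0, -63.2]
force: [-2.1, 1.7, 3.4]
opening: 0.0181
tcp [ 0.4705 -0.202   0.1094] rpy [-1.7999e+02 -1.0000e-02 -6.3170e+01] t 59.62 f [-2.1  1.7  3.4] open 18.1
row: shift [-0.005  0.006 -0.001] turn -0.0004
```

```bash
python3 -m creep '[[0,0,0.005,0,10],[0,0,0.01,0,10],[0,0,0.015,0,10],[0,0,0.02,0,10],[0,0,0.02,0,10],[0,0,0.02,0,10],[0,0,0.02,0,10],[0,0,0.02,0,10]]'
python3 - <<'E'
from h import *
mv(.4698,-.2018,.1095,-63.1)
snap('scene','s38');snap('side','t38');snap('wrist','w38')
a=load('s38')['img'][90:200,200:310];b=load('t38')['img'][150:300,190:290]
cv2.imwrite('pics/s38z.png',np.hstack([cv2.resize(a,(400,560),interpolation=cv2.INTER_CUBIC),cv2.resize(b,(390,560),interpolation=cv2.INTER_CUBIC)]))
im=load('w38')['img'];cv2.imwrite('pics/z38.png',cv2.resize(im[120:240,210:290],None,fx=8,fy=5,interpolation=cv2.INTER_CUBIC))
E
```

```text
clock: 60.28
tool_pos: [0.4706, -0.202, 0.1092]
orientation: [-179.9, -0.1, -63.1]
force: [-6.3, 4.8, 16.1]
opening: 0.0178
tcp [ 0.4706 -0.202   0.1092] rpy [-1.7994e+02 -6.0000e-02 -6.3140e+01] t 60.28 f [-6.3  4.8 16.1] open 17.8
row: shift [-0.006  0.006 -0.003] turn -0.0002
```

View pics/s38z.png

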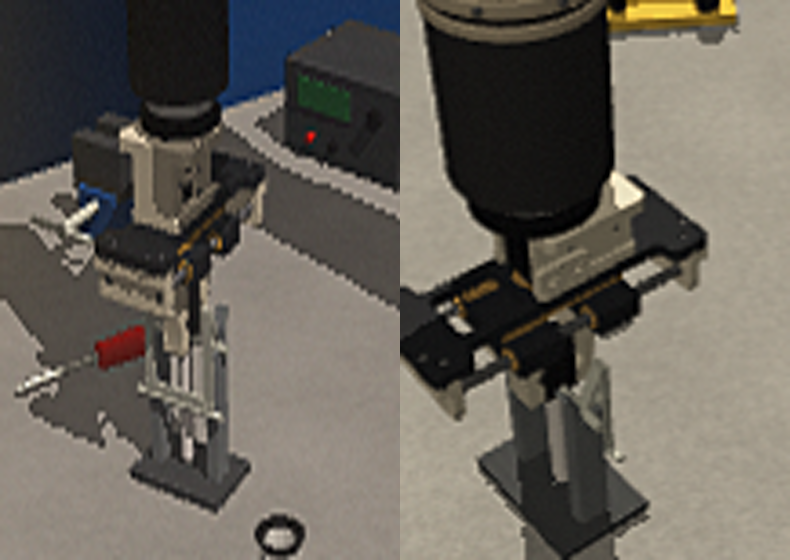

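View pics/z38.png

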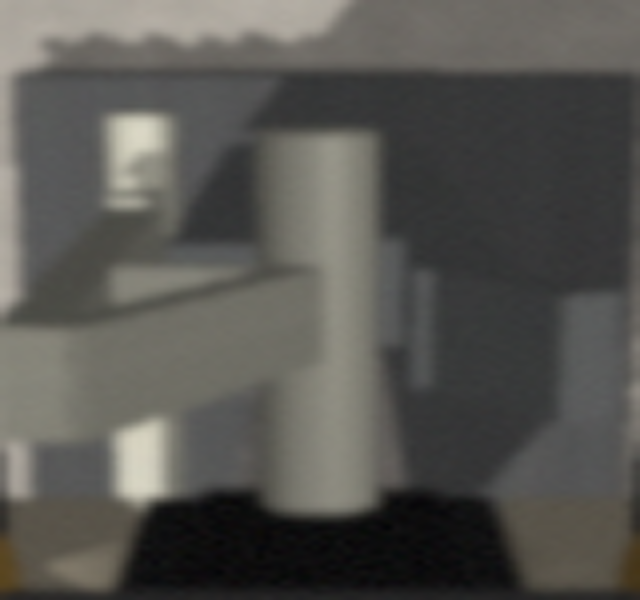

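```bash
python3 -m creep '[[0,0,-0.01,0,10],[0,0,-0.015,0,10],[0,0,-0.015,0,16],[0,0,-0.015,0,24],[0,0,-0.015,0,34],[0,0,-0.015,0,44],[0,0,-0.015,0,50],[0,0,-0.015,0,50]]'
python3 -m creep '[[0,0,-0.1,0,50],[0,0,-0.2,0,50],[0,0,-0.4,0,50],[0,0,-0.6,0,50],[0,0,-0.8,0,50],[0,0,-1,0,50],[0,0,-1,0,50],[0,0,-1,0,50]]'
python3 -m creep '[[-0.2,-0.1,-0.3,0,50],[-0.4,-0.2,-0.4,0,50],[-0.6,-0.3,-0.5,0,50],[-0.8,-0.3,-0.5,0,50],[-0.8,-0.3,-0.5,0,50],[-0.8,-0.3,-0.5,0,50],[-0.8,-0.3,-0.5,0,50],[-0.8,-0.3,-0.5,0,50]]'
python3 - <<'E'
from h import *
mv()
snap('scene','s39');snap('side','t39');snap('wrist','w39')
a=load('s39')['img'][110:220,200:310];b=load('t39')['img'][150:300,190:290]
cv2.imwrite('pics/s39z.png',np.hstack([cv2.resize(a,(400,560),interpolation=cv2.INTER_CUBIC),cv2.resize(b,(390,560),interpolation=cv2.INTER_CUBIC)]))
im=load('w39')['img'];cv2.imwrite('pics/z39.png',cv2.resize(im[0:200,150:350],None,fx=4,fy=3,interpolation=cv2.INTER_CUBIC))
E
```

```text
clock: 61.1
tool_pos: [0.4702, -0.2021, 0.1087]
orientation: [180.0, 0.0, -63.2]
force: [-0.7, -0.1, 0.1]
opening: 0.0452
clock: 61.77
tool_pos: [0.4712, -0.2022, 0.2112]
orientation: [-179.8, -0.1, -63.2]
force: [-0.7, -0.1, -0.5]
opening: 0.0501
clock: 62.43
tool_pos: [0.4609, -0.1176, 0.2585]
orientation: [180.0, 0.0, -63.2]
force: [1.1, 0.8, 0.6]
opening: 0.0503
tcp [ 0.4609 -0.1176  0.2585] rpy [ 1.7996e+02  1.0000e-02 -6.3200e+01] t 62.43 f [1.1 0.8 0.6] open 50.3
row: shift [0. 0. 0.] turn 0.0
```

View pics/s39z.png

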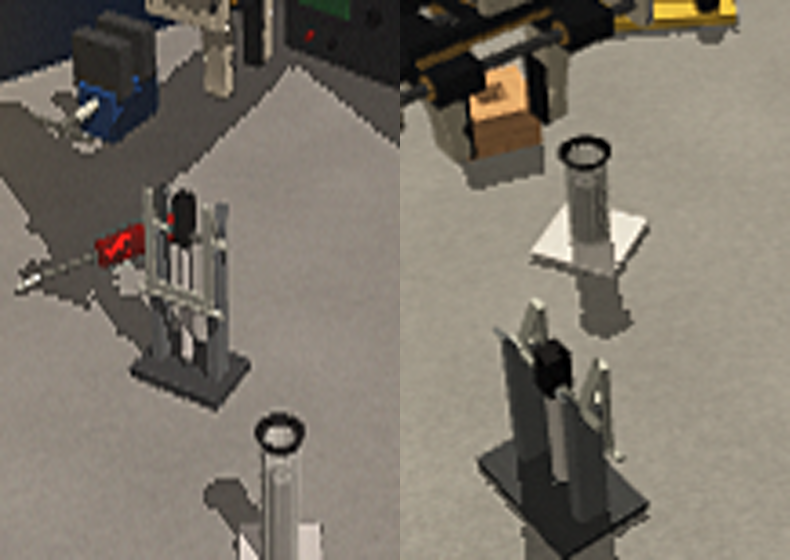

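View pics/z39.png

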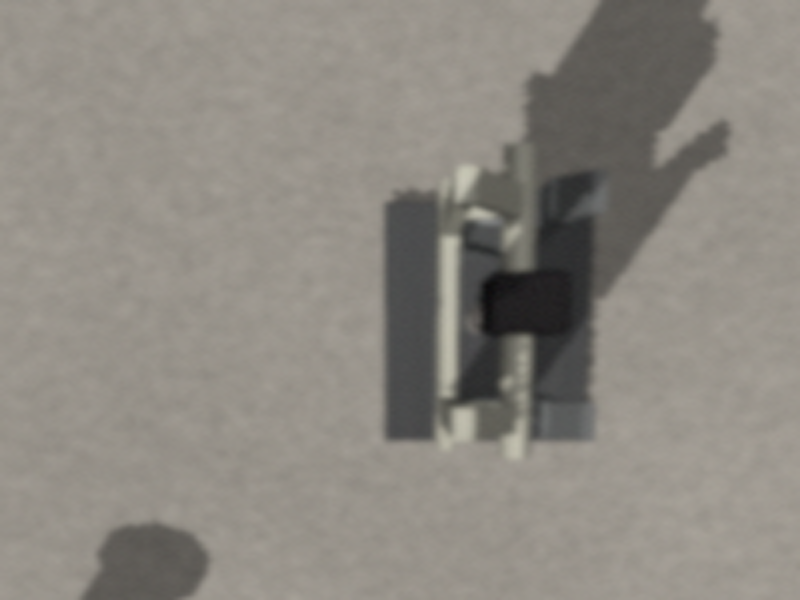

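```bash
python3 - <<'E'
from h import *
C=load('w39');f=lambda u,v:(150+u/4,v/3)
a=plane(C,*f(518,390),.115);b=plane(C,*f(527,200),.115);e1=plane(C,*f(524,145),.115);e2=plane(C,*f(516,458),.115)
print((e1+e2)/2,np.linalg.norm(e1-e2),np.degrees(np.arctan2(*(e1-e2)[[1,0]])))
h=plane(C,*f(529,302),.145);print(h,h-(e1+e2)/2)
E
python3 -m creep '[[0,0,-0.1,0,50],[0,0,-0.2,0,50],[0,0,-0.2,0,50],[0,0,-0.2,0,50],[0,0,-0.2,0,50],[0,0,-0.2,0,50],[0,0,-0.2,0,50],[0,0,-0.2,0,50]]'
python3 - <<'E'
from h import *
snap('wrist','w40')
im=load('w40')['img'];cv2.imwrite('pics/z40.png',cv2.resize(im[0:200,150:350],None,fx=4,fy=3,interpolation=cv2.INTER_CUBIC))
E
```

```text
[ 0.47051566 -0.20396567  0.115     ] 0.10059646589502035 -63.0756966422569
[ 0.47148237 -0.20349583  0.145     ] [0.00096671 0.00046984 0.03      ]
clock: 63.25
tool_pos: [0.4608, -0.1171, 0.2786]
orientation: [180.0, 0.0, -63.2]
force: [0.3, -0.4, 0.0]
opening: 0.05
```

View pics/z40.png

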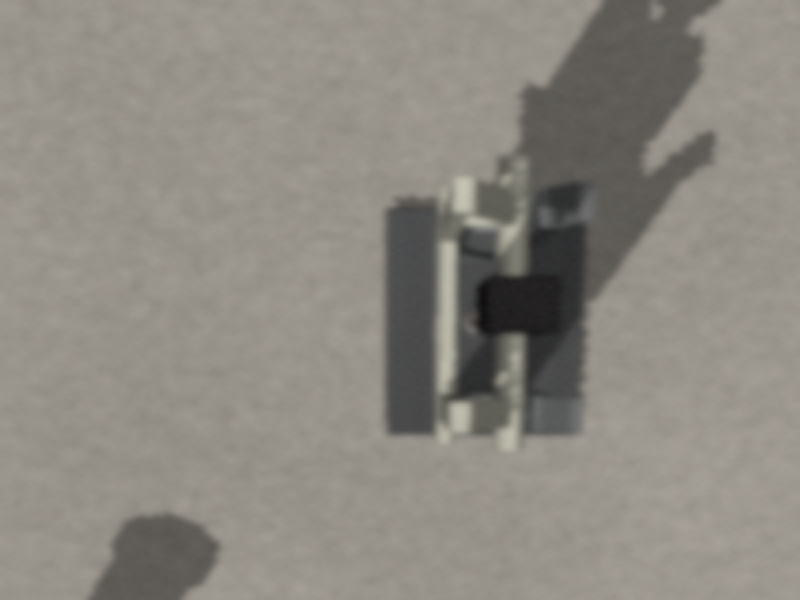

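```bash
python3 - <<'E'
from h import *
snap('scene','s41');snap('side','t41')
a=load('s41')['img'][185:235,255:300];b=load('t41')['img'][180:230,215:260]
cv2.imwrite('pics/s41z.png',cv2.resize(np.hstack([a,b]),None,fx=8.5,fy=11,interpolation=cv2.INTER_CUBIC))
S=load('s41');T=load('t41')
for z in (.008,.068,.102):print(z,proj(S,[.531,.0473,z])-[255,185],proj(T,[.531,.0473,z])-[215,180])
E
```

```text
0.008 [21.1918657  33.40489228] [23.64460506 31.88411185]
0.068 [21.24842948 18.00161117] [22.81150397 17.76052577]
0.102 [21.28191095  8.88253444] [22.31222013  9.3057367 ]
```

View pics/s41z.png

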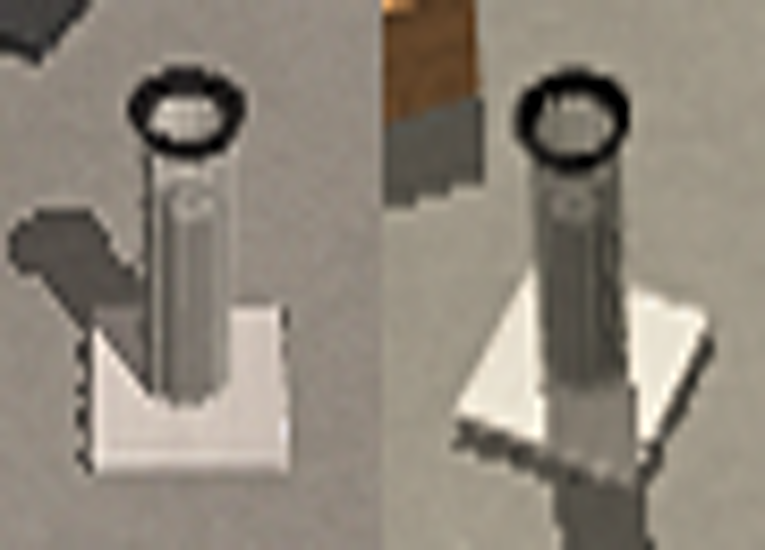

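View pics/s41.png

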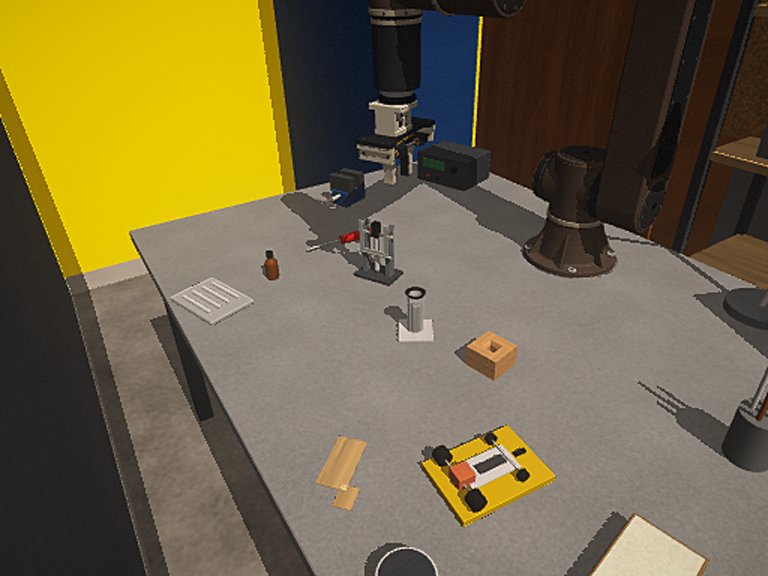

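```bash
python3 - <<'E'
from h import *
print(workorder.close_job())
E
```

```text
the job is handed in; nothing more can be done
None
```

I packed all three spare wheels into the tube, parked the rod in the fork clip, and handed the job in at about 63 s. The hand-in gives no verdict, so everything below rests on my own measurements. A search of both camera views before parking the rod found no fourth wheel.

- **Wheels:** I pressed each wheel down with the rod, and it stopped at heights matching 20, 40 and 60 mm stacks, within about 1 mm. The final push on the full stack was about 14 N. After I let go, the top of the stack in both the scene and side views was within about 1 pixel of where 60 mm should be.
- **Rod:** Pushing the bar down stopped it at clip-seat height with about 16 N. After release, the wrist view showed the bar under the closed jaw, lined up with the clip. The rod was upright to about 2°.
- **Bystanders:** Pictures from the end show the car, oil bottle and screwdriver where they started. The gripper was clear of everything when I handed in.
- **Disagreement:** The fixed cameras, mainly the side one, differed from the wrist camera by about 1–2 pixels on raised objects. My first side-view positions were up to about 25 mm off from the scene camera's for the rod head. I used the wrist camera for all positioning instead.

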